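# Press the labels on a batch of sample jars

### The arm

A 6-joint arm with a two-finger parallel gripper is mounted at the origin on a cart in front of the work surface, level with it; the furniture and walls round the work are solid. World frame = base frame: x ahead of the robot, y to its left, z up, the work surface at z = 0. Lengths are in m, angles in rad, forces in N, time in s.
With the tool pointing down it reaches from about 0.325 to 0.775 m from the base axis. Payload 9.3 kg.
Tool frame: the origin (TCP) lies at the very end of the fingers, on their centre line; the grasp point (between the pads) lies 19 mm behind it (ctrl.grip_depth is the distance from the TCP to the grasp point, in m); z points along the fingers, y is the direction in which the jaws open and shut (so a half turn about z gives the same grasp; the last joint's range is limited). The gripper opens to 85 mm and grips with 20 to 120 N. Pads are 22 mm wide; open, the fingers measure 114 mm over their backs; the gripper's body (76 mm by 85 mm) begins 54 mm behind the grasp point. The pads swing forward as they close: fully open they stand 13 mm farther back than shut.
Start: joints at [0.961, 0.259, 0.021, 1.334, 0, 1.418], TCP at [0.243, 0.494, 0.195] pointing down, gripper open.
Joint ranges: [-3.04, 3.04], [-0.91, 1.82], [-1.04, 1.36], [-1.92, 1.95], [-1.52, 1.45], [-3.14, 3.14]. Speed limits (rad/s): [2.22, 2.22, 2.79, 3.14, 3.14, 3.14].

### API

Orientations are given as a unit quaternion [w, x, y, z].
In Python, from cell import monitor, viewer, ticket, ctrl gives the robot as it stands.
- The arm moves only by the tool send_rows, never from a script. Its argument "moves" is one flat list of numbers, 7 for each row, row after row: the shift along the tool's x, y, z in units of 30 mm (1.0 is 30 mm), then the turn, a rotation vector about the tool's x, y, z in rad, then the finger opening in mm, from 0 to 85.4. In form: [tx, ty, tz, wx, wy, wz, gripper, tx, ty, tz, wx, wy, wz, gripper, ...]. A call has 1 to 8 rows; each row is the pose to reach, as a shift and turn from the pose commanded when the call began, along the tool's axes at that moment; what a row does not reach only later rows make up. A row lasts 1/10 s, in which the tool goes at most 50 mm and 8.59 degrees, less where a joint would pass 70% of its speed; a pose out of reach is approached as far as the arm can. A call with a gripper value outside its range is refused whole. The fingers move at their own pace and stop on an object; "squeeze" is the grip in N (left out, the last holds). Time passes only in rows, so rows that repeat a pose let the fingers close. It gives the time, the measured TCP pose, the force and the opening at its end, in the units of the state.
- monitor.sense(): the state, without advancing time (a new reading comes with each control period).
- viewer.get_image(name): name is "scene" or "top" or "wrist"; returns a dict with "image" (400x640x3 uint8, blue, green, red), "z_map" (400x640 float32, m along the optical axis (not along the pixel's ray), 0 where there is no reading), "fov_y" (degrees; the focal length in pixels is half the picture's height over the tangent of half this angle, whatever the lens; pixels are square), "cx", "cy" (the principal point, pixels), "extrinsics" (4x4, takes a point from world to camera coordinates). Camera axes: x right, y up, looking along -z (the intrinsics and any distortion apply to the point x, -y, -z); pixel columns grow to the right and rows downward; lengths in m; the calibration is good to about 2 mm. The wrist camera is an equidistant fisheye: a pixel r from the principal point sees the ray r / f radians off the axis. A picture is of the moment at which its call begins.
- ticket.finish_job(): hands the job in, once; it reports no verdict.
The state is a dict: "t": time; "q": joint angles; "joint_vel": joint speeds; "joint_torque": joint torques, N m; "tcp_pos": TCP position; "tcp_rot": TCP orientation; "force": force on the tool from outside, world axes, zero at the start; "ft_torque": the same for the moment, N m; "opening": finger opening in m.
Only numpy, scipy, OpenCV 4.12 (cv2) and the standard library are available. Lean on these libraries where they do the work, as an engineer would, in place of code of your own. Each camera call takes 0.05 s, during which the arm holds its last target.

### The job

Press the labels onto the sample jars: stand every jar that is on the bench in a pocket of the label press, and unlock the press by lifting the barrel bolt's handle out of its notch, drawing the bolt all the way to the left and dropping the handle into the other notch. With all the jars in their pockets, push the lever right down to its stop and let it spring fully back; then stand all the jars upright in the white tray and shoot the bolt back, its handle dropped into the first notch again. Leave the small box, the little white bottle and the timer where they are.

Things in the scene. Friction and masses are not known exactly. Their poses are not given: they have to be found in the camera images.
- press: hand-lever label press, fixed on the bench, turned some 25 degrees, its left end nearer the robot: base plate 380 mm long (y -210 to +170 mm), up to 135 mm deep, its top 10 mm over the bench. Origin: on the bench under the plate; x away from the robot, y to the left along the plate, z up. Three jar pockets in a row along y at its right, the lever at its middle, the barrel bolt at its left
- bar_face (a point): middle of the front face of the press's horizontal rubber-faced pressing bar (166 mm long along y, z 32 to 48 mm), behind the pockets, 60 mm from their centres at rest. The lever drives it 36 mm towards the pockets, until it just touches the jars' backs
- pocket_0 (a point): centre of the floor of pocket 0 of the press (floor 10 mm over the bench): a square 49 mm wide and 20 mm deep with low aluminium walls 6 mm thick, open at the top; axes as the press. Pockets are 58 mm apart along the press's y. Any jar may stand in any pocket
- pocket_1 (a point): centre of the floor of pocket 1 of the press (floor 10 mm over the bench): a square 49 mm wide and 20 mm deep with low aluminium walls 6 mm thick, open at the top; axes as the press. Pockets are 58 mm apart along the press's y. Any jar may stand in any pocket
- pocket_2 (a point): centre of the floor of pocket 2 of the press (floor 10 mm over the bench): a square 49 mm wide and 20 mm deep with low aluminium walls 6 mm thick, open at the top; axes as the press. Pockets are 58 mm apart along the press's y. Any jar may stand in any pocket
- press_lever (a joint): sprung lever of the press, rad: 0 = at rest, arm rising at 0.6 rad (34 degrees) towards the robot; 0.6 = at its lower stop, arm level. It takes about 3 to 6 N downward at the ball; the spring returns it to 0 when let go. It cannot go down while the bolt is shot, since the rod then lies under the arm
- lever_ball (a point): centre of the black ball (32 mm diameter) on the end of the lever arm; pressing down on it works the lever. The arm is 14 mm wide and lies in the press's x-z plane
- lever_pivot (a point): pivot of the lever (axis along the press's y), 140 mm from the ball centre; the ball goes from 79 mm above pivot height down to pivot height (60 mm over the bench), and from 116 to 140 mm on the robot's side of the pivot
- bolt (a joint): barrel bolt rod, m along the press's y: 0 = shot (locked, rod tip under the lever arm), 0.045 = fully drawn to the left. Slides with about 1 N of friction, but only while its handle is lifted out of the notches
- bolt_handle (a joint): turn of the bolt's handle about the rod, rad: 0 = dropped into a notch, handle level and pointing to the press's -x (towards the robot); grows as the knob is lifted, up to 1.4. It must be lifted beyond 0.85 to pass over the fence between the two notches; let go, it falls into a notch by its own weight. Notches are 14 mm wide for an 8 mm stem, at bolt = 0 and bolt = 0.045
- bolt_knob (a point): centre of the ball knob (22 mm diameter) at the end of the bolt's handle, 62 mm from the rod's axis; 79 mm over the bench when dropped. Its fence (4 mm thick, top 96 mm over the bench) stands between 22 and 26 mm from the rod's axis
- bolt_axis (a point): fixed point on the rod's axis, 79 mm over the bench, level with the knob of the shot bolt; axes as the press. The knob circles about the line through this point along the press's y
- tray: white open tray 180 (x) x 80 (y) x 28 mm high, walls and floor 4 mm, fixed on the bench at the left; origin at the centre of its underside
- microscope: bystander: the fixed microscope behind the press, base 130 mm wide, origin under it; its eyepieces reach 135 mm towards the robot from its origin at 280 to 350 mm height: carry things past in front of it
- cover_slips: bystander: small blue and white box 31x31x14 mm, origin under its centre
- oil_bottle: bystander: small white bottle with a red cap, 26 mm diameter, 50 mm high, origin under its centre
- timer: bystander: flat white timer 64x64x20 mm, origin under its centre
- jar_0: closed round sample jar of amber glass with a paper label and a white ribbed screw lid (top 16 mm), 44 mm diameter, 62 mm high, about 120 g, bottom-heavy. Origin: centre of its underside, z up along the jar. It may be absent
- jar_1: closed round sample jar of amber glass with a paper label and a white ribbed screw lid (top 16 mm), 44 mm diameter, 62 mm high, about 120 g, bottom-heavy. Origin: centre of its underside, z up along the jar. It may be absent
- jar_2: closed round sample jar of amber glass with a paper label and a white ribbed screw lid (top 16 mm), 44 mm diameter, 62 mm high, about 120 g, bottom-heavy. Origin: centre of its underside, z up along the jar. It may be absent
There are look-alikes about, which are no part of the job. What is shaped like the jar_2 but green is not meant.

How it is judged:
On the way, in this order (a step that is already met when the one before it is completed fails the run):
1. every jar stands in a pocket of the press and the bolt is fully drawn with its handle dropped into the left notch (x of jar_0 in the frame of press between -0.036 and -0.024 m and y of jar_0 in the frame of press between -0.183 and -0.053 m and z of jar_0 in the frame of press between 0.006 and 0.0145 m and angle between each of jar_0, jar_1, jar_2's own z axis and vertical below 0.12 rad and x of jar_1 in the frame of press between -0.036 and -0.024 m and y of jar_1 in the frame of press between -0.183 and -0.053 m and z of jar_1 in the frame of press between 0.006 and 0.0145 m and x of jar_2 in the frame of press between -0.036 and -0.024 m and y of jar_2 in the frame of press between -0.183 and -0.053 m and z of jar_2 in the frame of press between 0.006 and 0.0145 m and value of joint bolt above 0.039 m and value of joint bolt_handle below 0.15 rad), for 0.2 s.
2. the lever is at its lower stop while every jar stands in its pocket (x of jar_0 in the frame of press between -0.036 and -0.024 m and y of jar_0 in the frame of press between -0.183 and -0.053 m and z of jar_0 in the frame of press between 0.006 and 0.0145 m and angle between each of jar_0, jar_1, jar_2's own z axis and vertical below 0.12 rad and x of jar_1 in the frame of press between -0.036 and -0.024 m and y of jar_1 in the frame of press between -0.183 and -0.053 m and z of jar_1 in the frame of press between 0.006 and 0.0145 m and x of jar_2 in the frame of press between -0.036 and -0.024 m and y of jar_2 in the frame of press between -0.183 and -0.053 m and z of jar_2 in the frame of press between 0.006 and 0.0145 m and value of joint press_lever above 0.56 rad), for 0.1 s.
3. the lever has sprung back (value of joint press_lever below 0.06 rad), for 0.2 s.
At the end, for the whole second after the job is handed in: every jar stands upright (within 0.12 rad) and at rest on the tray's floor, the bolt is shot (within 6 mm) with its handle dropped into the right-hand notch (below 0.15 rad), and the lever is up (below 0.06 rad) (x of jar_0 in the frame of tray between -0.083 and 0.083 m and y of jar_0 in the frame of tray between -0.033 and 0.033 m and z of jar_0 in the frame of tray between -0.002 and 0.009 m and angle between each of jar_0, jar_1, jar_2's own z axis and vertical below 0.12 rad and linear speed of each of jar_0, jar_1, jar_2 below 0.02 m/s and x of jar_1 in the frame of tray between -0.083 and 0.083 m and y of jar_1 in the frame of tray between -0.033 and 0.033 m and z of jar_1 in the frame of tray between -0.002 and 0.009 m and x of jar_2 in the frame of tray between -0.083 and 0.083 m and y of jar_2 in the frame of tray between -0.033 and 0.033 m and z of jar_2 in the frame of tray between -0.002 and 0.009 m and value of joint bolt below 0.006 m and value of joint bolt_handle below 0.15 rad and value of joint press_lever below 0.06 rad); the robot touches nothing.
It fails at once if the small box is moved more than 30 mm (distance of cover_slips from where it was at the start of the episode above 0.03 m).
It fails at once if the little white bottle is moved more than 30 mm (distance of oil_bottle from where it was at the start of the episode above 0.03 m).
It fails at once if the timer is moved more than 30 mm (distance of timer from where it was at the start of the episode above 0.03 m).
Of jar_0, jar_1, jar_2 only 2 to 3 are there at a start; the rules pass over those that are not, and their reading is None.
At some moment in a run one of jar_0, jar_1, jar_2 may be knocked a few centimetres aside while the robot is not near it.
Once in a run the grip may slacken for a moment while it holds something.
It also fails if it takes over 210 s, if anything falls off the work surface, if the arm or the gripper's body presses on something with over 40 N, if the wrist force passes 120 N, or if a joint passes its speed limit or range.

## Working session

There is one attempt and no reset: what is moved stays moved. The work goes in short steps, Python scripts to look and compute and a tool call to move; the robot and the scene stay as the last step left them, time stands still between calls to the robot, and variables do not carry over. Pictures are saved under pics/ and viewed, and the job is handed in when it is done.

Besides the shell and the picture viewer there is one more tool, called after "Emit:" by a JSON object that holds its "fn" and its "kwargs". send_rows: Moves the arm, as the interface text tells. Its arguments: {"type":"object","properties":{"moves":{"type":"array","items":{"type":"number"}},"squeeze":{"type":"number"}},"required":["moves"]}

```bash
ls; mkdir -p pics
python3 - <<'E'
from cell import monitor, viewer, ctrl
import cv2
print(monitor.sense()); print(ctrl.grip_depth)
for n in ("scene","top","wrist"):
    d=viewer.get_image(n); cv2.imwrite(f"pics/{n}0.png",d["image"]); print(n,d["fov_y"],d["cx"],d["cy"],d["extrinsics"].round(3).tolist())
E
```

```text
pics
{'t': 0.0, 'q': array([9.61416633e-01, 2.59198385e-01, 2.07660957e-02, 1.33370218e+00,
       1.68926930e-05, 1.41818862e+00]), 'joint_vel': array([ 0.00131721,  0.00047158,  0.00257077,  0.00207389, -0.00151228,
       -0.00068973]), 'joint_torque': array([-1.19023342e-03, -5.55644524e+01,  3.44531965e+01,  1.38928797e-02,
       -2.59581757e-04,  7.27516181e-06]), 'tcp_pos': array([0.24239361, 0.49334276, 0.19436454]), 'tcp_rot': array([-2.56630875e-04,  2.26405679e-01,  9.74032864e-01, -6.17956784e-04]), 'force': array([ 0.64214178, -0.12940772,  0.91201151]), 'ft_torque': array([ 0.04417275, -0.01859552,  0.00358018]), 'opening': 0.08545624237373256}
0.0187
scene 54.64668370917242 321.907675764583 203.13899231877437 [[0.868, -0.497, 0.021, -0.511], [0.337, 0.619, 0.709, -0.233], [-0.365, -0.608, 0.705, -1.003], [0.0, 0.0, 0.0, 1.0]]
top 53.57300083720144 318.9574614608844 199.07131791598965 [[0.017, -1.0, 0.012, -0.104], [0.986, 0.019, 0.165, -0.545], [-0.165, 0.009, 0.986, -1.299], [0.0, 0.0, 0.0, 1.0]]
wrist 65.70646984690485 315.71180966153844 203.39924445336416 [[0.441, 0.897, -0.001, -0.55], [-0.863, 0.424, -0.273, 0.036], [-0.244, 0.121, 0.962, -0.378], [0.0, 0.0, 0.0, 1.0]]
```

View pics/scene0.png

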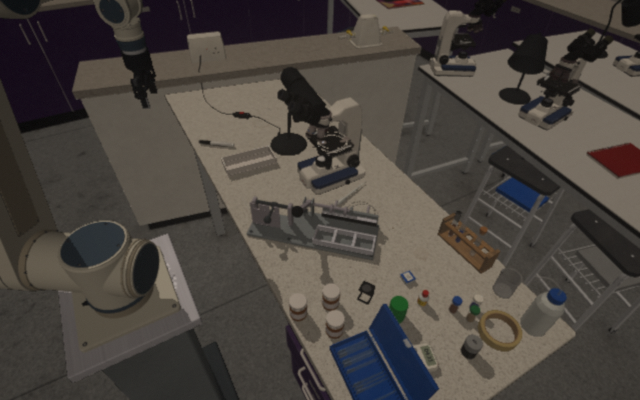

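View pics/top0.png

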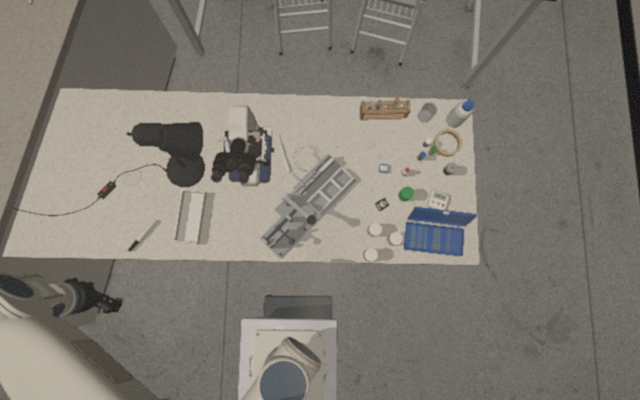

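View pics/wrist0.png

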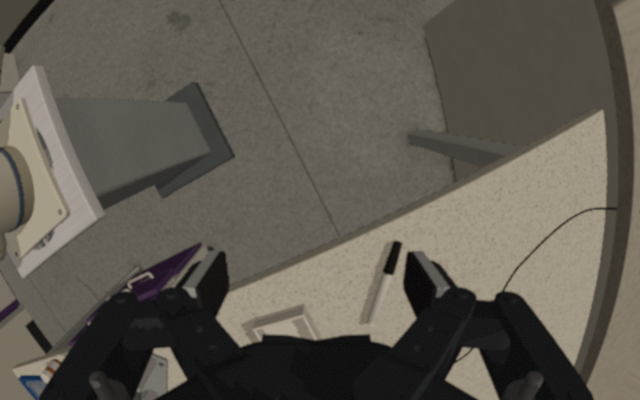

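```bash
cat > h.py <<'E'
import numpy as np, cv2
from cell import monitor, viewer, ctrl
from scipy.spatial.transform import Rotation as R
def grab(n):
    d=viewer.get_image(n); d["f"]=200/np.tan(np.radians(d["fov_y"]/2)); return d
def cloud(d):
    h,w=d["z_map"].shape; v,u=np.mgrid[0:h,0:w]; z=d["z_map"]
    P=np.stack([(u-d["cx"])/d["f"]*z,-(v-d["cy"])/d["f"]*z,-z],-1)
    E=d["extrinsics"]; W=(P-E[:3,3])@E[:3,:3]; W[z==0]=np.nan; return W
def proj(d,p):
    E=d["extrinsics"]; c=E[:3,:3]@np.asarray(p)+E[:3,3]
    return d["cx"]+d["f"]*c[0]/-c[2], d["cy"]-d["f"]*c[1]/-c[2]
def raypt(d,u,v,zw):  # pinhole pixel -> world at height zw
    E=d["extrinsics"]; r=E[:3,:3].T@np.array([(u-d["cx"])/d["f"],-(v-d["cy"])/d["f"],-1]); o=-E[:3,:3].T@E[:3,3]
    return o+r*(zw-o[2])/r[2]
def crop(d,name,u0,u1,v0,v1,s):
    cv2.imwrite(name,cv2.resize(d["image"][v0:v1,u0:u1],None,fx=s,fy=s,interpolation=cv2.INTER_CUBIC))
def Q(q): return R.from_quat([q[1],q[2],q[3],q[0]])
def st():
    s=monitor.sense(); r=Q(s["tcp_rot"]); return s,np.array(s["tcp_pos"]),r
E
python3 - <<'E'
from h import *
d=grab("top"); np.savez("top0.npz",W=cloud(d))
crop(d,"pics/t1.png",340,500,90,270,4.4-1.1)
crop(d,"pics/t2.png",240,370,130,270,4)
W=cloud(d)
for n,(u,v) in dict(a=(375,229),b=(371,254),c=(396,238),green=(407,194),timer=(439,201)).items():print(n,W[v,u].round(4))
s=grab("scene"); crop(s,"pics/s1.png",230,400,180,350,4-1); crop(s,"pics/s2.png",230,400,180,280,4.7)
E
```

```text
a [ 0.4471 -0.281   0.0638]
b [ 0.365  -0.2683  0.0577]
c [ 0.419  -0.3515  0.0578]
green [ 0.5662 -0.3887  0.0677]
timer [ 0.5528 -0.5114  0.0183]
```

View pics/t1.png

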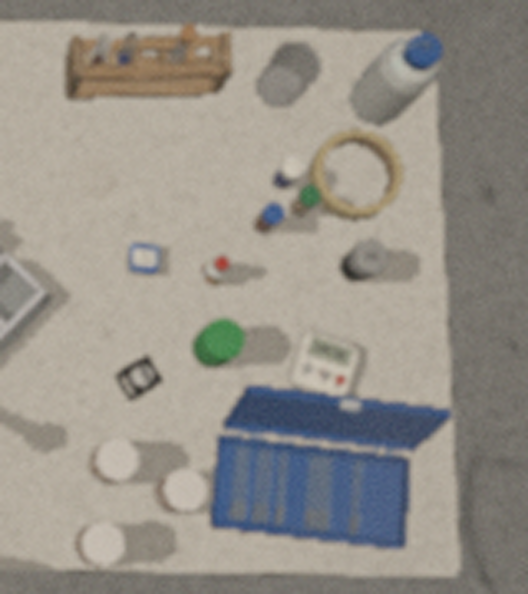

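View pics/t2.png

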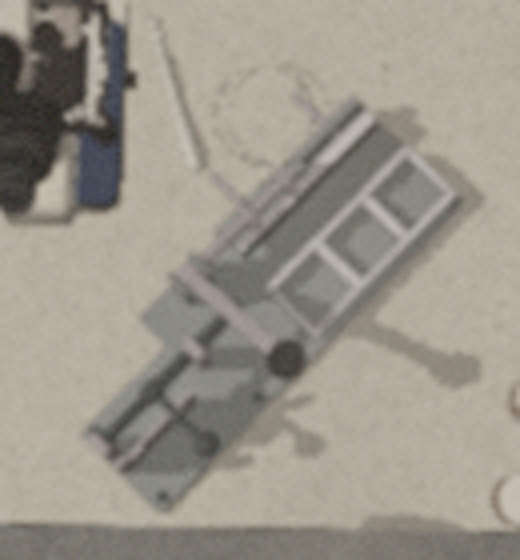

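View pics/s1.png

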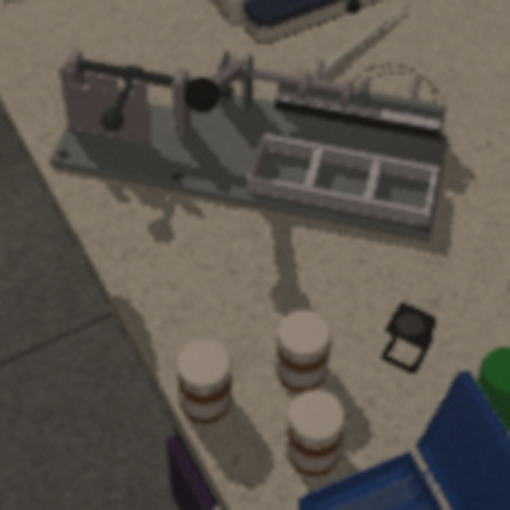

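View pics/s2.png

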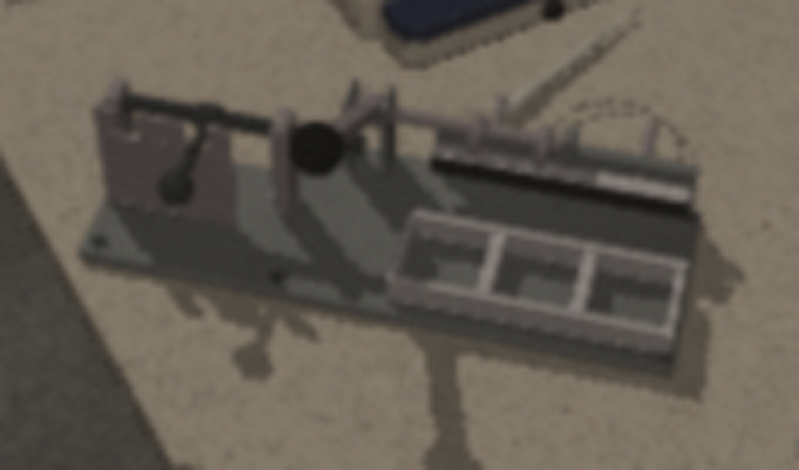

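Run:
```python
from h import *
d=grab("top")
c=np.array([(407,150),(462,198),(315,335),(270,288)])/4+[240,130]-0.4
P=np.array([raypt(d,u,v,0.03) for u,v in c]); print(P.round(4), [np.linalg.norm(P[i]-P[(i+1)%4]).round(4) for i in range(4)])
W=cloud(d).reshape(-1,3)
# jar lids: points z>.045
for n,(x,y) in dict(a=(.447,-.281),b=(.365,-.268),c=(.419,-.3515)).items():
    m=(np.hypot(W[:,0]-x,W[:,1]-y)<.035)&(W[:,2]>.052)&(W[:,2]<.08); print(n,m.sum(),W[m].mean(0).round(4),W[m].min(0).round(3),W[m].max(0).round(3))
# press plate and others
m=(W[:,2]>.006)&(W[:,2]<.014)&(W[:,0]>.3)&(W[:,0]<.75)&(abs(W[:,1])<.3)
print(m.sum())
r=cv2.minAreaRect(W[m][:,:2].astype(np.float32)*1000);print(r)
# ball
for nm,uv in dict(ball=(285,358),knob=(205,443),trayc=None or (0,0)).items():
    pass
for n in("top","scene"):
    D=d if n=="top" else grab("scene"); W=cloud(D)
    for nm,uv in (dict(ball=(311,219),knob=(291,240),tray=(191,218)) if n=="top" else dict(ball=(297,211),knob=(267,220))).items():print(n,nm,W[uv[1],uv[0]].round(4))
crop(d,"pics/t3.png",160,220,170,260,6)
W=cloud(d).reshape(-1,3)
m=(W[:,2]>.018)&(W[:,2]<.04)&(W[:,0]>.3)&(W[:,0]<.65)&(W[:,1]>.25)&(W[:,1]<.5)
print(m.sum(),cv2.minAreaRect(W[m][:,:2].astype(np.float32)*1000))
```

```text
[[ 0.6641 -0.1701  0.03  ]
 [ 0.6223 -0.2182  0.03  ]
 [ 0.5002 -0.0928  0.03  ]
 [ 0.5401 -0.0536  0.03  ]] [np.float64(0.0637), np.float64(0.1749), np.float64(0.056), np.float64(0.1702)]
a 132 [ 0.4472 -0.2799  0.0598] [ 0.428 -0.302  0.054] [ 0.468 -0.259  0.068]
b 138 [ 0.3625 -0.2654  0.0599] [ 0.342 -0.285  0.054] [ 0.385 -0.245  0.067]
c 135 [ 0.4179 -0.3484  0.0599] [ 0.396 -0.368  0.054] [ 0.439 -0.328  0.067]
1961
((547.2927856445312, -0.602630615234375), (583.039794921875, 400.0522766113281), 88.76618194580078)
top ball [ 0.466  -0.0694  0.1547]
top knob [ 0.4042 -0.0057  0.0899]
top tray [0.4795 0.3481 0.0011]
scene ball [ 0.4634 -0.0817  0.1509]
scene knob [ 0.4022 -0.014   0.0835]
565 ((525.1695556640625, 393.750732421875), (177.13577270507812, 258.5496520996094), 85.78167724609375)
```

View pics/t3.png

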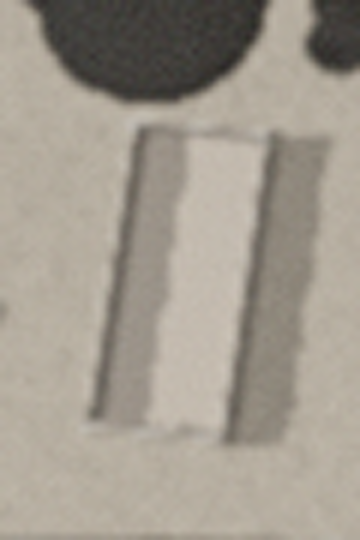

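```bash
cat >> h.py <<'E'
def go(p,phi_deg,show=True):
    """relative move to TCP p, tool down, jaw axis at world angle phi (mod 180)"""
    s,tp,r=st(); best=None
    for k in (0,180,-180):
        a=np.radians(phi_deg+k); y=np.array([np.cos(a),np.sin(a),0]); z=np.array([0,0,-1]); x=np.cross(y,z)
        T=R.from_matrix(np.stack([x,y,z],1)); w=(r.inv()*T).as_rotvec()
        q1=np.arctan2(p[1],p[0]); q6=(q1+np.pi/2-a)
        q6=(q6+np.pi)%(2*np.pi)-np.pi
        if best is None or np.linalg.norm(w)<np.linalg.norm(best[0]): best=(w,q6)
    t=r.inv().apply(np.array(p)-tp)/.03
    print("t",t.round(3),"w",best[0].round(3),"q6",best[1].round(2),"dist mm",(np.linalg.norm(t)*30).round(1))
def campos(d): E=d["extrinsics"]; return -E[:3,:3].T@E[:3,3]
E
python3 - <<'E'
from h import *
d=grab("wrist"); s,tp,r=st()
print("cam in tool",r.inv().apply(campos(d)-tp).round(4), (r.inv().as_matrix()@d["extrinsics"][:3,:3].T).round(3))
go([.40,-.06,.33],-46)
go([.40,-.06,.33],44)
E
```

```text
cam in tool [ 0.068   0.0002 -0.1785] [[-0.     0.962  0.273]
 [ 1.     0.    -0.   ]
 [-0.     0.273 -0.962]]
t [-12.849 -14.246  -4.502] w [-0.    -0.    -1.225] q6 -0.92 dist mm 591.2
t [-12.849 -14.246  -4.502] w [-0.    -0.     0.346] q6 0.65 dist mm 591.2
```

Run:
```python
from h import *
go([.35,.20,.3],44)
go([.42,-.06,.3],44)
```

```text
t [-7.53  -7.203 -3.503] w [-0.    -0.     0.346] q6 1.32 dist mm 329.8
t [-13.447 -13.952  -3.502] w [-0.    -0.     0.346] q6 0.66 dist mm 590.7
```

Emit:
{"fn": "send_rows", "kwargs": {"moves": [-1.5,-1.5,-2,0,0,0.05,85,-3,-3,-3.5,0,0,0.12,85,-4.5,-4.5,-3.5,0,0,0.2,85,-6,-6,-3.5,0,0,0.28,85,-7.5,-7.4,-3.5,0,0,0.346,85,-9,-9,-3.5,0,0,0.346,85,-10.3,-10.5,-3.5,0,0,0.346,85,-11.5,-11.8,-3.5,0,0,0.346,85]}}

```text
t: 1.2
tcp_pos: [0.3603, 0.1391, 0.2971]
tcp_rot: [0.001, 0.39, 0.921, 0.0]
force: [1.5, 0.8, 0.0]
opening: 0.0852
```

Run:
```python
from h import *
go([.42,-.06,.3],44)
```

```text
t [-6.153 -3.182 -0.096] w [0.001 0.001 0.001] q6 0.66 dist mm 207.8
```

Emit:
{"fn": "send_rows", "kwargs": {"moves": [0,0,0,0,0,0,85,0,0,0,0,0,0,85,0,0,0,0,0,0,85]}}

```text
t: 1.5
tcp_pos: [0.36, 0.1414, 0.2967]
tcp_rot: [-0.0, 0.391, 0.921, 0.0]
force: [-0.9, -0.5, 0.9]
opening: 0.0852
```

Run:
```python
from h import *
print(st()[1])
go([.42,-.06,.3],44)
```

```text
[0.36004518 0.1413659  0.29671734]
t [-6.215 -3.227 -0.111] w [ 0. -0.  0.] q6 0.66 dist mm 210.1
```

Emit:
{"fn": "send_rows", "kwargs": {"moves": [-1.2,-0.6,0,0,0,0,85,-2.4,-1.2,0,0,0,0,85,-3.6,-1.9,0,0,0,0,85,-4.8,-2.5,0,0,0,0,85,-5.7,-3,-0.1,0,0,0,85,-6.2,-3.2,-0.1,0,0,0,85,-6.2,-3.2,-0.1,0,0,0,85,-6.2,-3.2,-0.1,0,0,0,85]}}

```text
t: 2.3
tcp_pos: [0.4204, -0.0582, 0.2995]
tcp_rot: [-0.0, 0.39, 0.921, 0.0]
force: [0.7, 0.9, -0.4]
opening: 0.0845
```

```bash
cat >> h.py <<'E'
def wray(d,u,v):
    dx,dy=u-d["cx"],v-d["cy"]; r=np.hypot(dx,dy); th=r/d["f"]; k=np.sin(th)/r if r>0 else 0
    c=np.array([dx*k,-dy*k,-np.cos(th)]); E=d["extrinsics"]; return E[:3,:3].T@c
def wpt(d,u,v,zw):
    o=campos(d); r=wray(d,u,v); return o+r*(zw-o[2])/r[2]
def wproj(d,p):
    E=d["extrinsics"]; c=E[:3,:3]@np.asarray(p)+E[:3,3]; rr=np.hypot(c[0],c[1]); th=np.arctan2(rr,-c[2])
    return d["cx"]+d["f"]*th*c[0]/rr, d["cy"]-d["f"]*th*c[1]/rr
def wcloud(d):
    z=d["z_map"]; h,w=z.shape; v,u=np.mgrid[0:h,0:w]; dx,dy=u-d["cx"],v-d["cy"]; r=np.hypot(dx,dy)+1e-9; th=r/d["f"]
    P=np.stack([dx/r*np.tan(th)*z,-dy/r*np.tan(th)*z,-z],-1); E=d["extrinsics"]; W=(P-E[:3,3])@E[:3,:3]; W[(z==0)|(th>1.4)]=np.nan; return W
import pickle
def save(d,n): pickle.dump(d,open(n,"wb"))
def load(n): return pickle.load(open(n,"rb"))
E
python3 - <<'E'
from h import *
print(st()[1])
d=grab("wrist"); save(d,"w1.pkl"); crop(d,"pics/w1.png",0,640,0,400,1.25)
E
```

```text
[ 0.42037291 -0.058202    0.29945988]
```

View pics/w1.png

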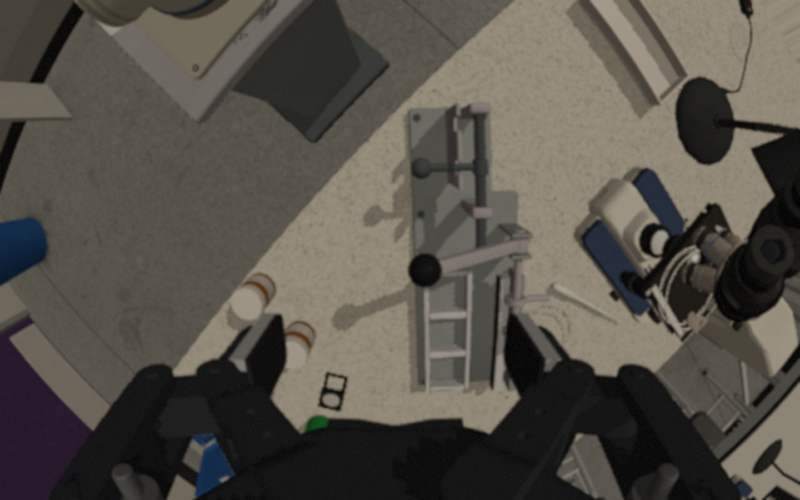

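Run:
```python
from h import *
d=load("w1.pkl"); crop(d,"pics/w1a.png",310,430,75,195,5); crop(d,"pics/w1b.png",310,430,195,315,5)
```

```text
(no output)
```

View pics/w1a.png

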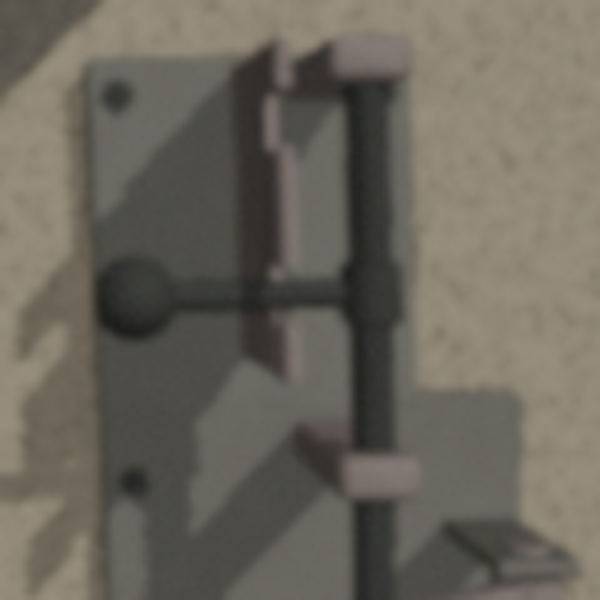

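View pics/w1b.png

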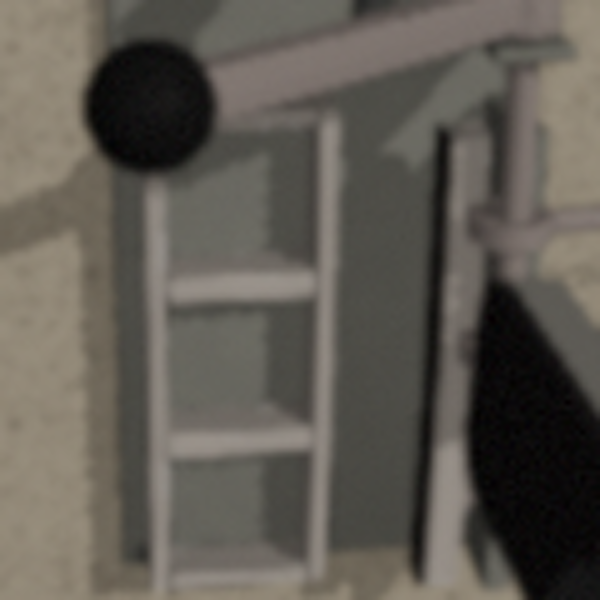

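Run:
```python
from h import *
d=load("w1.pkl")
F=dict(plateTL=('a',92,60,.01),plateBR_front=('b',125,562,.01),knob=('a',135,298,.079),rodc=('a',374,292,.079),ball=('b',152,106,.139),
w01=('b',240,284,.03),w12=('b',240,440,.03),w2=('b',240,577,.03),front0=('b',156,286,.03),front2=('b',159,575,.03),back0=('b',327,286,.03),back2=('b',318,560,.03),back_top=('b',331,112,.03))
P={}
for k,(c,u,v,z) in F.items():
    p=wpt(d,(u+.5)/5-.5+310,(v+.5)/5-.5+(75 if c=='a' else 195),z); P[k]=p; print(k,p.round(4))
f=P['front2']-P['front0']; print("yaw front",np.degrees(np.arctan2(f[0],-f[1])))
f=P['back2']-P['back_top']; print("yaw back",np.degrees(np.arctan2(f[0],-f[1])))
f=P['w2']-P['w01']; print("yaw w",np.degrees(np.arctan2(f[0],-f[1])),np.linalg.norm(f))
f=P['plateBR_front']-P['plateTL']; print("yaw plate",np.degrees(np.arctan2(f[0],-f[1])),np.linalg.norm(f))
f=P['rodc']-P['knob']; print("yaw rod",np.degrees(np.arctan2(f[1],f[0])),np.linalg.norm(f))
print(np.linalg.norm(P['front0']-P['back0']))
W=wcloud(d)
for k in('knob','ball','rodc'):
    c,u,v,z=F[k];print(k,W[int(v/5+(75 if c=='a' else 195)),int(u/5+310)])
```

```text
plateTL [0.3534 0.0383 0.01  ]
plateBR_front [ 0.6259 -0.2202  0.01  ]
knob [ 0.4072 -0.005   0.079 ]
rodc [0.45   0.0405 0.079 ]
ball [ 0.4707 -0.0689  0.139 ]
w01 [ 0.5651 -0.1105  0.03  ]
w12 [ 0.6076 -0.1499  0.03  ]
w2 [ 0.6497 -0.1883  0.03  ]
front0 [ 0.5459 -0.1295  0.03  ]
front2 [ 0.6279 -0.207   0.03  ]
back0 [ 0.5864 -0.0916  0.03  ]
back2 [ 0.665  -0.1648  0.03  ]
back_top [ 0.5434 -0.051   0.03  ]
yaw front 46.58500896944087
yaw back 46.874989871522814
yaw w 47.3896008528652 0.11497696462511978
yaw plate 46.51050423358862 0.37556517235652237
yaw rod 46.744023344497805 0.0625700880821659
0.055409539163963996
knob [ 0.40648984 -0.00460653  0.08901047]
ball [ 0.46643352 -0.06633992  0.15439382]
rodc [0.44807298 0.03912165 0.08730638]
```

```bash
cat >> h.py <<'E'
YAW=46.6; YR=np.radians(YAW); PX=np.array([np.cos(YR),np.sin(YR),0]); PY=np.array([-np.sin(YR),np.cos(YR),0]); PO=np.array([.5215,-.0273,0])
def pr(x,y,z): return PO+PX*x+PY*y+np.array([0,0,z])
def topr(p): v=np.asarray(p)-PO; return np.array([v@PX,v@PY,v[2]])
def go2(p,a_deg):
    s,tp,r=st(); a=np.radians(a_deg); y=np.array([np.cos(a),np.sin(a),0]); z=np.array([0,0,-1]); x=np.cross(y,z)
    T=R.from_matrix(np.stack([x,y,z],1)); w=(r.inv()*T).as_rotvec(); t=r.inv().apply(np.array(p)-tp)/.03
    print("t",t.round(3),"w",w.round(3),"mm",(np.linalg.norm(t)*30).round(1))
E
python3 - <<'E'
from h import *
print(pr(-.062,.0984,.079))
go2([.407,-.005,.19],136.6)
E
```

```text
[ 0.40740563 -0.00473822  0.079     ]
t [1.576 0.913 3.655] w [ 0.    -0.    -1.614] mm 122.5
```

Emit:
{"fn": "send_rows", "kwargs": {"moves": [0.3,0.2,0,0,0,-0.14,50,0.6,0.4,0.5,0,0,-0.28,50,0.9,0.5,1,0,0,-0.42,50,1.2,0.6,1.5,0,0,-0.56,50,1.4,0.8,2,0,0,-0.7,50,1.57,0.9,2.5,0,0,-0.84,50,1.57,0.9,3,0,0,-0.98,50,1.57,0.9,3.65,0,0,-1.12,50]}}

```text
t: 3.15
tcp_pos: [0.4069, -0.0053, 0.1902]
tcp_rot: [0.001, -0.162, 0.987, -0.0]
force: [-0.4, -0.0, 0.3]
opening: 0.0504
```

Emit:
{"fn": "send_rows", "kwargs": {"moves": [0,0,0,0,0,-0.14,50,0,0,0,0,0,-0.28,50,0,0,0,0,0,-0.42,50,0,0,0,0,0,-0.49,50,0,0,0,0,0,-0.49,50,0,0,0,0,0,-0.49,50]}}

```text
t: 3.75
tcp_pos: [0.4069, -0.006, 0.1904]
tcp_rot: [0.0, -0.392, 0.92, -0.0]
force: [-0.3, -0.1, -0.0]
opening: 0.0501
```

Run:
```python
from h import *
d=grab("wrist"); crop(d,"pics/w2.png",0,640,0,400,1.25); save(d,"w2.pkl")
print(d["extrinsics"][2,:3])
go2([.4074,-.0047,.06],136.6)
print(wproj(d,[.4074,-.0047,.079]))
```

```text
[-0.1894132  -0.19641846  0.96205116]
t [-0.047  0.025  4.343] w [-0.     0.    -0.007] mm 130.3
(np.float64(317.3529070700335), np.float64(191.03545323447256))
```

View pics/w2.png

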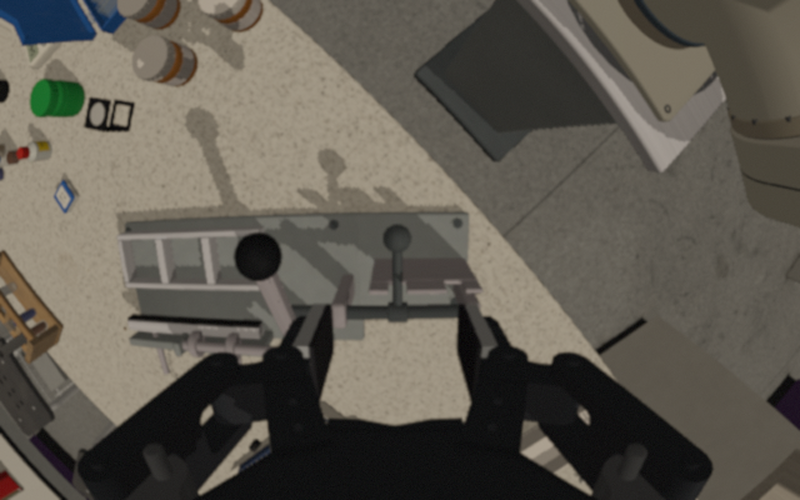

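Emit:
{"fn": "send_rows", "kwargs": {"moves": [0,0,0.8,0,0,0,50,0,0,1.6,0,0,0,50,0,0,2.4,0,0,0,50,0,0,3.2,0,0,0,50,0,0,3.8,0,0,0,50,-0.04,0,4.2,0,0,0,50,-0.04,0,4.3,0,0,0,50,-0.04,0,4.3,0,0,0,50], "squeeze": 25}}

```text
t: 4.6
tcp_pos: [0.4078, -0.0059, 0.0611]
tcp_rot: [-0.0, -0.392, 0.92, 0.0]
force: [-0.0, 0.1, 0.3]
opening: 0.05
```

Emit:
{"fn": "send_rows", "kwargs": {"moves": [0,0,0,0,0,0,30,0,0,0,0,0,0,15,0,0,0,0,0,0,15,0,0,0,0,0,0,15,0,0,0,0,0,0,15,0,0,0,0,0,0,15]}}

```text
t: 5.2
tcp_pos: [0.4079, -0.0061, 0.0612]
tcp_rot: [0.0, -0.393, 0.92, -0.0]
force: [-0.2, 0.7, 1.0]
opening: 0.0147
```

Run:
```python
from h import *
d=grab("wrist"); crop(d,"pics/w3.png",160,480,100,400,2)
s=st();print(s[0]["force"],s[0]["opening"],s[1])
```

```text
[-0.37427679  0.84931486  0.79055903] 0.015039780270505398 [ 0.40794334 -0.00613162  0.06120311]
```

View pics/w3.png

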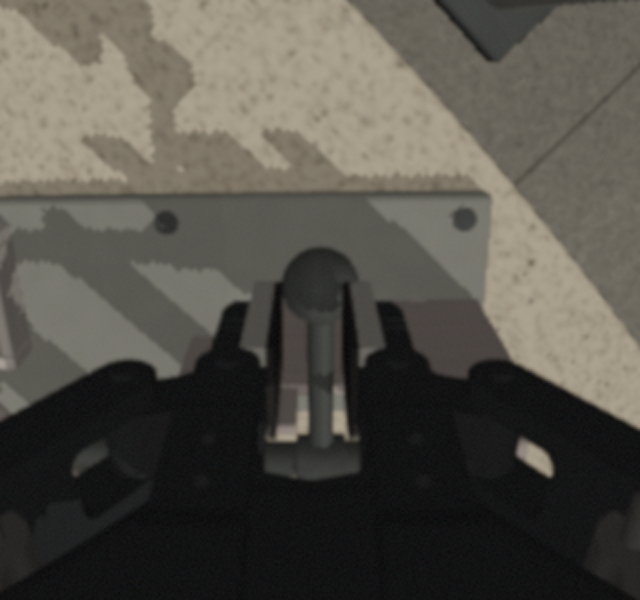

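Run:
```python
from h import *
d=grab("wrist"); W=wcloud(d)
for u,v in ((318,240),(320,242),(290,250),(345,250),(318,300),(288,262),(310,330)): print(u,v,W[v,u].round(4),topr(W[v,u]).round(4))
s=grab("scene"); crop(s,"pics/s3.png",210,330,140,260,5); W=cloud(s)
```

```text
318 240 [ 0.404  -0.0099  0.0882] [-0.0681  0.0973  0.0882]
320 242 [ 0.4037 -0.0087  0.0894] [-0.0674  0.0984  0.0894]
290 250 [ 0.4097 -0.0224  0.1124] [-0.0733  0.0846  0.1124]
345 250 [ 0.3918 -0.0053  0.1125] [-0.0731  0.1094  0.1125]
318 300 [0.4324 0.02   0.0833] [-0.0268  0.0972  0.0833]
288 262 [ 0.4095 -0.0225  0.1249] [-0.0735  0.0847  0.1249]
310 330 [0.4502 0.0315 0.0868] [-0.0062  0.0922  0.0868]
```

View pics/s3.png

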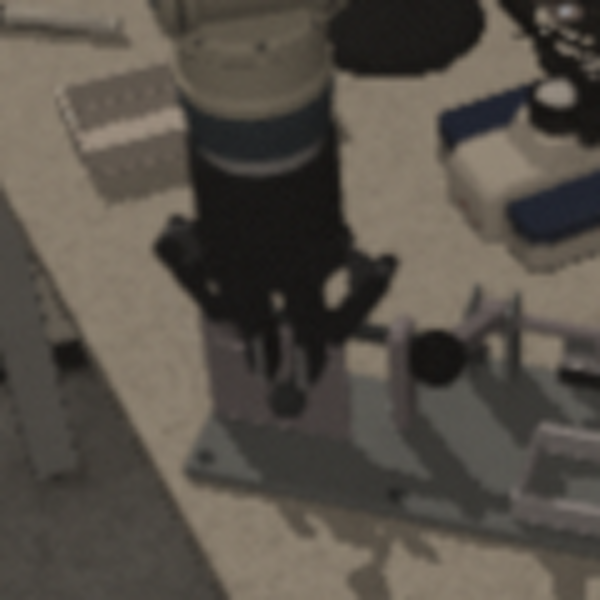

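Run:
```python
from h import *
d=grab("wrist"); W=wcloud(d)
for v in range(230,275,3): print(v,[topr(W[v,u]).round(3).tolist() for u in (290,294,342,346)])
s=grab("scene"); W=cloud(s)
for (u,v) in ((262,214),(268,214),(272,214),(263,210),(267,220)): print(u,v,topr(W[v,u]).round(4))
print(monitor.sense()["q"])
```

```text
230 [[-0.044, 0.076, 0.01], [-0.044, 0.079, 0.01], [-0.044, 0.117, 0.01], [-0.044, 0.12, 0.01]]
233 [[-0.042, 0.076, 0.011], [-0.042, 0.079, 0.011], [-0.041, 0.117, 0.009], [-0.041, 0.12, 0.01]]
236 [[-0.039, 0.075, 0.009], [-0.039, 0.079, 0.01], [-0.039, 0.117, 0.01], [-0.039, 0.12, 0.01]]
239 [[-0.037, 0.075, 0.01], [-0.036, 0.078, 0.01], [-0.036, 0.117, 0.009], [-0.036, 0.12, 0.01]]
242 [[-0.073, 0.084, 0.103], [-0.073, 0.086, 0.102], [-0.073, 0.109, 0.102], [-0.034, 0.12, 0.01]]
245 [[-0.073, 0.084, 0.107], [-0.073, 0.086, 0.106], [-0.073, 0.109, 0.107], [-0.073, 0.11, 0.107]]
248 [[-0.074, 0.084, 0.111], [-0.073, 0.086, 0.11], [-0.073, 0.108, 0.109], [-0.073, 0.11, 0.11]]
251 [[-0.074, 0.085, 0.114], [-0.074, 0.087, 0.114], [-0.073, 0.108, 0.114], [-0.073, 0.11, 0.114]]
254 [[-0.073, 0.085, 0.116], [-0.073, 0.087, 0.117], [-0.073, 0.108, 0.117], [-0.073, 0.109, 0.117]]
257 [[-0.073, 0.085, 0.12], [-0.073, 0.087, 0.12], [-0.073, 0.107, 0.12], [-0.073, 0.109, 0.12]]
260 [[-0.073, 0.085, 0.121], [-0.073, 0.087, 0.122], [-0.073, 0.107, 0.121], [-0.073, 0.109, 0.123]]
263 [[-0.073, 0.086, 0.125], [-0.073, 0.087, 0.126], [-0.073, 0.107, 0.126], [-0.073, 0.109, 0.126]]
266 [[-0.073, 0.086, 0.127], [-0.073, 0.087, 0.127], [-0.073, 0.107, 0.128], [-0.073, 0.108, 0.128]]
269 [[-0.073, 0.086, 0.13], [-0.074, 0.088, 0.131], [-0.073, 0.107, 0.13], [-0.073, 0.108, 0.13]]
272 [[-0.073, 0.086, 0.133], [-0.073, 0.088, 0.133], [-0.073, 0.106, 0.133], [-0.073, 0.108, 0.133]]
262 214 [-0.075   0.1074  0.1075]
268 214 [-0.0738  0.0901  0.1109]
272 214 [-0.0711  0.0795  0.111 ]
263 210 [-0.0701  0.1052  0.119 ]
267 220 [-0.0691  0.0972  0.0798]
[-2.21345492e-01  1.07201034e-01 -5.34536554e-01  9.29121273e-01
  3.55528061e-05 -1.02853023e+00]
```

Emit:
{"fn": "send_rows", "kwargs": {"moves": [0,0,0,0,0,0,50,0,0,0,0,0,0,50,0,0,0,0,0,0,50,0,0,0.3,0,0,0,50,0,0,0.6,0,0,0,50,0,0,0.9,0,0,0,50,0,0,1.15,0,0,0,50,0,0,1.15,0,0,0,50]}}

```text
t: 6.25
tcp_pos: [0.4071, -0.0059, 0.0254]
tcp_rot: [-0.001, -0.393, 0.92, 0.001]
force: [-0.4, -0.3, -0.3]
opening: 0.0502
```

Run:
```python
from h import *
d=grab("wrist"); crop(d,"pics/w4.png",160,480,100,400,2)
s=grab("scene"); crop(s,"pics/s4.png",210,330,140,260,5)
```

```text
(no output)
```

View pics/w4.png

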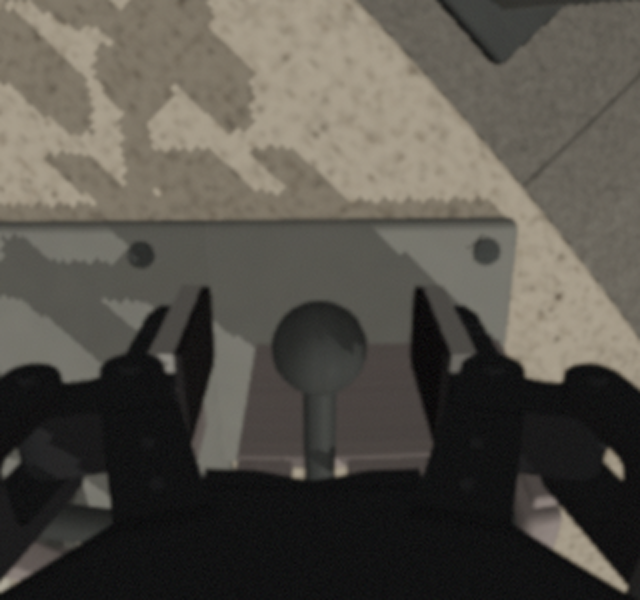

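View pics/s4.png

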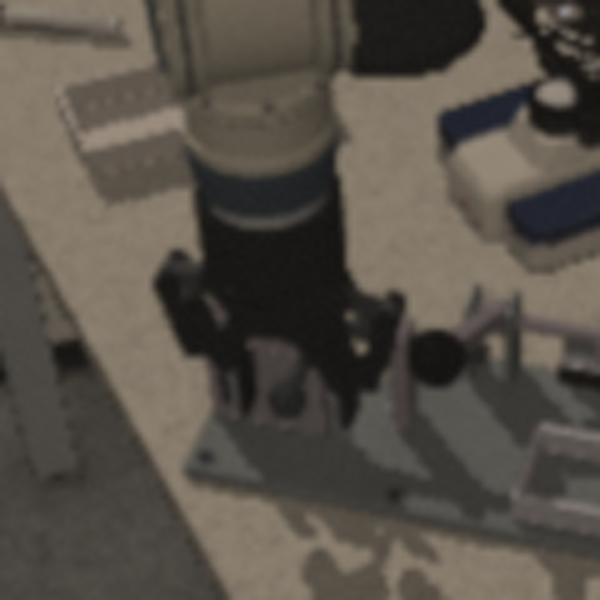

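Run:
```python
from h import *
d=grab("wrist"); W=wcloud(d); s,tp,r=st()
T=r.inv().apply(W.reshape(-1,3)-tp).reshape(W.shape)
for v in range(238,290,4): print(v,[(T[v,u]*1000).round(0).tolist() for u in (258,262,370,374)])
print(topr(W[265,320]))
```

```text
238 [[-11.0, -40.0, 17.0], [-12.0, -38.0, 18.0], [-11.0, 36.0, 16.0], [-12.0, 39.0, 17.0]]
242 [[-14.0, -41.0, 17.0], [-14.0, -38.0, 16.0], [-14.0, 37.0, 16.0], [-14.0, 40.0, 17.0]]
246 [[10.0, -28.0, -46.0], [11.0, -26.0, -47.0], [10.0, 25.0, -46.0], [11.0, 26.0, -47.0]]
250 [[11.0, -27.0, -52.0], [9.0, -26.0, -48.0], [9.0, 24.0, -48.0], [11.0, 26.0, -52.0]]
254 [[11.0, -26.0, -56.0], [7.0, -26.0, -47.0], [9.0, 24.0, -51.0], [11.0, 25.0, -56.0]]
258 [[10.0, -26.0, -57.0], [5.0, -26.0, -49.0], [7.0, 24.0, -52.0], [11.0, 24.0, -60.0]]
262 [[10.0, -25.0, -61.0], [4.0, -26.0, -49.0], [5.0, 24.0, -52.0], [9.0, 24.0, -60.0]]
266 [[7.0, -26.0, -61.0], [2.0, -26.0, -50.0], [3.0, 24.0, -52.0], [7.0, 24.0, -60.0]]
270 [[6.0, -26.0, -61.0], [1.0, -26.0, -52.0], [2.0, 24.0, -54.0], [6.0, 24.0, -62.0]]
274 [[4.0, -26.0, -61.0], [-2.0, -26.0, -51.0], [-0.0, 24.0, -54.0], [4.0, 24.0, -61.0]]
278 [[2.0, -26.0, -62.0], [-3.0, -26.0, -54.0], [-2.0, 24.0, -55.0], [2.0, 24.0, -63.0]]
282 [[0.0, -26.0, -63.0], [-5.0, -26.0, -54.0], [-4.0, 24.0, -55.0], [2.0, 24.0, -65.0]]
286 [[-1.0, -26.0, -63.0], [-7.0, -26.0, -54.0], [-5.0, 24.0, -56.0], [0.0, 24.0, -66.0]]
[-0.06998399  0.09809219  0.08605993]
```

Emit:
{"fn": "send_rows", "kwargs": {"moves": [0,0,0.2,0,0,0,45,0,0,0.2,0,0,0,15,0,0,0.2,0,0,0,15,0,0,0.2,0,0,0,15,0,0,0.2,0,0,0,15,0,0,0.2,0,0,0,15,0,0,0.2,0,0,0,15]}}

```text
t: 7.1
tcp_pos: [0.4064, -0.0049, 0.0205]
tcp_rot: [-0.001, -0.393, 0.92, 0.001]
force: [-5.2, 6.3, 4.2]
opening: 0.0203
```

Run:
```python
from h import *
d=grab("wrist"); crop(d,"pics/w5.png",160,480,100,400,2)
s=st();print(s[0]["force"],s[0]["opening"],s[1],topr(s[1]))
```

```text
[-4.33290325  5.69926117  4.46845454] 0.02007972569051752 [ 0.40640886 -0.00496467  0.02050278] [-0.0628494   0.09896864  0.02050278]
```

View pics/w5.png

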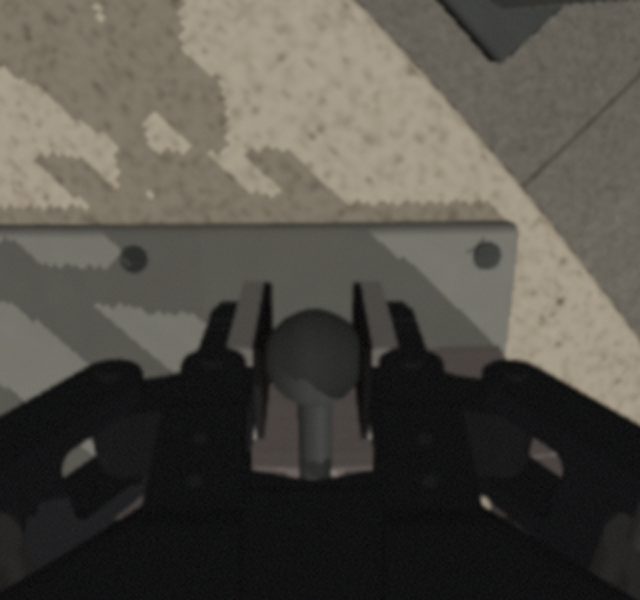

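Emit:
{"fn": "send_rows", "kwargs": {"moves": [-0.04,0,-0.41,0,0,0,15,-0.16,0,-0.8,0,0,0,15,-0.36,0,-1.17,0,0,0,15,-0.63,0,-1.48,0,0,0,15,-0.95,0,-1.74,0,0,0,15,-1.22,0,-1.89,0,0,0,15,-1.22,0,-1.89,0,0,0,15,-1.22,0,-1.89,0,0,0,15]}}

```text
t: 7.95
tcp_pos: [0.4311, 0.0214, 0.077]
tcp_rot: [-0.001, -0.393, 0.919, 0.001]
force: [-7.3, 3.7, 2.1]
opening: 0.0203
```

Run:
```python
from h import *
s=st();print(s[0]["force"],s[0]["opening"],s[1],topr(s[1]))
d=grab("scene"); crop(d,"pics/s5.png",210,330,140,260,5)
```

```text
[-7.28393404  3.68819707  2.08696644] 0.02033859830968206 [0.43111083 0.02135042 0.0769981 ] [-0.0267571   0.09910158  0.0769981 ]
```

View pics/s5.png

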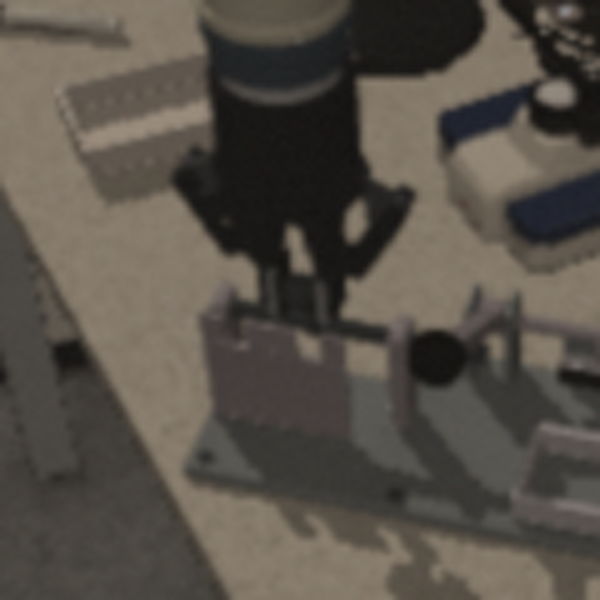

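Emit:
{"fn": "send_rows", "kwargs": {"moves": [0,0.3,0,0,0,0,15,0,0.6,0,0,0,0,15,0,0.9,0,0,0,0,15,0,1.2,0,0,0,0,15,0,1.4,0,0,0,0,15,0,1.5,0,0,0,0,15,0,1.5,0,0,0,0,15]}}

```text
t: 8.7
tcp_pos: [0.4003, 0.0517, 0.0775]
tcp_rot: [-0.0, -0.393, 0.92, -0.0]
force: [-2.0, -1.3, 3.2]
opening: 0.0203
```

Run:
```python
from h import *
s=st();print(s[0]["force"],s[0]["opening"],topr(s[1]), "f press", s[0]["force"]@PX,s[0]["force"]@PY)
d=grab("scene"); crop(d,"pics/s6.png",210,330,140,260,5)
```

```text
[-1.99687538 -1.30320328  3.23656708] 0.020304268290370096 [-0.02582926  0.14235594  0.07749327] f press -2.3189026270521853 0.5554643724651234
```

View pics/s6.png

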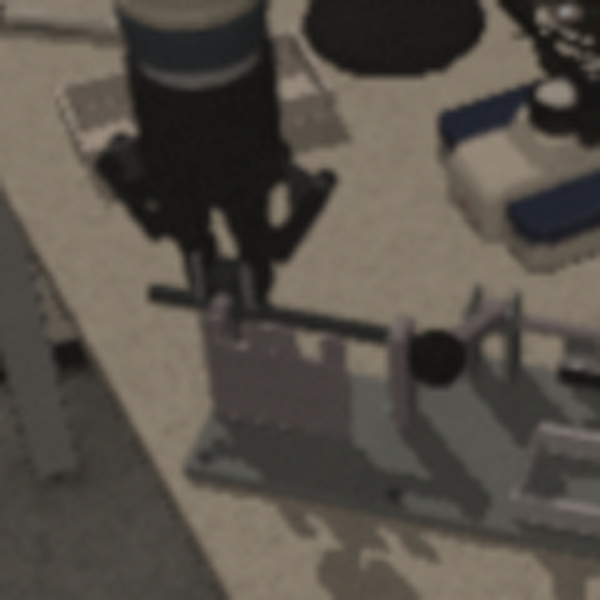

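Emit:
{"fn": "send_rows", "kwargs": {"moves": [0,0.06,0,0,0,0,15,0.27,0.06,0.15,0,0,0,15,0.59,0.06,0.41,0,0,0,15,0.86,0.06,0.72,0,0,0,15,1.06,0.06,1.08,0,0,0,15,1.18,0.06,1.48,0,0,0,15,1.22,0.06,1.8,0,0,0,15,1.22,0.06,1.85,0,0,0,15]}}

```text
t: 9.55
tcp_pos: [0.3739, 0.0256, 0.0214]
tcp_rot: [-0.0, -0.392, 0.92, -0.0]
force: [-4.1, -3.6, 20.3]
opening: 0.0204
```

Run:
```python
from h import *
s=st();print(s[0]["force"],s[0]["opening"],topr(s[1]), "f press", s[0]["force"]@PX,s[0]["force"]@PY)
d=grab("scene"); crop(d,"pics/s7.png",210,330,140,260,5)
```

```text
[-4.10992987 -3.59264602 20.28917461] 0.02036771380597266 [-0.06297792  0.14353785  0.02136914] f press -5.434207082480702 0.5177087269482756
```

View pics/s7.png

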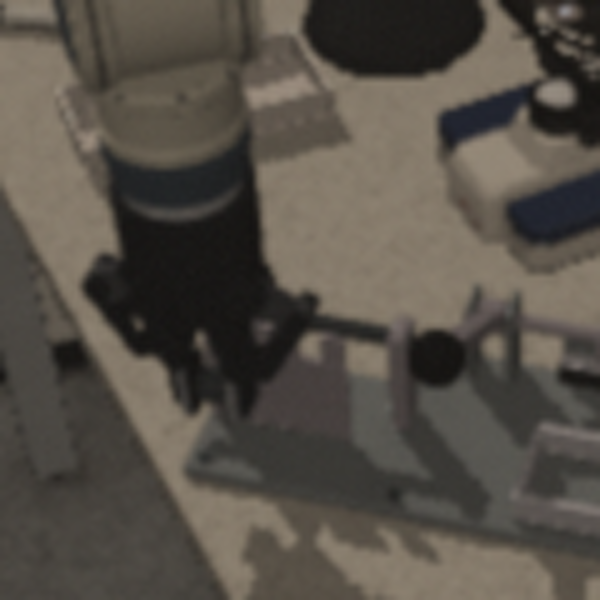

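Emit:
{"fn": "send_rows", "kwargs": {"moves": [0,0,-0.05,0,0,0,30,0,0,-0.05,0,0,0,50,0,0,-0.05,0,0,0,50,0,0,-0.05,0,0,0,50,0,0,-1,0,0,0,50,0,0,-2,0,0,0,50,0,0,-3,0,0,0,50,0,0,-4.5,0,0,0,50]}}

```text
t: 10.4
tcp_pos: [0.3729, 0.0264, 0.157]
tcp_rot: [-0.001, -0.393, 0.92, 0.001]
force: [1.4, 0.1, -0.3]
opening: 0.05
```

Run:
```python
from h import *
d=grab("wrist"); crop(d,"pics/w6.png",0,640,0,400,1.25);W=wcloud(d); save(d,"w6.pkl")
t=grab("top"); crop(t,"pics/t6.png",330,480,130,280,4); 
W=cloud(t).reshape(-1,3)
for n,(x,y) in dict(a=(.447,-.281),b=(.365,-.268),c=(.419,-.3515)).items():
    m=(np.hypot(W[:,0]-x,W[:,1]-y)<.035)&(W[:,2]>.052)&(W[:,2]<.08); print(n,m.sum(),W[m].mean(0).round(4),((W[m].min(0)+W[m].max(0))/2).round(4))
```

```text
a 132 [ 0.4471 -0.2805  0.0597] [ 0.4475 -0.2819  0.06  ]
b 139 [ 0.3626 -0.2655  0.0599] [ 0.3633 -0.2647  0.0595]
c 132 [ 0.418  -0.3486  0.0597] [ 0.4175 -0.3484  0.0591]
```

View pics/w6.png

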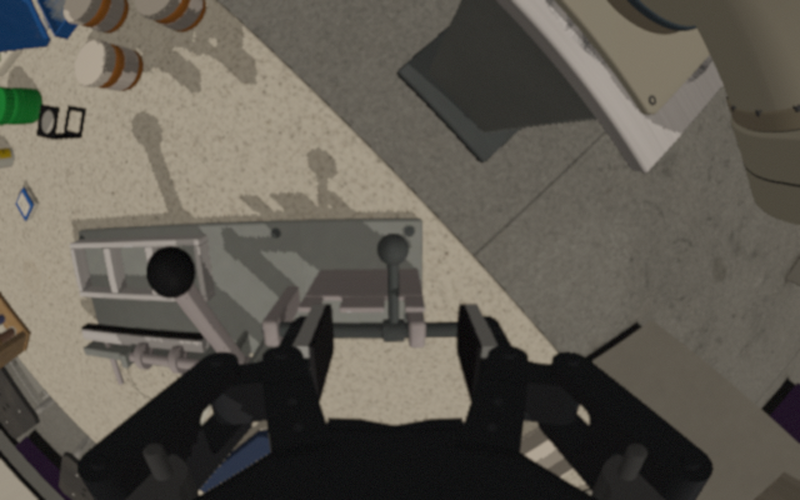

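Run:
```python
from h import *
go2([.38,-.24,.27],46.6)
```

```text
t [ 6.309 -6.235 -3.612] w [-1.000e-03  8.000e-03  1.565e+00] mm 287.3
```

Emit:
{"fn": "send_rows", "kwargs": {"moves": [0.2,-0.2,-1,0,0,0.14,62,0.7,-0.7,-2,0,0,0.28,62,1.5,-1.5,-3,0,0,0.42,62,2.5,-2.5,-3.6,0,0,0.56,62,3.5,-3.5,-3.6,0,0,0.7,62,4.5,-4.5,-3.6,0,0,0.84,62,5.5,-5.5,-3.6,0,0,0.98,62,6.3,-6.2,-3.6,0,0,1.12,62]}}

```text
t: 11.3
tcp_pos: [0.3775, -0.2413, 0.2641]
tcp_rot: [-0.0, 0.159, 0.987, 0.0]
force: [0.1, 0.9, 0.0]
opening: 0.062
```

Emit:
{"fn": "send_rows", "kwargs": {"moves": [0,0,0,0,0,0.14,62,0,0,0,0,0,0.28,62,0,0,0,0,0,0.42,62,0,0,0,0,0,0.445,62,0,0,0,0,0,0.445,62,0,0,0,0,0,0.445,62]}}

```text
t: 11.9
tcp_pos: [0.3778, -0.2388, 0.2647]
tcp_rot: [-0.0, 0.368, 0.93, 0.0]
force: [-0.2, -0.2, 0.4]
opening: 0.0621
```

Run:
```python
from h import *
d=grab("wrist"); crop(d,"pics/w7.png",0,640,0,400,1.25); save(d,"w7.pkl"); print(st()[1])
for p in ((.447,-.281,.062),(.3635,-.266,.062),(.418,-.349,.062)): print(np.array(wproj(d,p))*1.25)
```

```text
[ 0.37781793 -0.23878126  0.26476293]
[409.81195216 290.2441685 ]
[364.52179008 223.97689661]
[345.33967634 311.93855561]
```

View pics/w7.png

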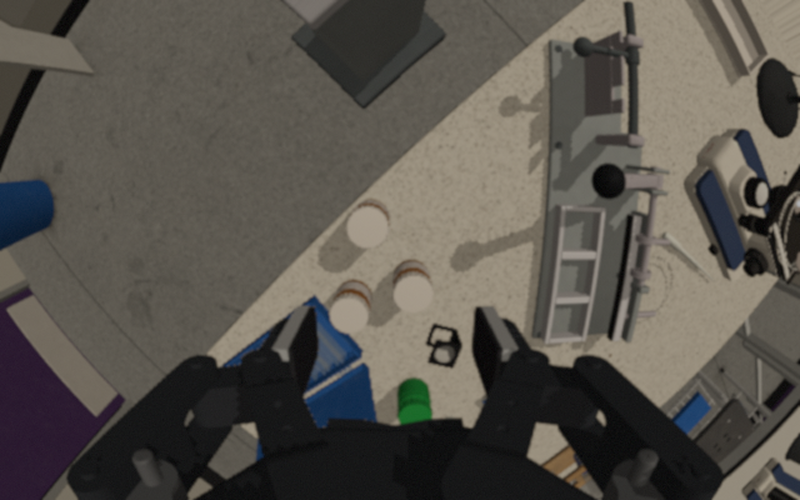

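Run:
```python
from h import *
d=load("w7.pkl")
crop(d,"pics/w7c.png",250,350,150,270,5)
for n,u,v in(("A",413,287),("B",368,226),("C",349,311)): print(n,wpt(d,(u+.5)/1.25-.5,(v+.5)/1.25-.5,.062).round(4))
```

```text
A [ 0.4464 -0.2761  0.062 ]
B [ 0.3672 -0.2649  0.062 ]
C [ 0.4197 -0.3452  0.062 ]
```

View pics/w7c.png

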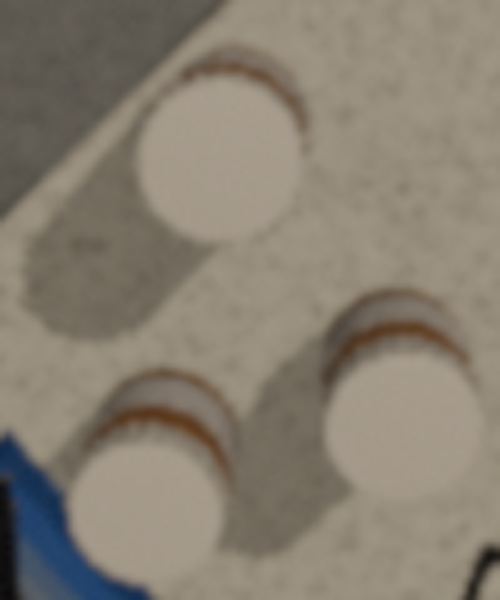

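Run:
```python
from h import *
d=load("w7.pkl")
for n,u,v in(("A",404,424),("B",219,159),("C",147,513)): print(n,wpt(d,(u+.5)/5-.5+250,(v+.5)/5-.5+150,.062).round(4))
go2([.4475,-.280,.08],46.6)
```

```text
A [ 0.4516 -0.2807  0.062 ]
B [ 0.3671 -0.2664  0.062 ]
C [ 0.4233 -0.3491  0.062 ]
t [-2.634  0.591  6.159] w [ 0.    -0.     0.002] mm 201.7
```

Emit:
{"fn": "send_rows", "kwargs": {"moves": [-0.6,0.2,0,0,0,0,66,-1.3,0.4,0.5,0,0,0,66,-2,0.6,1.5,0,0,0,66,-2.6,0.7,2.5,0,0,0,66,-2.7,0.7,3.5,0,0,0,66,-2.7,0.7,4.5,0,0,0,66,-2.7,0.7,5.2,0,0,0,66,-2.7,0.7,5.2,0,0,0,66]}}

```text
t: 12.75
tcp_pos: [0.4498, -0.2781, 0.1062]
tcp_rot: [-0.002, 0.369, 0.929, 0.001]
force: [-0.3, -0.2, 0.0]
opening: 0.0659
```

Run:
```python
from h import *
d=grab("wrist"); crop(d,"pics/w8.png",0,640,0,400,1.25); save(d,"w8.pkl"); print(st()[1])
go2([.450,-.2808,-.021],46.6)
```

```text
[ 0.45059014 -0.27880364  0.10815462]
t [-0.041 -0.061  4.305] w [-0.    -0.002  0.001] mm 129.2
```

View pics/w8.png

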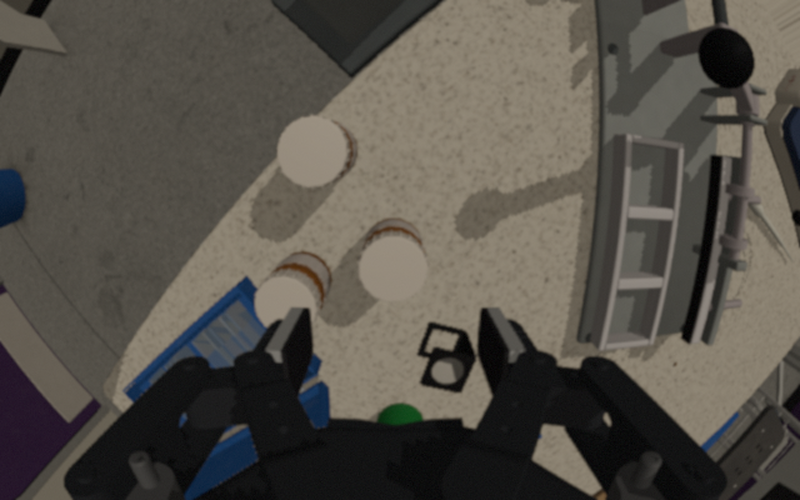

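Run:
```python
from h import *
d=load("w8.pkl"); W=wcloud(d)
def P(u,v,z): return wpt(d,(u+.5)/1.25-.5,(v+.5)/1.25-.5,z).round(4)
print("A",P(393,267,.062),"B",P(314,151,.062),"C",P(288,306,.062),"blk",P(430,330,0.005),P(445,360,.005),P(425,380,.005),"box",P(247,282,.03),P(300,350,.03))
print(W[265,240],W[330,360//1])
```

```text
A [ 0.4514 -0.2803  0.062 ] B [ 0.3693 -0.2655  0.062 ] C [ 0.4244 -0.3476  0.062 ] blk [ 0.5235 -0.3078  0.005 ] [ 0.5539 -0.3175  0.005 ] [ 0.5574 -0.3431  0.005 ] box [ 0.3936 -0.3738  0.03  ] [ 0.4584 -0.3854  0.03  ]
[ 0.42286445 -0.29728442  0.1666116 ] [ 6.05345592e-01 -3.53324201e-01 -2.45411859e-04]
```

Emit:
{"fn": "send_rows", "kwargs": {"moves": [-0.06,0,1,0,0,0,66,-0.06,0,2,0,0,0,66,-0.06,0,2.8,0,0,0,66,-0.06,0,3.4,0,0,0,66,-0.06,0,3.8,0,0,0,66,-0.06,0,4.1,0,0,0,66,-0.06,0,4.25,0,0,0,66,-0.06,0,4.25,0,0,0,66]}}

```text
t: 13.6
tcp_pos: [0.4525, -0.2807, -0.0184]
tcp_rot: [0.0, 0.37, 0.929, -0.0]
force: [0.0, -0.4, 0.7]
opening: 0.066
```

Run:
```python
from h import *
d=grab("wrist"); crop(d,"pics/w9.png",160,480,80,400,1.8); print(st()[1],st()[0]["force"])
s=grab("scene"); crop(s,"pics/s9.png",280,400,240,360,5)
```

```text
[ 0.4526735  -0.28082156 -0.01814064] [0.49534115 0.47746847 0.65496381]
```

View pics/w9.png

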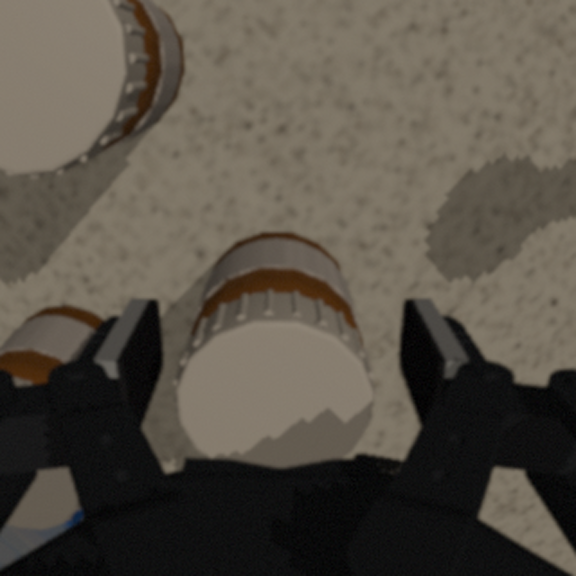

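View pics/s9.png

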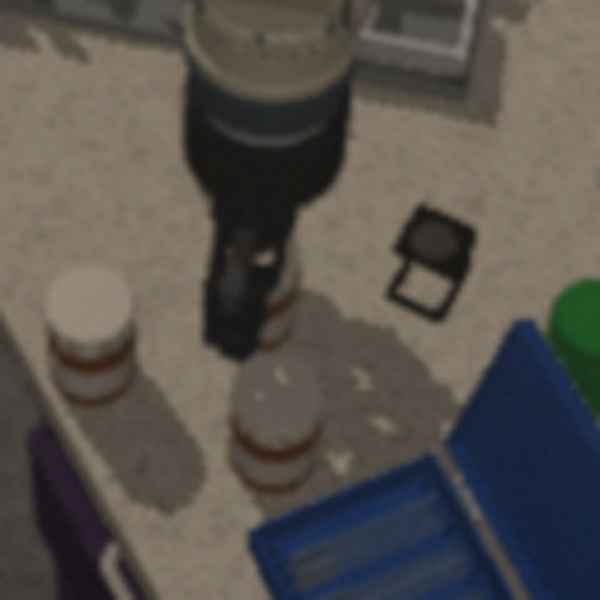

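Emit:
{"fn": "send_rows", "kwargs": {"moves": [0,0,0,0,0,0,50,0,0,0,0,0,0,40,0,0,0,0,0,0,36,0,0,0,0,0,0,36,0,0,0,0,0,0,36,0,0,-0.3,0,0,0,36,0,0,-0.8,0,0,0,36,0,0,-1,0,0,0,36], "squeeze": 45}}

```text
t: 14.5
tcp_pos: [0.4528, -0.2809, 0.0129]
tcp_rot: [0.001, 0.37, 0.929, -0.0]
force: [1.1, 0.0, -0.8]
opening: 0.0422
```

Run:
```python
from h import *
d=grab("wrist"); crop(d,"pics/w10.png",160,480,80,400,1.8); save(d,"w10.pkl"); s=st();print(s[1],s[0]["force"],s[0]["opening"])
```

```text
[ 0.45310798 -0.28114448  0.0132712 ] [ 0.48698997 -0.64914573 -0.13415058] 0.04266575973171769
```

View pics/w10.png

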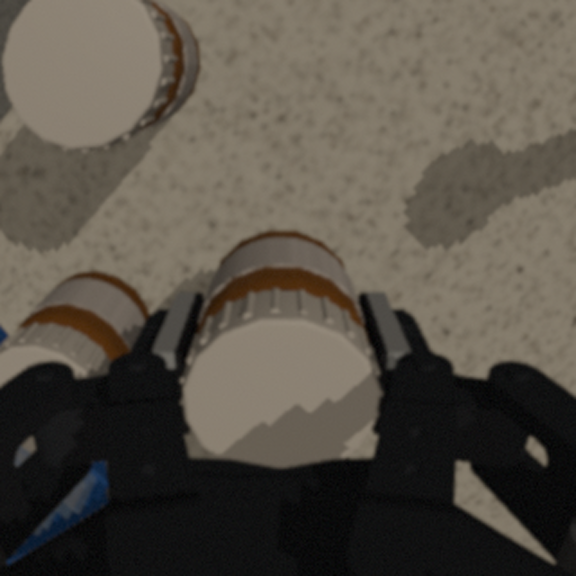

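Run:
```python
from h import *
d=load("w10.pkl"); s,tp,r=st()
from math import *
zt=.062+.0313
def f(u,v): return r.inv().apply(wpt(d,(u+.5)/1.8-.5+160,(v+.5)/1.8-.5+80,zt)-tp)*1000
for uv in((183,390),(380,390),(282,318)): print(f(*uv).round(1))
print("pockets",[pr(-.03,y,.01).round(4) for y in(-.06,-.118,-.176)])
p=pr(-.03,-.176,.01); go2([p[0],p[1],.075],46.6)
```

```text
[  4.2 -19.9 -80. ]
[  4.1  21.3 -80. ]
[ 21.3   0.8 -80.1]
pockets [array([ 0.5445, -0.0903,  0.01  ]), array([ 0.5866, -0.1302,  0.01  ]), array([ 0.6288, -0.17  ,  0.01  ])]
t [-1.713  6.715 -2.053] w [ 0.     0.003 -0.   ] mm 216.8
```

Emit:
{"fn": "send_rows", "kwargs": {"moves": [0,0,-1,0,0,0,36,-0.2,0.8,-2,0,0,0,36,-0.5,2,-2.05,0,0,0,36,-0.8,3.2,-2.05,0,0,0,36,-1.1,4.4,-2.05,0,0,0,36,-1.4,5.5,-2.05,0,0,0,36,-1.7,6.4,-2.05,0,0,0,36,-1.7,6.7,-2.05,0,0,0,36]}}

```text
t: 15.35
tcp_pos: [0.6295, -0.1681, 0.072]
tcp_rot: [-0.0, 0.369, 0.929, 0.0]
force: [0.5, -1.3, -1.8]
opening: 0.0426
```

Emit:
{"fn": "send_rows", "kwargs": {"moves": [0,0,0,0,0,0,36,0,0,0,0,0,0,36]}}

```text
t: 15.55
tcp_pos: [0.6267, -0.1698, 0.0725]
tcp_rot: [-0.001, 0.37, 0.929, -0.0]
force: [-0.2, -0.5, -1.3]
opening: 0.0424
```

Run:
```python
from h import *
d=grab("wrist"); crop(d,"pics/w11.png",200,440,60,360,2); save(d,"w11.pkl"); s=st();print(s[1],s[0]["force"],s[0]["opening"])
t=grab("top"); crop(t,"pics/t11.png",280,400,130,230,5)
```

```text
[ 0.62656935 -0.1701355   0.0727488 ] [-0.0545418   0.14307283 -1.88007925] 0.042379681351486675
```

View pics/w11.png

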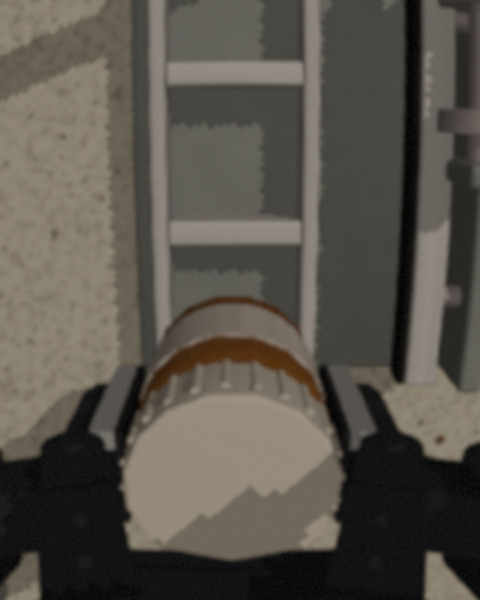

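View pics/t11.png

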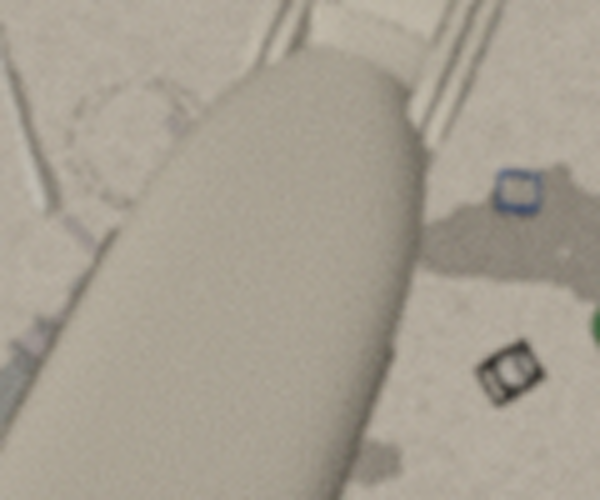

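```bash
cat >> h.py <<'E'
def tl(d,u,v,z,r,tp): return (r.inv().apply(wpt(d,u,v,z)-tp)*1000).round(1)
E
python3 - <<'E'
from h import *
d=load("w11.pkl"); s,tp,r=st()
for n,(u,v) in dict(w01=(235,72),w12=(235,232),front_a=(157,72),front_b=(159,232),front_c=(163,330),back_a=(311,72),back_b=(310.5,232),back_c=(307,345)).items():
    print(n,tl(d,(u+.5)/2-.5+200,(v+.5)/2-.5+60,.03,r,tp), wpt(d,(u+.5)/2-.5+200,(v+.5)/2-.5+60,.03).round(4))
E
```

```text
w01 [84.3  2.  42.9] [ 0.5668 -0.1109  0.03  ]
w12 [26.6  2.1 42.9] [ 0.6087 -0.1505  0.03  ]
front_a [ 84.6 -25.5  42.9] [ 0.5477 -0.1306  0.03  ]
front_b [ 26.7 -25.6  42.9] [ 0.5896 -0.1705  0.03  ]
front_c [-11.1 -25.2  42.9] [ 0.6173 -0.1963  0.03  ]
back_a [84.7 28.8 42.9] [ 0.585  -0.0911  0.03  ]
back_b [26.8 29.6 42.9] [ 0.6275 -0.1304  0.03  ]
back_c [-17.2  29.8  42.9] [ 0.6596 -0.1605  0.03  ]
```

Emit:
{"fn": "send_rows", "kwargs": {"moves": [-0.06,0.04,0.5,0,0,0,36,-0.06,0.04,1,0,0,0,36,-0.06,0.04,1.4,0,0,0,36,-0.06,0.04,1.7,0,0,0,36,-0.06,0.04,1.8,0,0,0,36,-0.06,0.04,1.8,0,0,0,36]}}

```text
t: 16.25
tcp_pos: [0.6294, -0.1701, 0.0187]
tcp_rot: [-0.0, 0.37, 0.929, 0.0]
force: [0.3, 0.5, -0.5]
opening: 0.0425
```

Run:
```python
from h import *
d=grab("wrist"); crop(d,"pics/w12.png",200,440,60,360,2); save(d,"w12.pkl"); s,tp,r=st();print(tp,s["force"],s["opening"])
```

```text
[ 0.62972886 -0.17012207  0.0191215 ] [-0.20984001 -0.20933769  0.54700614] 0.04242618216352075
```

View pics/w12.png

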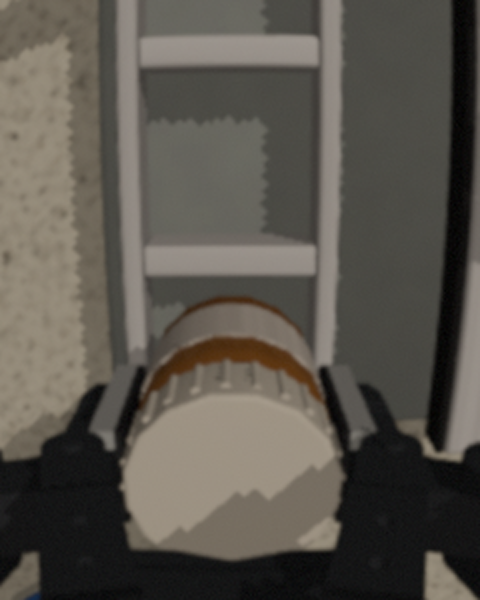

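Run:
```python
from h import *
d=load("w12.pkl"); s,tp,r=st()
for n,(u,v) in dict(w01=(230,50),w12=(232,261),f=(132,261),b=(327,261)).items():
    print(n,tl(d,(u+.5)/2-.5+200,(v+.5)/2-.5+60,.03,r,tp))
```

```text
w01 [ 86.3  -0.1 -10.9]
w12 [ 28.5   0.4 -10.9]
f [ 28.6 -27.6 -10.9]
b [ 28.6  27.  -10.9]
```

Emit:
{"fn": "send_rows", "kwargs": {"moves": [0,-0.02,0.2,0,0,0,36,0,-0.02,0.4,0,0,0,36,0,-0.02,0.6,0,0,0,36,0,-0.02,0.75,0,0,0,36,0,-0.02,0.83,0,0,0,36,0,-0.02,0.86,0,0,0,36,0,-0.02,0.86,0,0,0,36]}}

```text
t: 17.0
tcp_pos: [0.6293, -0.1704, -0.007]
tcp_rot: [-0.0, 0.37, 0.929, 0.0]
force: [-0.1, 0.2, -1.5]
opening: 0.0429
```

Emit:
{"fn": "send_rows", "kwargs": {"moves": [0,0,0.03,0,0,0,44,0,0,0.03,0,0,0,50,0,0,0.03,0,0,0,60,0,0,0.03,0,0,0,60,0,0,-0.5,0,0,0,60,0,0,-1.2,0,0,0,60,0,0,-2.4,0,0,0,60,0,0,-3.8,0,0,0,60]}}

```text
t: 17.8
tcp_pos: [0.6285, -0.1701, 0.1073]
tcp_rot: [-0.001, 0.37, 0.929, 0.0]
force: [1.2, 0.2, 0.4]
opening: 0.0597
```

Emit:
{"fn": "send_rows", "kwargs": {"moves": [0,0,0,0,0,0,62,0,0,0,0,0,0,62]}}

```text
t: 18.0
tcp_pos: [0.6298, -0.1706, 0.1083]
tcp_rot: [0.001, 0.37, 0.929, -0.0]
force: [-0.6, -0.1, 1.2]
opening: 0.0623
```

Run:
```python
from h import *
d=grab("wrist"); crop(d,"pics/w13.png",0,640,0,400,1.25); save(d,"w13.pkl"); s,tp,r=st();print(tp,s["force"],s["opening"])
go2([.3685,-.266,.09],46.6)
```

```text
[ 0.62915043 -0.17035801  0.10689143] [ 0.10401128 -0.22045028 -1.59508245] 0.061878793804353655
t [ 4.12  -8.287  0.562] w [ 0.  0. -0.] mm 278.2
```

View pics/w13.png

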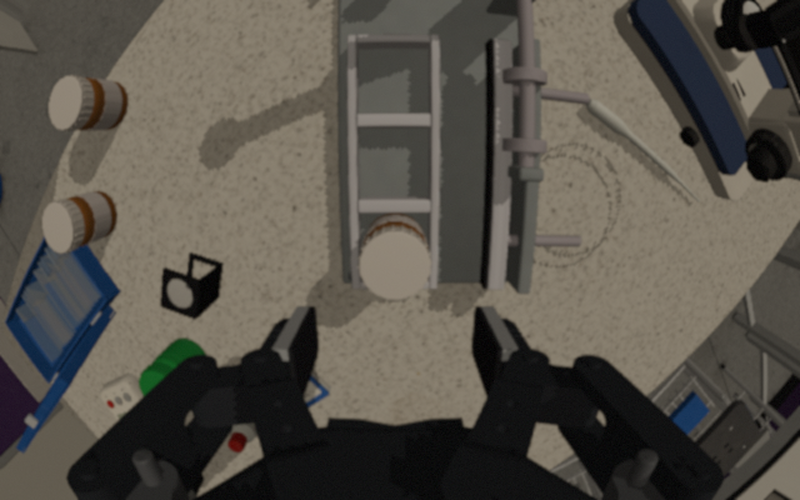

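Emit:
{"fn": "send_rows", "kwargs": {"moves": [0.5,-1,0,0,0,0,66,1,-2.2,0,0,0,0,66,1.7,-3.6,0,0,0,0,66,2.4,-5,0,0,0,0,66,3.1,-6.4,0,0,0,0,66,3.8,-7.7,0.2,0,0,0,66,4.12,-8.3,0.5,0,0,0,66,4.12,-8.3,0.5,0,0,0,66]}}

```text
t: 18.85
tcp_pos: [0.3652, -0.2658, 0.0903]
tcp_rot: [-0.002, 0.371, 0.929, 0.001]
force: [0.3, 0.1, 0.5]
opening: 0.066
```

Emit:
{"fn": "send_rows", "kwargs": {"moves": [0,0,0,0,0,0,66,0,0,0,0,0,0,66]}}

```text
t: 19.05
tcp_pos: [0.369, -0.2662, 0.0918]
tcp_rot: [-0.0, 0.37, 0.929, 0.0]
force: [0.1, -0.4, -0.1]
opening: 0.0662
```

Run:
```python
from h import *
d=grab("wrist"); crop(d,"pics/w14.png",160,480,60,380,2.4-.6); save(d,"w14.pkl"); s,tp,r=st();print(tp)
```

```text
[ 0.36916073 -0.26609482  0.09188565]
```

View pics/w14.png

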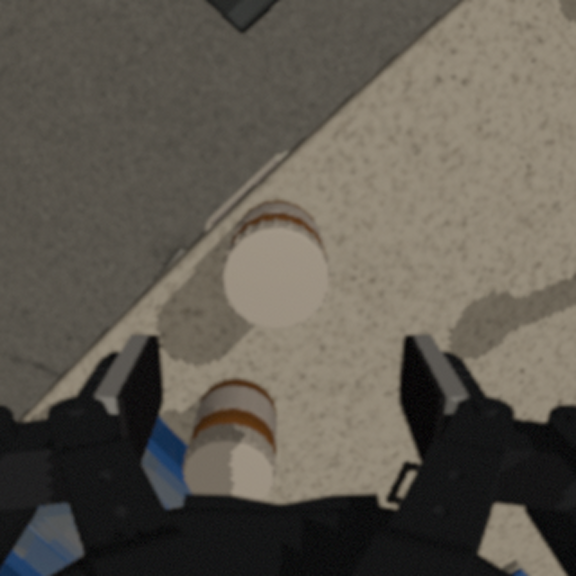

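Run:
```python
from h import *
d=load("w14.pkl"); s,tp,r=st()
print(tl(d,(275.5+.5)/1.8-.5+160,(278+.5)/1.8-.5+60,.062,r,tp))
```

```text
[ 1.2 -1.6 29.9]
```

Emit:
{"fn": "send_rows", "kwargs": {"moves": [0.04,-0.05,0.8,0,0,0,66,0.04,-0.05,1.6,0,0,0,66,0.04,-0.05,2.4,0,0,0,66,0.04,-0.05,3,0,0,0,66,0.04,-0.05,3.4,0,0,0,66,0.04,-0.05,3.66,0,0,0,66,0.04,-0.05,3.66,0,0,0,66]}}

```text
t: 19.8
tcp_pos: [0.3666, -0.2659, -0.0185]
tcp_rot: [-0.001, 0.369, 0.929, 0.0]
force: [0.2, 0.2, -0.5]
opening: 0.0659
```

Emit:
{"fn": "send_rows", "kwargs": {"moves": [0,0,0,0,0,0,50,0,0,0,0,0,0,40,0,0,0,0,0,0,36,0,0,0,0,0,0,36,0,0,0,0,0,0,36,0,0,-0.6,0,0,0,36,0,0,-1.6,0,0,0,36,0,0,-3,0,0,0,36], "squeeze": 45}}

```text
t: 20.6
tcp_pos: [0.3655, -0.2656, 0.0722]
tcp_rot: [-0.002, 0.37, 0.929, 0.001]
force: [0.8, -0.9, -1.8]
opening: 0.0421
```

Run:
```python
from h import *
s,tp,r=st();print(tp,s["opening"])
p=pr(-.03,-.118,.01)+[.001,0,0]; go2([p[0],p[1],.074],46.6)
```

```text
[ 0.36545926 -0.26564977  0.07220636] 0.04207724232031025
t [-2.273  8.371 -0.066] w [ 0.    -0.003 -0.001] mm 260.2
```

Emit:
{"fn": "send_rows", "kwargs": {"moves": [-0.4,0.8,0,0,0,0,36,-0.8,2,0,0,0,0,36,-1.2,3.4,0,0,0,0,36,-1.6,4.8,0,0,0,0,36,-2,6.2,0,0,0,0,36,-2.27,7.6,0,0,0,0,36,-2.27,8.37,0,0,0,0,36,-2.27,8.37,0,0,0,0,36]}}

```text
t: 21.4
tcp_pos: [0.5902, -0.1288, 0.0717]
tcp_rot: [-0.0, 0.368, 0.93, 0.0]
force: [0.1, -0.8, -2.2]
opening: 0.0422
```

Emit:
{"fn": "send_rows", "kwargs": {"moves": [0,0,0.6,0,0,0,36,0,0,1.2,0,0,0,36,0,0,1.6,0,0,0,36,0,0,1.75,0,0,0,36,0,0,1.75,0,0,0,36]}}

```text
t: 21.9
tcp_pos: [0.588, -0.1313, 0.0194]
tcp_rot: [-0.0, 0.37, 0.929, -0.0]
force: [0.2, -0.3, -1.5]
opening: 0.0425
```

Run:
```python
from h import *
d=grab("wrist"); crop(d,"pics/w15.png",200,440,60,360,2); save(d,"w15.pkl"); s,tp,r=st();print(tp,s["force"],s["opening"])
```

```text
[ 0.58844695 -0.13137984  0.02006849] [-0.59748692 -0.07009602 -1.98409896] 0.04240551996418276
```

View pics/w15.png

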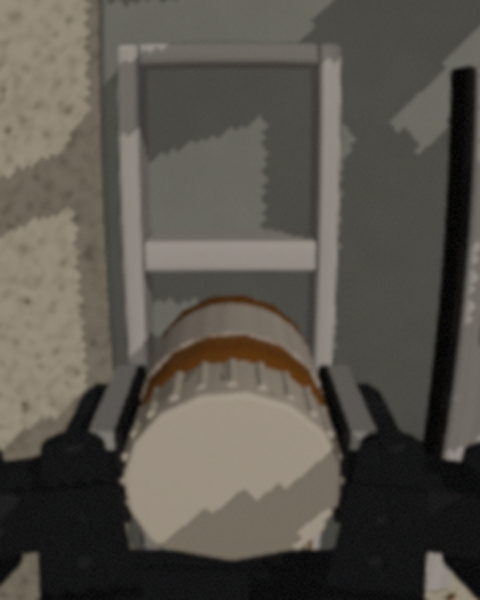

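Run:
```python
from h import *
d=load("w15.pkl"); s,tp,r=st()
for n,(u,v) in dict(w=(231,255),f=(131,255),b=(327,255)).items():
    print(n,tl(d,(u+.5)/2-.5+200,(v+.5)/2-.5+60,.03,r,tp))
```

```text
w [30.2  0.1 -9.9]
f [ 30.3 -28.   -9.9]
b [30.3 27.  -9.9]
```

Emit:
{"fn": "send_rows", "kwargs": {"moves": [0.06,-0.04,0,0,0,0,36,0.06,-0.04,0.2,0,0,0,36,0.06,-0.04,0.4,0,0,0,36,0.06,-0.04,0.6,0,0,0,36,0.06,-0.04,0.78,0,0,0,36,0.06,-0.04,0.87,0,0,0,36,0.06,-0.04,0.9,0,0,0,36,0.06,-0.04,0.9,0,0,0,36]}}

```text
t: 22.75
tcp_pos: [0.5861, -0.1305, -0.0069]
tcp_rot: [-0.0, 0.37, 0.929, -0.0]
force: [-3.6, 1.1, 5.0]
opening: 0.0422
```

Emit:
{"fn": "send_rows", "kwargs": {"moves": [0,0,0,0,0,0,44,0,0,0,0,0,0,50,0,0,0,0,0,0,60,0,0,0,0,0,0,60,0,0,-0.5,0,0,0,60,0,0,-1.2,0,0,0,60,0,0,-2.4,0,0,0,60,0,0,-3.8,0,0,0,60]}}

```text
t: 23.55
tcp_pos: [0.5856, -0.1304, 0.1069]
tcp_rot: [-0.001, 0.37, 0.929, -0.0]
force: [0.8, -0.2, 0.4]
opening: 0.0597
```

Emit:
{"fn": "send_rows", "kwargs": {"moves": [0,0,0,0,0,0,62,0,0,0,0,0,0,62]}}

```text
t: 23.75
tcp_pos: [0.587, -0.1308, 0.1077]
tcp_rot: [0.001, 0.37, 0.929, 0.0]
force: [-0.2, 0.3, 0.0]
opening: 0.0621
```

Run:
```python
from h import *
d=grab("wrist"); crop(d,"pics/w16.png",0,640,0,400,1.25); save(d,"w16.pkl"); s,tp,r=st();print(tp,s["force"],s["opening"])
W=wcloud(d)
for u,v in ((392,252),(397,320)): print(W[int(v/1.25),int(u/1.25)])
go2([.424,-.348,.1],0)
```

```text
[ 0.58625763 -0.13058186  0.10648479] [ 0.35729238 -0.49601056 -0.33493251] 0.062198993323327956
[ 0.57946939 -0.12559249  0.07172257]
[ 0.61455834 -0.15474282  0.06774796]
t [-1.053 -8.982  0.216] w [ 0.    -0.     0.813] mm 271.4
```

View pics/w16.png

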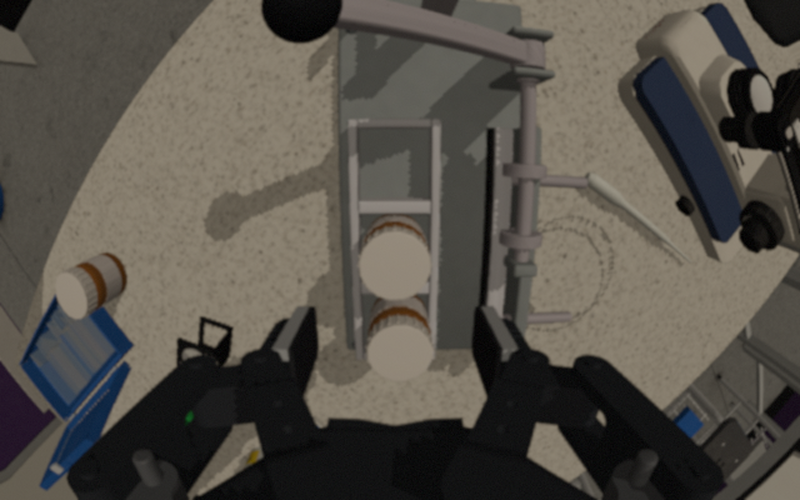

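Emit:
{"fn": "send_rows", "kwargs": {"moves": [-0.1,-1,0,0,0,0.14,66,-0.2,-2.4,0,0,0,0.28,66,-0.4,-3.8,0,0,0,0.42,66,-0.6,-5.2,0,0,0,0.56,66,-0.8,-6.6,0,0,0,0.7,66,-1,-8,0.1,0,0,0.81,66,-1.05,-8.9,0.2,0,0,0.81,66,-1.05,-8.9,0.2,0,0,0.81,66]}}

```text
t: 24.6
tcp_pos: [0.4232, -0.348, 0.0989]
tcp_rot: [-0.002, 0.707, 0.707, -0.0]
force: [0.8, -0.5, 0.1]
opening: 0.0662
```

Emit:
{"fn": "send_rows", "kwargs": {"moves": [0,0,0,0,0,0,66,0,0,0,0,0,0,66]}}

```text
t: 24.8
tcp_pos: [0.426, -0.3454, 0.1002]
tcp_rot: [-0.001, 0.706, 0.708, 0.0]
force: [-0.6, 0.2, 0.2]
opening: 0.0659
```

Run:
```python
from h import *
d=grab("wrist"); crop(d,"pics/w17.png",160,480,60,380,1.8); save(d,"w17.pkl"); s,tp,r=st();print(tp)
t=grab("top");W=cloud(t).reshape(-1,3)
m=(W[:,0]>.33)&(W[:,0]<.6)&(W[:,1]<-.36)&(W[:,1]>-.46)&(W[:,2]>.01)
print([ (z,W[m&(W[:,2]>z)&(W[:,2]<z+.02)].min(0).round(3),W[m&(W[:,2]>z)&(W[:,2]<z+.02)].max(0).round(3)) for z in (.01,.03,.05,.07,.09,.11) if (m&(W[:,2]>z)&(W[:,2]<z+.02)).sum()])
```

```text
[ 0.42621795 -0.34527819  0.10036524]
[(0.01, array([ 0.551, -0.395,  0.011]), array([ 0.588, -0.369,  0.028])), (0.03, array([ 0.551, -0.4  ,  0.03 ]), array([ 0.581, -0.369,  0.049])), (0.05, array([ 0.494, -0.412,  0.051]), array([ 0.593, -0.37 ,  0.066])), (0.07, array([ 0.498, -0.399,  0.07 ]), array([ 0.508, -0.397,  0.085])), (0.09, array([ 0.502, -0.399,  0.091]), array([ 0.514, -0.397,  0.107])), (0.11, array([ 0.506, -0.409,  0.113]), array([ 0.516, -0.398,  0.12 ]))]
```

View pics/w17.png

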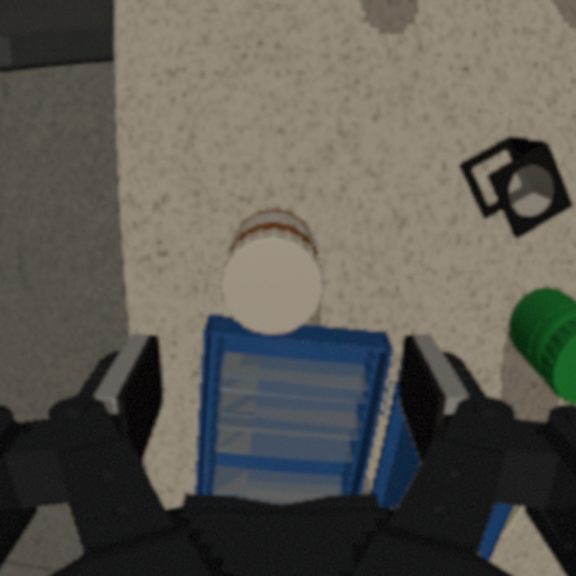

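Run:
```python
from h import *
d=load("w17.pkl"); s,tp,r=st()
print(tl(d,(272+.5)/1.8-.5+160,(284.5+.5)/1.8-.5+60,.062,r,tp), wpt(d,(207+.5)/1.8-.5+160,(318+.5)/1.8-.5+60,.03),wpt(d,(388+.5)/1.8-.5+160,(335+.5)/1.8-.5+60,.03))
```

```text
[-3.7 -2.8 38.5] [ 0.39159561 -0.37681938  0.03      ] [ 0.47998026 -0.38575684  0.03      ]
```

Emit:
{"fn": "send_rows", "kwargs": {"moves": [-0.12,-0.09,0.8,0,0,0,66,-0.12,-0.09,1.6,0,0,0,66,-0.12,-0.09,2.4,0,0,0,66,-0.12,-0.09,3.1,0,0,0,66,-0.12,-0.09,3.6,0,0,0,66,-0.12,-0.09,3.93,0,0,0,66,-0.12,-0.09,3.93,0,0,0,66]}}

```text
t: 25.6
tcp_pos: [0.423, -0.3488, -0.0182]
tcp_rot: [-0.001, 0.706, 0.709, 0.0]
force: [-0.4, -1.2, -0.5]
opening: 0.0659
```

Emit:
{"fn": "send_rows", "kwargs": {"moves": [0,0,0,0,0,0,50,0,0,0,0,0,0,40,0,0,0,0,0,0,36,0,0,0,0,0,0,36,0,0,0,0,0,0,36,0,0,-0.6,0,0,0,36,0,0,-1.6,0,0,0,36,0,0,-3,0,0,0,36], "squeeze": 45}}

```text
t: 26.4
tcp_pos: [0.4221, -0.3489, 0.0726]
tcp_rot: [-0.002, 0.706, 0.708, 0.0]
force: [1.7, -0.3, -0.6]
opening: 0.0422
```

Run:
```python
from h import *
s,tp,r=st();print(tp,s["opening"])
p=pr(-.03,-.06,.01)+[.001,0,0]; print(p);go2([p[0],p[1],.074],226.6)
go2([.5,-.2,.074],60)
```

```text
[ 0.42207828 -0.34892326  0.07255403] 0.04221134488237928
[ 0.54548185 -0.09032249  0.01      ]
t [ 8.609  4.137 -0.036] w [-4.000e-03  1.000e-03  2.331e+00] mm 286.5
t [ 4.957  2.611 -0.042] w [-1.000e-03 -4.000e-03 -1.044e+00] mm 168.1
```

Emit:
{"fn": "send_rows", "kwargs": {"moves": [0.6,0.3,0,0,0,-0.13,36,1.4,0.7,0,0,0,-0.26,36,2.2,1.1,0,0,0,-0.39,36,3,1.6,0,0,0,-0.52,36,3.8,2,0,0,0,-0.65,36,4.5,2.4,0,0,0,-0.78,36,4.9,2.6,0,0,0,-0.91,36,4.95,2.6,0,0,0,-1.04,36]}}

```text
t: 27.2
tcp_pos: [0.5012, -0.1995, 0.073]
tcp_rot: [0.0, 0.257, 0.966, 0.0]
force: [0.6, 0.4, -2.0]
opening: 0.0423
```

Emit:
{"fn": "send_rows", "kwargs": {"moves": [0,0,0,0,0,-0.14,36,0,0,0,0,0,-0.28,36,0,0,0,0,0,-0.42,36,0,0,0,0,0,-0.56,36,0,0,0,0,0,-0.7,36,0,0,0,0,0,-0.84,36,0,0,0,0,0,-0.98,36,0,0,0,0,0,-1.12,36]}}

```text
t: 28.0
tcp_pos: [0.5005, -0.2012, 0.073]
tcp_rot: [0.0, -0.294, 0.956, -0.0]
force: [-0.7, 0.3, -2.2]
opening: 0.0427
```

Emit:
{"fn": "send_rows", "kwargs": {"moves": [0,0,0,0,0,-0.14,36,0,0,0,0,0,-0.28,36,0,0,0,0,0,-0.42,36,0,0,0,0,0,-0.56,36,0,0,0,0,0,-0.7,36,0,0,0,0,0,-0.84,36,0,0,0,0,0,-0.98,36,0,0,0,0,0,-1.12,36]}}

```text
t: 28.8
tcp_pos: [0.5005, -0.2011, 0.073]
tcp_rot: [0.0, 0.757, -0.653, 0.0]
force: [0.1, -0.9, -1.8]
opening: 0.0425
```

Run:
```python
from h import *
s,tp,r=st();print(tp,s["opening"],s["q"])
p=pr(-.03,-.06,.01)+[.001,0,0]; go2([p[0],p[1],.085],226.6)
```

```text
[ 0.50048477 -0.20113604  0.07301417] 0.04253330220264474 [-5.37667377e-01  3.05540981e-01 -2.33667563e-01  1.03149766e+00
 -1.25897065e-04 -2.25549097e+00]
t [-3.434 -2.025 -0.4  ] w [ 0.    -0.    -0.666] mm 120.2
```

Emit:
{"fn": "send_rows", "kwargs": {"moves": [0,0,-0.2,0,0,-0.13,36,-0.5,-0.3,-0.4,0,0,-0.26,36,-1.2,-0.7,-0.4,0,0,-0.4,36,-1.9,-1.1,-0.4,0,0,-0.53,36,-2.6,-1.5,-0.4,0,0,-0.66,36,-3.2,-1.9,-0.4,0,0,-0.666,36,-3.43,-2.02,-0.4,0,0,-0.666,36,-3.43,-2.02,-0.4,0,0,-0.666,36]}}

```text
t: 29.6
tcp_pos: [0.5462, -0.09, 0.0849]
tcp_rot: [0.0, 0.928, -0.372, -0.0]
force: [0.4, -0.4, -1.6]
opening: 0.0427
```

Run:
```python
from h import *
d=grab("wrist"); crop(d,"pics/w18.png",80,560,0,400,1.5); save(d,"w18.pkl"); s,tp,r=st();print(tp,s["force"],s["opening"])
```

```text
[ 0.54593985 -0.09067377  0.08487112] [-0.27030166 -0.08726896 -0.82947308] 0.04260510141392133
```

View pics/w18.png

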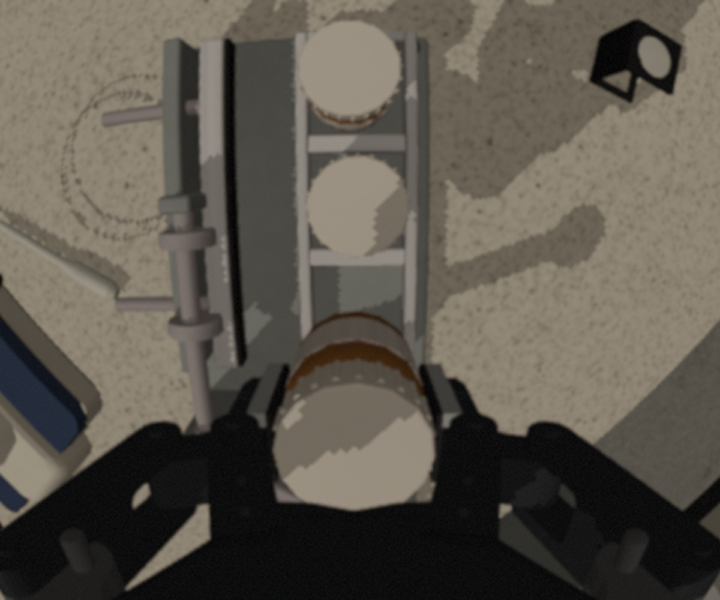

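Run:
```python
from h import *
d=load("w18.pkl"); s,tp,r=st()
for n,(u,v,z) in dict(w=(357,257,.03),b=(304,257,.03),f=(410.5,257,.03)).items():
    print(n,tl(d,(u+.5)/1.5-.5+80,(v+.5)/1.5-.5,z,r,tp))
zt=tp[2]+.0802
for uv in ((274,448),(435,448),(354,383)): print(tl(d,(uv[0]+.5)/1.5-.5+80,(uv[1]+.5)/1.5-.5,zt,r,tp))
```

```text
w [29.2  0.3 54.9]
b [ 29.3 -26.8  54.9]
f [29.3 27.7 54.9]
[  4.3 -21.4 -80.2]
[  4.3  19.3 -80.2]
[ 22.9  -1.2 -80.2]
```

Emit:
{"fn": "send_rows", "kwargs": {"moves": [0,0.05,0.5,0,0,0,36,0,0.05,1,0,0,0,36,0,0.05,1.5,0,0,0,36,0,0.05,1.9,0,0,0,36,0,0.05,2.15,0,0,0,36,0,0.05,2.15,0,0,0,36]}}

```text
t: 30.25
tcp_pos: [0.5444, -0.0921, 0.0195]
tcp_rot: [0.0, 0.928, -0.373, -0.001]
force: [0.4, -1.0, -1.2]
opening: 0.0425
```

Run:
```python
from h import *
d=grab("wrist"); crop(d,"pics/w19.png",200,440,60,360,2); save(d,"w19.pkl"); s,tp,r=st();print(tp,s["force"],s["opening"])
```

```text
[ 0.54484129 -0.0920948   0.02023402] [-0.80244156 -0.80843027 -0.50871072] 0.042333453171164104
```

View pics/w19.png

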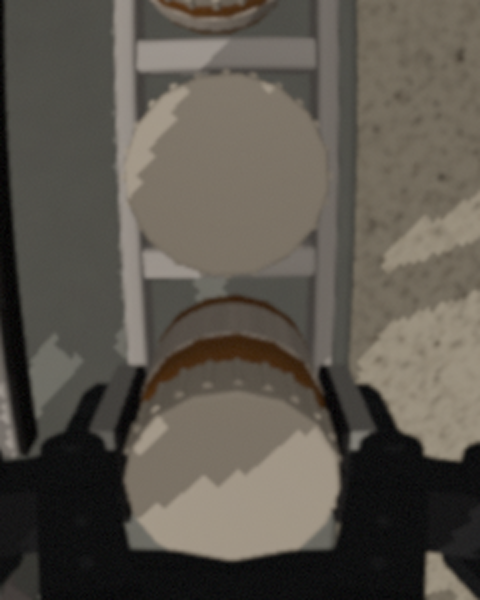

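Run:
```python
from h import *
d=load("w19.pkl"); s,tp,r=st()
for n,(u,v,z) in dict(w=(229,262.5,.03),b=(131,262,.03),f=(327,262,.03)).items():
    print(n,tl(d,(u+.5)/2-.5+200,(v+.5)/2-.5+60,z,r,tp))
for uv in ((124,470),(342,470),(233,391)): print(tl(d,(uv[0]+.5)/2-.5+200,(uv[1]+.5)/2-.5+60,tp[2]+.0802,r,tp))
```

```text
w [29.3 -1.1 -9.8]
b [ 29.5 -28.7  -9.8]
f [29.5 26.4 -9.8]
[  6.6 -20.5 -80.2]
[  6.6  20.2 -80.2]
[ 23.4  -0.1 -80.2]
```

Emit:
{"fn": "send_rows", "kwargs": {"moves": [0,-0.03,0,0,0,0,36,0,-0.03,0.2,0,0,0,36,0,-0.03,0.4,0,0,0,36,0,-0.03,0.6,0,0,0,36,0,-0.03,0.78,0,0,0,36,0,-0.03,0.86,0,0,0,36,0,-0.03,0.9,0,0,0,36,0,-0.03,0.9,0,0,0,36]}}

```text
t: 31.1
tcp_pos: [0.5454, -0.091, -0.006]
tcp_rot: [0.0, 0.928, -0.372, -0.0]
force: [-4.2, 1.1, 8.0]
opening: 0.0428
```

Emit:
{"fn": "send_rows", "kwargs": {"moves": [0,0,0,0,0,0,44,0,0,0,0,0,0,50,0,0,0,0,0,0,60,0,0,0,0,0,0,60,0,0,-0.5,0,0,0,60,0,0,-1.2,0,0,0,60,0,0,-2.4,0,0,0,60,0,0,-4,0,0,0,60]}}

```text
t: 31.9
tcp_pos: [0.5445, -0.0908, 0.113]
tcp_rot: [0.0, 0.928, -0.373, -0.002]
force: [1.3, 0.3, -0.4]
opening: 0.06
```

Emit:
{"fn": "send_rows", "kwargs": {"moves": [0,0,-0.8,0,0,0,62,0,0,-1.5,0,0,0,62,0,0,-1.5,0,0,0,62]}}

```text
t: 32.2
tcp_pos: [0.5471, -0.0916, 0.1613]
tcp_rot: [-0.0, 0.928, -0.372, 0.003]
force: [0.2, 0.3, 1.1]
opening: 0.0624
```

Run:
```python
from h import *
d=grab("wrist"); crop(d,"pics/w20.png",80,560,0,400,1.5); save(d,"w20.pkl"); s,tp,r=st();print(tp,s["force"],s["opening"])
W=wcloud(d).reshape(-1,3); 
for y in(-.06,-.118,-.176):
    p=pr(-.03,y,0); m=(np.hypot(W[:,0]-p[0],W[:,1]-p[1])<.03)&(W[:,2]>.06)&(W[:,2]<.09)
    m=m&(W[:,2]>.068); q=W[m]; print(y,m.sum(),topr(q.mean(0)).round(4),[topr(np.append(np.median(q[:,:2],0),0))[:2].round(4)],np.linalg.lstsq(np.c_[q[:,:2]-q[:,:2].mean(0),np.ones(len(q))],q[:,2],rcond=None)[0].round(3))
```

```text
[ 0.5463717  -0.09133767  0.15945761] [-0.12622917  0.01593222 -0.77188938] 0.06190971333421252
-0.06 1729 [-0.0291 -0.0631  0.0715] [array([-0.0291, -0.0633])] [-0.003  0.005  0.071]
-0.118 1889 [-0.0298 -0.1191  0.0716] [array([-0.0298, -0.1191])] [-0.002 -0.002  0.072]
-0.176 1863 [-0.0267 -0.1772  0.0716] [array([-0.0267, -0.1771])] [ 0.003 -0.002  0.072]
```

View pics/w20.png

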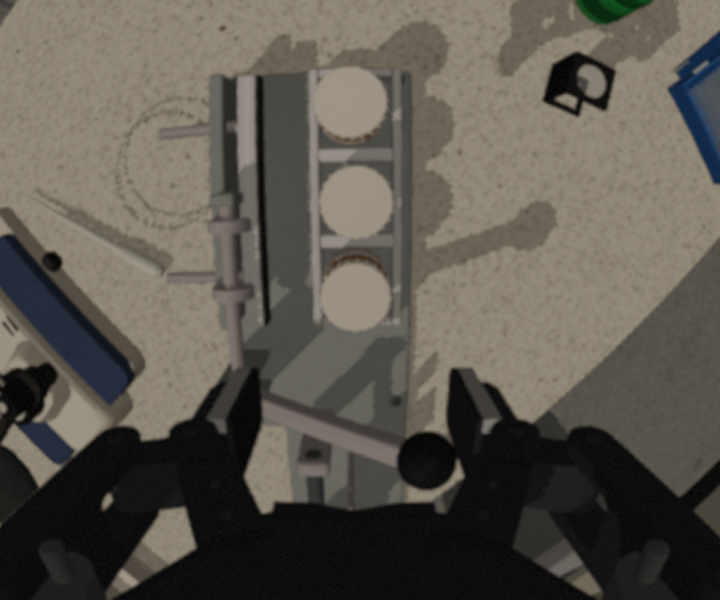

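Run:
```python
from h import *
d=load("w20.pkl")
p=wpt(d,(426.5+.5)/1.5-.5+80,(460+.5)/1.5-.5,.139); print(p,topr(p))
d=load("w13.pkl")
for n in ("w6","w7"):
    d=load(n+".pkl")
    u,v={"w6":(171,272),"w7":(609,181)}[n]
    p=wpt(d,(u+.5)/1.25-.5,(v+.5)/1.25-.5,.139); print(n,p.round(4),topr(p).round(4))
```

```text
[ 0.470523  -0.0697602  0.139    ] [-0.06587617  0.00786472  0.139     ]
w6 [ 0.4699 -0.069   0.139 ] [-0.0657  0.0088  0.139 ]
w7 [ 0.471  -0.0691  0.139 ] [-0.0651  0.008   0.139 ]
```

Run:
```python
from h import *
p=pr(-.0656,.008,0); go2([p[0],p[1],.150],226.6)
for e in (.6,.5,.4,.3,.2,.1,0,-.05):
    dx=-.140*np.cos(e)+.140*np.cos(.6); dz=.140*(np.sin(.6)-np.sin(e)); print(e,"ty",round(-dx/.03,3),"tz",round(dz/.03,3))
```

```text
t [-2.329  1.22   0.308] w [-0.001 -0.002 -0.006] mm 79.4
0.6 ty -0.0 tz 0.0
0.5 ty 0.244 tz 0.398
0.4 ty 0.447 tz 0.818
0.3 ty 0.607 tz 1.256
0.2 ty 0.722 tz 1.708
0.1 ty 0.792 tz 2.169
0 ty 0.815 tz 2.635
-0.05 ty 0.809 tz 2.868
```

Emit:
{"fn": "send_rows", "kwargs": {"moves": [-0.3,0.2,0,0,0,0,0,-0.8,0.5,0,0,0,0,0,-1.4,0.8,0,0,0,0,0,-2,1.1,0,0,0,0,0,-2.33,1.22,0.1,0,0,0,0,-2.33,1.22,0.3,0,0,0,0,-2.33,1.22,0.3,0,0,0,0]}}

```text
t: 32.95
tcp_pos: [0.4697, -0.0692, 0.1483]
tcp_rot: [0.0, 0.928, -0.372, -0.001]
force: [-0.1, -0.4, 0.3]
opening: -0.0003
```

Run:
```python
from h import *
d=grab("wrist"); crop(d,"pics/w21.png",80,560,0,400,1.5); save(d,"w21.pkl"); s,tp,r=st();print(tp,topr(tp),s["force"],s["opening"])
s=grab("scene"); crop(s,"pics/s21.png",220,400,120,260,4)
```

```text
[ 0.4700578  -0.06933885  0.14860962] [-0.06588965  0.00849223  0.14860962] [-0.50955599 -0.01584738  0.01309227] 3.873669667790064e-05
```

View pics/w21.png

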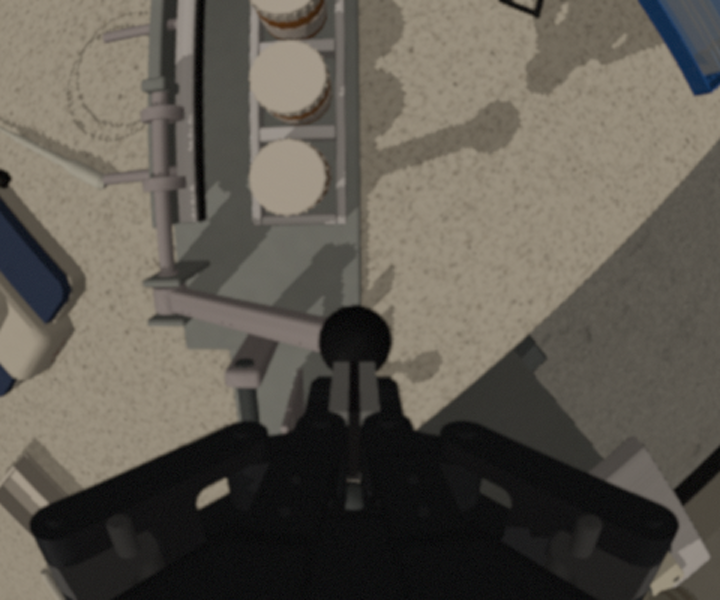

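View pics/s21.png

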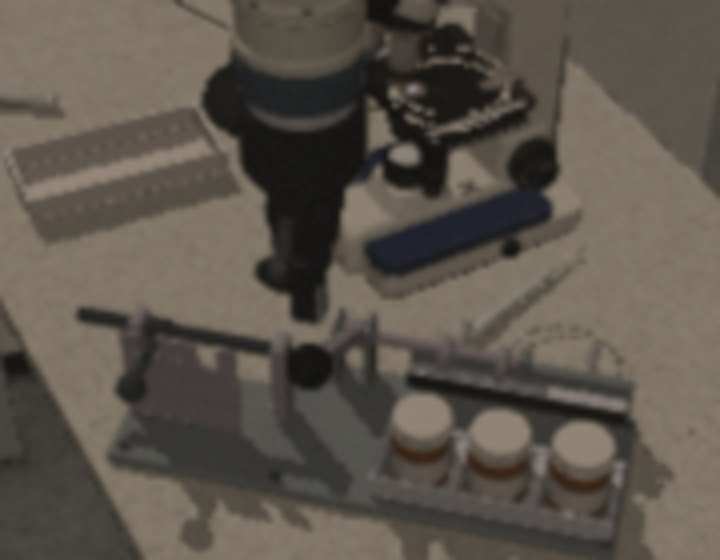

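Emit:
{"fn": "send_rows", "kwargs": {"moves": [0,0,0.5,0,0,0,0,0,0,0.9,0,0,0,0,0,0,1.12,0,0,0,0,0.0,0.12,1.3,0,0,0,0,0,0.24,1.52,0,0,0,0,0,0.35,1.73,0,0,0,0,0,0.45,1.94,0,0,0,0]}}

```text
t: 33.75
tcp_pos: [0.4607, -0.0798, 0.0913]
tcp_rot: [0.0, 0.928, -0.373, 0.0]
force: [-2.1, -3.0, 6.5]
opening: 0.0001
```

Emit:
{"fn": "send_rows", "kwargs": {"moves": [0,0.08,0.22,0,0,0,0,0,0.16,0.44,0,0,0,0,0,0.22,0.66,0,0,0,0,0,0.27,0.9,0,0,0,0,0,0.32,1.15,0,0,0,0,0,0.35,1.4,0,0,0,0,0,0.36,1.6,0,0,0,0,0,0.36,1.75,0,0,0,0]}}

```text
t: 34.55
tcp_pos: [0.4531, -0.0871, 0.0384]
tcp_rot: [0.0, 0.928, -0.373, 0.0]
force: [-5.4, -4.0, 21.2]
opening: 0.0001
```

Run:
```python
from h import *
d=grab("wrist"); crop(d,"pics/w22.png",80,560,0,400,1.5); save(d,"w22.pkl"); s,tp,r=st();print(tp,topr(tp),s["force"],s["opening"])
```

```text
[ 0.45319405 -0.0872615   0.03842017] [-0.09049867  0.00843058  0.03842017] [-5.03376621 -2.34583919 18.75276573] 0.0002670575028335865
```

View pics/w22.png

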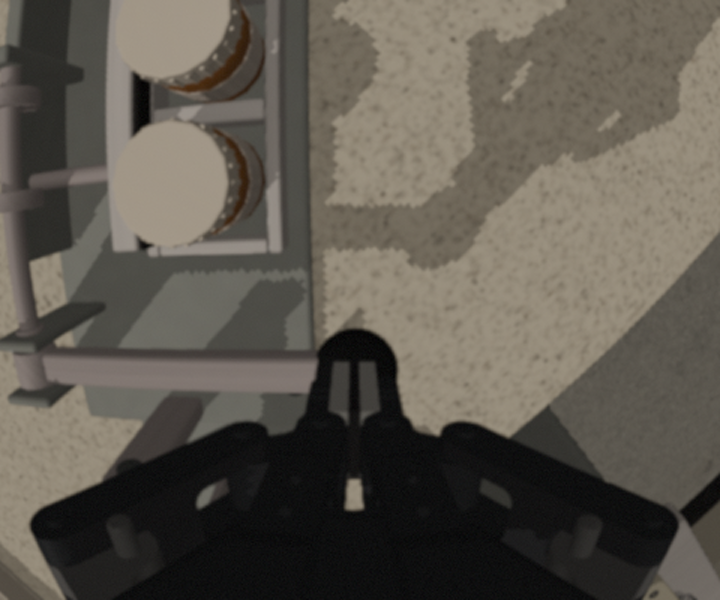

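Emit:
{"fn": "send_rows", "kwargs": {"moves": [0,0,0.04,0,0,0,0,0,0,0.04,0,0,0,0,0,0,0.04,0,0,0,0]}}

```text
t: 34.9
tcp_pos: [0.4533, -0.0872, 0.0385]
tcp_rot: [0.0, 0.928, -0.372, 0.001]
force: [-6.6, -3.7, 19.1]
opening: -0.0003
```

Run:
```python
from h import *
s,tp,r=st();print(tp,s["force"])
d=grab("scene"); crop(d,"pics/s22.png",220,400,120,260,4)
W=cloud(d)
```

```text
[ 0.45329637 -0.08723531  0.03848829] [-6.6274393  -3.67821471 19.12306938]
```

View pics/s22.png

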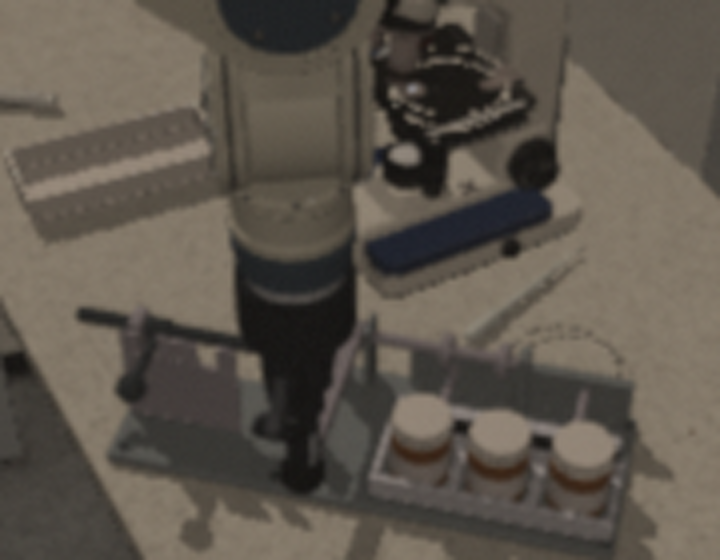

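Emit:
{"fn": "send_rows", "kwargs": {"moves": [0,0,-0.3,0,0,0,0,0,-0.03,-0.7,0,0,0,0,0,-0.1,-1.1,0,0,0,0,0,-0.2,-1.5,0,0,0,0,0,-0.35,-1.9,0,0,0,0,0,-0.55,-2.3,0,0,0,0,0,-0.8,-2.75,0,0,0,0,0,-0.8,-4,0,0,0,0]}}

```text
t: 35.75
tcp_pos: [0.4688, -0.068, 0.1556]
tcp_rot: [-0.0, 0.928, -0.372, -0.003]
force: [0.2, 0.5, -0.1]
opening: 0.0003
```

Emit:
{"fn": "send_rows", "kwargs": {"moves": [0,0,-1,0,0,0,0,0,0,-2,0,0,0,40,0,0,-2,0,0,0,60]}}

```text
t: 36.05
tcp_pos: [0.4714, -0.0694, 0.2206]
tcp_rot: [-0.001, 0.928, -0.372, 0.003]
force: [0.6, 0.5, 0.1]
opening: 0.0283
```

Run:
```python
from h import *
s,tp,r=st();print(tp,s["force"])
d=grab("scene"); crop(d,"pics/s23.png",220,400,120,260,4)
d=grab("wrist"); crop(d,"pics/w23.png",0,640,0,400,1.25); save(d,"w23.pkl")
W=wcloud(d).reshape(-1,3)
for y in(-.06,-.118,-.176):
    p=pr(-.03,y,0); m=(np.hypot(W[:,0]-p[0],W[:,1]-p[1])<.03)&(W[:,2]>.068)&(W[:,2]<.09); q=W[m]; print(y,m.sum(),topr(q.mean(0)).round(4))
t=grab("top"); crop(t,"pics/t23.png",150,220,170,260,6); save(t,"t23.pkl")
```

```text
[ 0.47136674 -0.06944309  0.22061691] [0.55989088 0.48830804 0.08388046]
-0.06 1283 [-0.0295 -0.0623  0.0716]
-0.118 1232 [-0.0303 -0.1186  0.0716]
-0.176 1096 [-0.0269 -0.1759  0.0716]
```

View pics/w23.png

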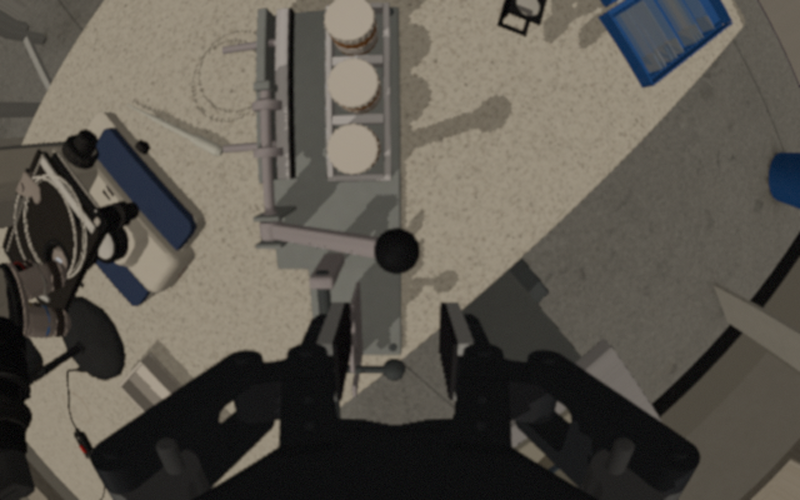

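View pics/s23.png

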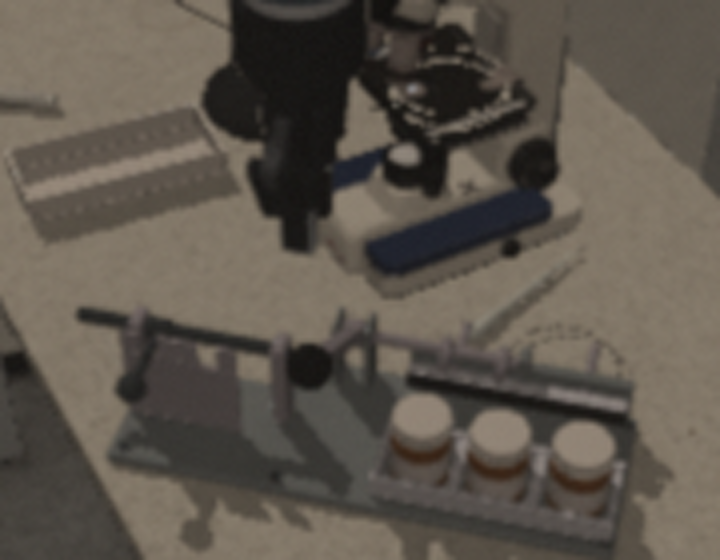

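View pics/t23.png

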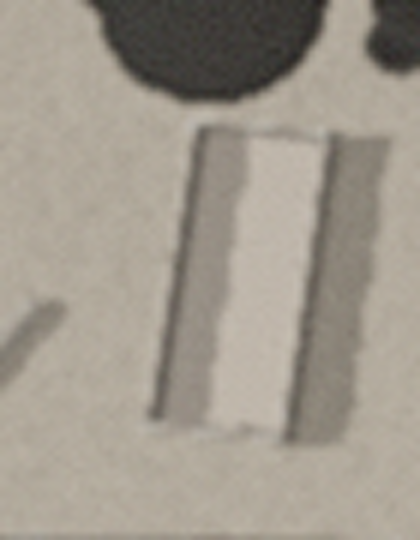

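Run:
```python
from h import *
t=load("t23.pkl")
c=[(200,127),(333,134),(290,441),(152,418)]
P=np.array([raypt(t,(u+.5)/6-.5+150,(v+.5)/6-.5+170,.028) for u,v in c]); print(P.round(4),P.mean(0).round(4),[np.linalg.norm(P[i]-P[(i+1)%4]).round(3) for i in range(4)])
v=P[0]-P[3]+P[1]-P[2]; print("yaw",np.degrees(np.arctan2(v[1],v[0])))
```

```text
[[0.5701 0.3739 0.028 ]
 [0.5675 0.2977 0.028 ]
 [0.3921 0.3105 0.028 ]
 [0.4036 0.3885 0.028 ]] [0.4833 0.3427 0.028 ] [np.float64(0.076), np.float64(0.176), np.float64(0.079), np.float64(0.167)]
yaw -4.586197058546843
```

Run:
```python
from h import *
go2([.5454,-.0908,-.006],226.6)
```

```text
t [ 2.337 -1.226  7.414] w [-0.     0.001 -0.006] mm 236.1
```

Emit:
{"fn": "send_rows", "kwargs": {"moves": [0.8,-0.4,0,0,0,0,62,1.7,-0.9,0.5,0,0,0,62,2.34,-1.22,1.5,0,0,0,62,2.34,-1.22,2.8,0,0,0,62,2.34,-1.22,4,0,0,0,62,2.34,-1.22,4.6,0,0,0,62,2.34,-1.22,4.6,0,0,0,62]}}

```text
t: 36.9
tcp_pos: [0.5432, -0.0906, 0.0754]
tcp_rot: [0.0, 0.928, -0.372, -0.004]
force: [-0.6, 0.2, 0.9]
opening: 0.062
```

Run:
```python
from h import *
d=grab("wrist"); crop(d,"pics/w24.png",160,480,80,400,1.8); save(d,"w24.pkl"); s,tp,r=st(); print(tp,s["opening"])
go2([.5454,-.0908,-.006],226.6)
```

```text
[ 0.54435094 -0.09100882  0.07754098] 0.06198974916358589
t [ 0.032 -0.034  2.785] w [ 0.002  0.004 -0.006] mm 83.5
```

View pics/w24.png

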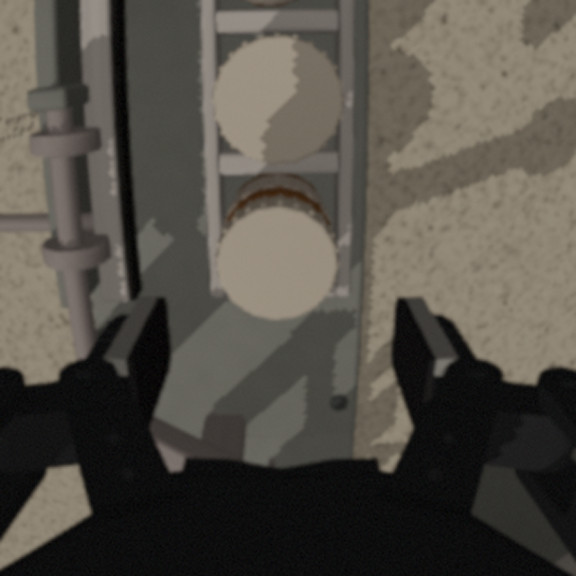

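Run:
```python
from h import *
d=load("w24.pkl"); s,tp,r=st()
print(tl(d,(277+.5)/1.8-.5+160,(263+.5)/1.8-.5+80,.072,r,tp))
```

```text
[ 2.8 -1.3  5.5]
```

Emit:
{"fn": "send_rows", "kwargs": {"moves": [0.09,-0.04,0.8,0,0,0,62,0.09,-0.04,1.6,0,0,0,62,0.09,-0.04,2.2,0,0,0,62,0.09,-0.04,2.6,0,0,0,62,0.09,-0.04,2.78,0,0,0,62,0.09,-0.04,2.78,0,0,0,62]}}

```text
t: 37.55
tcp_pos: [0.5486, -0.0926, -0.0038]
tcp_rot: [0.0, 0.928, -0.372, -0.0]
force: [0.0, 0.3, 0.6]
opening: 0.0621
```

Emit:
{"fn": "send_rows", "kwargs": {"moves": [0,0,0,0,0,0,50,0,0,0,0,0,0,40,0,0,0,0,0,0,36,0,0,0,0,0,0,36,0,0,0,0,0,0,36,0,0,-0.6,0,0,0,36,0,0,-1.6,0,0,0,36,0,0,-3,0,0,0,36], "squeeze": 45}}

```text
t: 38.35
tcp_pos: [0.5473, -0.0922, 0.086]
tcp_rot: [0.0, 0.928, -0.373, -0.002]
force: [0.7, -0.1, -1.3]
opening: 0.0424
```

Run:
```python
from h import *
s,tp,r=st();print(tp,s["opening"],s["force"],s["q"])
go2([.40,-.15,.12],200)
go2([.43,.0,.15],230)
```

```text
[ 0.54730043 -0.09218995  0.08595534] 0.04242628300317087 [ 0.74672649 -0.09725469 -1.31137125] [-3.18082655e-01  3.22846185e-01 -1.71841843e-01  1.07933520e+00
  1.79453571e-06 -2.69622499e+00]
t [-2.218  4.789 -1.122] w [0.002 0.003 0.458] mm 161.9
t [-4.956  0.486 -2.12 ] w [ 0.001  0.003 -0.065] mm 162.4
```

Run:
```python
from h import *
for nm in("top","scene"):
    W=cloud(grab(nm)).reshape(-1,3)
    for z0,z1 in((.05,.12),(.12,.2),(.2,.28),(.28,.45)):
        m=(W[:,2]>z0)&(W[:,2]<z1)&(W[:,0]>.4)&(W[:,0]<.9)&(W[:,1]>.0)&(W[:,1]<.55); q=W[m]
        H=np.zeros((10,11),int)
        for p in q: H[int((p[0]-.4)/.05),int(p[1]/.05)]+=1
        print(nm,z0); print(H[::-1])
```

```text
top 0.05
[[ 0  0  0  0  0  0  0  0  0  0  0]
 [ 0  0  0  0  0  0  0  0  0  0  0]
 [ 0 12 41  0  0  0  0  0  0  0  0]
 [ 0  2  0  0  0  0  0  0  0  0  0]
 [ 0  1  8  0  0  0  0 35  0  0  0]
 [ 0  2 51  1  0  0  0  1  0  0  0]
 [ 0  0  4  0  0  0  0  0  0  0  0]
 [ 0  0  0  0  0  0  0  0  0  0  0]
 [ 0  0  0  0  0  0  0  0  0  0  0]
 [ 0  0  0  0  0  0  0  0  0  0  0]]
top 0.12
[[  0   0   0   0   0   0   0   0   0   0   0]
 [  0   0   0   0   0   0   0   0   0   0   0]
 [  0   0  61   0   0   5   5   0   0   0   0]
 [  0  95 171   6  70   0   0   0   0   0   0]
 [  0 109 115  12  36  14   2  32   0   0   0]
 [  0  46  12   0   0  27  54   1   0   0   0]
 [  0   0   0   0   0   0   0   0   0   0   0]
 [  0   0   0   0   0   0   0   0   0   0   0]
 [  0   0   0   0   0   0   0   0   0   0   0]
 [  0   0   0   0   0   0   0   0   0   0   0]]
top 0.2
[[  0   0   0   0   0   0   0   0   0   0   0]
 [  0   0   0   0   0   0   0   0   0   0   0]
 [  0   0 144  91   0   2   0   0   0   0   0]
 [  0   0 205 176   0 168 226 170 133  10   0]
 [  0   0 152  76   0 227 386 330 283  37   0]
 [  0  
[... 1935 characters left out ...]
   0   0   0   0   0   0   0]
 [  0   4   2   0   0   0   0   0   0   0   0]
 [  0   0   0   0   0   0   0   0   0   0   0]
 [  0   0   0   0   0   0   0   0   0   0   0]
 [  0   0   0   0   0   0   0   0   0   0   0]]
scene 0.28
[[  0   0   0   0   0   0   0   0   0   0   0]
 [  0   0   0   0   0   0   0   0   0   0   0]
 [  0   0   0   0   0   0   0   0   0   0   0]
 [  0   0   0   0   0   0   0   0   0   0   0]
 [  0   0   0   0   0   0   0   0   0   0   0]
 [  0   0  23  20   0   0   0   0   0   0   0]
 [  0 140 154 190   0   0   0   0   0   0   0]
 [  0   6  32  27   0   0   0   0   0   0   0]
 [  0   0   0   0   0   0   0   0   0   0   0]
 [  0   0   0   0   0   0   0   0   0   0   0]]
```

Run:
```python
from h import *
go2([.41,-.02,.20],226.6)
go2([.41,.18,.20],85)
```

```text
t [-5.065  1.474 -3.659] w [-0.004 -0.008 -0.006] mm 192.6
t [-9.674 -3.343 -3.677] w [-1.100e-02  1.000e-03  2.466e+00] mm 326.3
```

Emit:
{"fn": "send_rows", "kwargs": {"moves": [0,0,-1.2,0,0,0.1,36,0,0,-2.4,0,0,0.24,36,-0.4,0.2,-3.6,0,0,0.38,36,-1.4,0.5,-3.66,0,0,0.52,36,-2.4,0.8,-3.66,0,0,0.66,36,-3.4,1.1,-3.66,0,0,0.8,36,-4.4,1.3,-3.66,0,0,0.94,36,-5.06,1.47,-3.66,0,0,1.08,36]}}

```text
t: 39.25
tcp_pos: [0.4064, -0.0185, 0.1957]
tcp_rot: [0.0, -0.602, 0.798, 0.0]
force: [-0.2, 0.6, -1.9]
opening: 0.0426
```

Run:
```python
from h import *
s,tp,r=st();print(tp,s["opening"],s["force"])
go2([.41,.18,.20],85)
```

```text
[ 0.40639725 -0.01846737  0.19568987] 0.04258265637423254 [-0.17737419  0.58673159 -1.89698549]
t [-6.394  1.701 -0.142] w [0.   0.   1.38] mm 198.5
```

Emit:
{"fn": "send_rows", "kwargs": {"moves": [-0.5,0.2,0,0,0,0.14,36,-1.3,0.4,0,0,0,0.28,36,-2.2,0.6,0,0,0,0.42,36,-3.1,0.8,0,0,0,0.56,36,-4,1.1,0,0,0,0.7,36,-4.9,1.3,0,0,0,0.84,36,-5.8,1.5,0,0,0,0.98,36,-6.4,1.7,0,0,0,1.12,36]}}

```text
t: 40.05
tcp_pos: [0.4107, 0.1807, 0.1956]
tcp_rot: [0.0, -0.087, 0.996, 0.0]
force: [0.4, -0.4, -2.0]
opening: 0.0423
```

Run:
```python
from h import *
s,tp,r=st();print(tp,s["opening"],s["force"])
go2([.43,.25,.15],85)
```

```text
[0.41073197 0.18073946 0.19555846] 0.04233494580377766 [ 0.36839264 -0.39473345 -2.01800508]
t [-1.031  2.163  1.519] w [0.    0.    0.261] mm 85.1
```

Run:
```python
from h import *
go2([.50,.338,.13],85)
```

```text
t [-3.835  4.65   2.186] w [0.    0.    0.261] mm 192.3
```

Emit:
{"fn": "send_rows", "kwargs": {"moves": [-0.5,0.8,0,0,0,0.13,36,-1.2,1.6,0,0,0,0.26,36,-1.9,2.5,0.2,0,0,0.26,36,-2.6,3.4,0.8,0,0,0.26,36,-3.3,4.1,1.5,0,0,0.26,36,-3.8,4.6,2.1,0,0,0.26,36,-3.83,4.65,2.18,0,0,0.26,36,-3.83,4.65,2.18,0,0,0.26,36]}}

```text
t: 40.85
tcp_pos: [0.4986, 0.3368, 0.1294]
tcp_rot: [-0.001, 0.041, 0.999, -0.001]
force: [0.3, -0.4, -2.5]
opening: 0.0425
```

Run:
```python
from h import *
s,tp,r=st();print(tp,s["opening"],s["force"])
d=grab("wrist"); crop(d,"pics/w25.png",80,560,0,400,1.5); save(d,"w25.pkl")
```

```text
[0.4986347  0.33675958 0.1293607 ] 0.042500306876732674 [ 0.30166759 -0.40387142 -2.5422214 ]
```

View pics/w25.png

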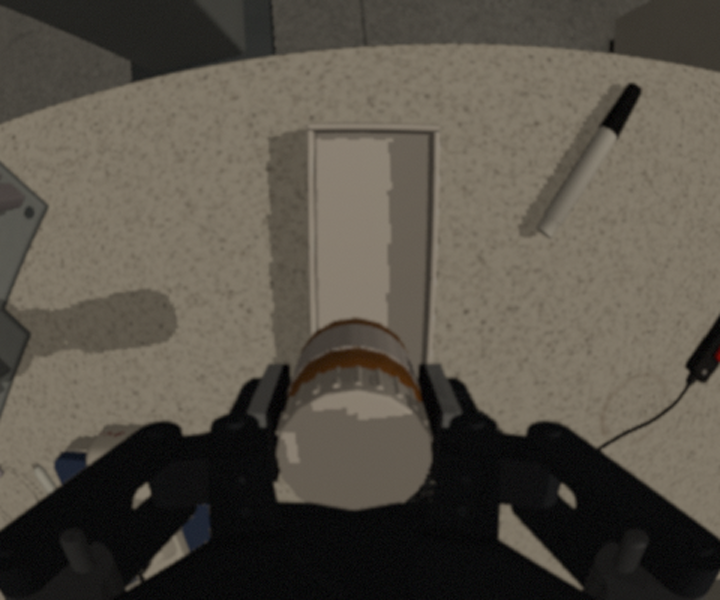

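```bash
cat >> h.py <<'E'
def cp(d,u,v,z,s,u0,v0): return wpt(d,(u+.5)/s-.5+u0,(v+.5)/s-.5+v0,z)
E
python3 - <<'E'
from h import *
d=load("w25.pkl"); s,tp,r=st()
P={n:cp(d,u,v,.028,1.5,80,0) for n,(u,v) in dict(L0=(309,129),R0=(439,129),L1=(312,310),R1=(431.5,310)).items()}
for n,p in P.items(): print(n,p.round(4),tl(d,0,0,0,r,tp) if 0 else "")
print(np.linalg.norm(P["L0"]-P["R0"]))
v=P["L1"]-P["L0"]+P["R1"]-P["R0"]; yaw=np.arctan2(v[1],v[0]); print(np.degrees(yaw))
m=(P["L0"]+P["R0"])/2; x=np.array([np.cos(yaw),np.sin(yaw),0]); c=m+x*.09; print("c",c)
for k in(-.055,0,.055): print(k,(c+x*k).round(4))
E
```

```text
L0 [0.3992 0.3179 0.028 ] 
R0 [0.4047 0.3953 0.028 ] 
L1 [0.5106 0.3091 0.028 ] 
R1 [0.5168 0.3844 0.028 ] 
0.07754961618051073
-5.036255295050144
c [0.49158784 0.34868061 0.028     ]
-0.055 [0.4368 0.3535 0.028 ]
0 [0.4916 0.3487 0.028 ]
0.055 [0.5464 0.3439 0.028 ]
```

Run:
```python
from h import *
go2([.542,.3443,-.009],85)
```

```text
t [-1.415  0.38   4.646] w [-0.001 -0.001  0.006] mm 146.1
```

Emit:
{"fn": "send_rows", "kwargs": {"moves": [-0.7,0.2,0.2,0,0,0,36,-1.4,0.38,1,0,0,0,36,-1.42,0.38,2,0,0,0,36,-1.42,0.38,2.8,0,0,0,36,-1.42,0.38,3.4,0,0,0,36,-1.42,0.38,3.6,0,0,0,36,-1.42,0.38,3.6,0,0,0,36]}}

```text
t: 41.6
tcp_pos: [0.5425, 0.3442, 0.023]
tcp_rot: [0.0, 0.041, 0.999, -0.0]
force: [-1.1, 0.3, -1.3]
opening: 0.0423
```

Run:
```python
from h import *
s,tp,r=st();print(tp,s["opening"],s["force"])
d=grab("wrist"); crop(d,"pics/w26.png",80,560,0,400,1.5); save(d,"w26.pkl")
```

```text
[0.54248757 0.34415764 0.02300357] 0.042267900424739636 [-1.07505179  0.31867172 -1.26081404]
```

View pics/w26.png

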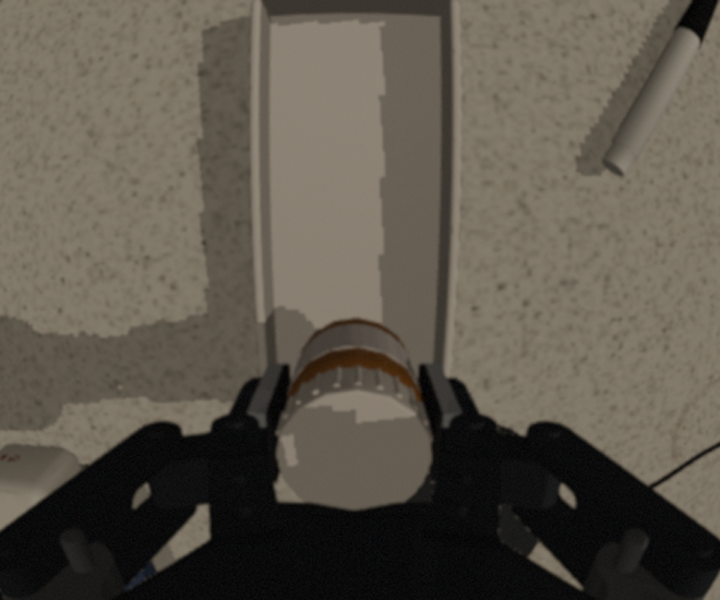

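Run:
```python
from h import *
d=load("w26.pkl"); print(cp(d,355,13,.004,1.5,80,0), "expect near inner", np.array([.49159,.34868])-.086*np.array([np.cos(np.radians(5)),-np.sin(np.radians(5))]))
```

```text
[0.40223188 0.35611644 0.004     ] expect near inner [0.40591726 0.35617539]
```

Emit:
{"fn": "send_rows", "kwargs": {"moves": [0,0,0.3,0,0,0,36,0,0,0.6,0,0,0,36,0,0,0.85,0,0,0,36,0,0,1,0,0,0,36,0,0,1.05,0,0,0,36,0,0,1.05,0,0,0,36]}}

```text
t: 42.25
tcp_pos: [0.5423, 0.3446, -0.0086]
tcp_rot: [-0.0, 0.041, 0.999, -0.0]
force: [-3.1, -2.6, 5.6]
opening: 0.0421
```

Emit:
{"fn": "send_rows", "kwargs": {"moves": [0,0,0,0,0,0,46,0,0,0,0,0,0,52,0,0,0,0,0,0,60,0,0,-0.05,0,0,0,60,0,0,-0.6,0,0,0,60,0,0,-1.4,0,0,0,60,0,0,-2.6,0,0,0,60,0.5,0,-4,0,0,0,60]}}

```text
t: 43.05
tcp_pos: [0.5281, 0.3454, 0.111]
tcp_rot: [-0.001, 0.041, 0.999, -0.0]
force: [0.3, -0.0, -0.1]
opening: 0.06
```

Run:
```python
from h import *
s,tp,r=st();print(tp,s["opening"],s["force"])
d=grab("wrist"); crop(d,"pics/w27.png",80,560,0,400,1.5); save(d,"w27.pkl")
W=wcloud(d).reshape(-1,3); m=(np.hypot(W[:,0]-.544,W[:,1]-.344)<.03)&(W[:,2]>.06)&(W[:,2]<.08); print(m.sum(),W[m].mean(0))
go2([.41,-.02,.20],85); go2([.41,-.02,.2],226.6)
```

```text
[0.5281211  0.34540863 0.11096586] 0.059973696428894156 [ 0.27298562 -0.04417626 -0.08159594]
2268 [0.54562187 0.34418757 0.06548436]
t [  2.904 -12.506  -2.755] w [0.004 0.006 0.006] mm 393.9
t [  2.904 -12.506  -2.755] w [-0.006  0.008 -2.466] mm 393.9
```

View pics/w27.png

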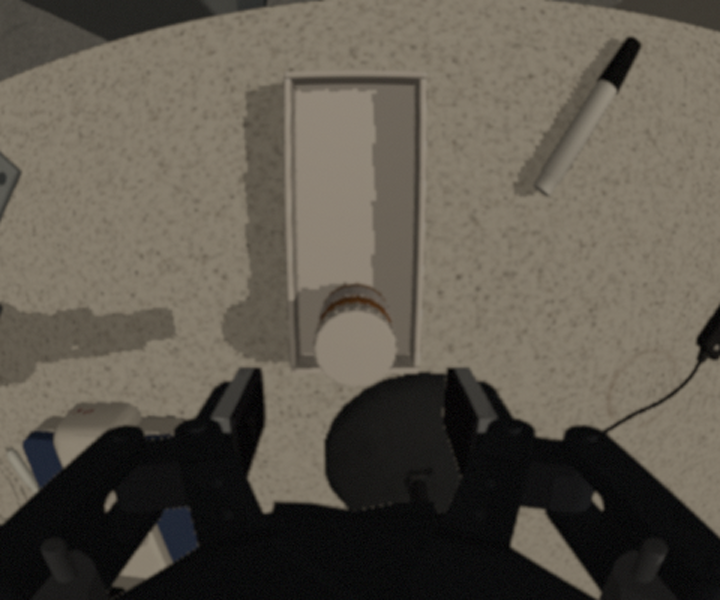

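Run:
```python
from h import *
d=load("w27.pkl")
P=[cp(d,u,v,.028,1.5,80,0) for u,v in((286,76),(426,76),(415,367),(292,368))]
print(np.array(P).round(4),np.mean(P,0))
print([np.linalg.norm(P[i]-P[(i+1)%4]).round(4) for i in range(4)])
```

```text
[[0.3986 0.318  0.028 ]
 [0.405  0.3959 0.028 ]
 [0.5765 0.3789 0.028 ]
 [0.571  0.3034 0.028 ]] [0.4877534  0.34904437 0.028     ]
[np.float64(0.0781), np.float64(0.1724), np.float64(0.0757), np.float64(0.173)]
```

Run:
```python
from h import *
go2([.41,.10,.17],46.6)
```

```text
t [ 3.236 -8.523 -1.741] w [0.006 0.005 0.676] mm 278.4
```

Emit:
{"fn": "send_rows", "kwargs": {"moves": [0.4,-0.2,-0.8,0,0,0,62,0.9,-1,-1.7,0,0,0.12,62,1.4,-2.4,-1.74,0,0,0.24,62,1.9,-3.8,-1.74,0,0,0.36,62,2.4,-5.2,-1.74,0,0,0.48,62,2.8,-6.6,-1.74,0,0,0.6,62,3.1,-7.8,-1.74,0,0,0.676,62,3.24,-8.52,-1.74,0,0,0.676,62]}}

```text
t: 43.9
tcp_pos: [0.4087, 0.0974, 0.1634]
tcp_rot: [0.0, 0.372, 0.928, 0.0]
force: [0.6, 1.1, -0.0]
opening: 0.0619
```

Run:
```python
from h import *
print(st()[1])
go2([.45,-.13,.17],46.6)
go2([.587,-.1305,.107],46.6)
```

```text
[0.40873283 0.09736232 0.16343803]
t [-6.225 -4.536 -0.216] w [ 0.     0.001 -0.004] mm 231.2
t [-9.541 -1.398  1.888] w [ 0.     0.001 -0.004] mm 294.8
```

Emit:
{"fn": "send_rows", "kwargs": {"moves": [-0.8,-0.7,-0.2,0,0,0,62,-1.9,-1.5,-0.2,0,0,0,62,-3,-2.3,-0.2,0,0,0,62,-4.1,-3.1,-0.2,0,0,0,62,-5.2,-3.8,-0.2,0,0,0,62,-6.1,-4.1,-0.2,0,0,0,62,-6.9,-3.6,-0.2,0,0,0,62,-7.7,-2.8,0.2,0,0,0,62]}}

```text
t: 44.7
tcp_pos: [0.5212, -0.1226, 0.1585]
tcp_rot: [0.002, 0.371, 0.929, -0.0]
force: [-0.8, -0.2, 0.5]
opening: 0.0625
```

Emit:
{"fn": "send_rows", "kwargs": {"moves": [-0.8,0.7,0,0,0,0,62,-1.6,1.3,0.5,0,0,0,62,-1.84,1.4,1.2,0,0,0,62,-1.84,1.4,1.7,0,0,0,62,-1.84,1.4,1.7,0,0,0,62]}}

```text
t: 45.2
tcp_pos: [0.588, -0.1276, 0.1037]
tcp_rot: [-0.002, 0.37, 0.929, -0.0]
force: [-0.4, 0.8, 0.8]
opening: 0.0622
```

Run:
```python
from h import *
s,tp,r=st();print(tp,s["force"])
d=grab("wrist"); crop(d,"pics/w28.png",160,480,80,400,1.8); save(d,"w28.pkl")
```

```text
[ 0.58796693 -0.12763661  0.10373736] [-0.37374864  0.84613246  0.83955573]
```

View pics/w28.png

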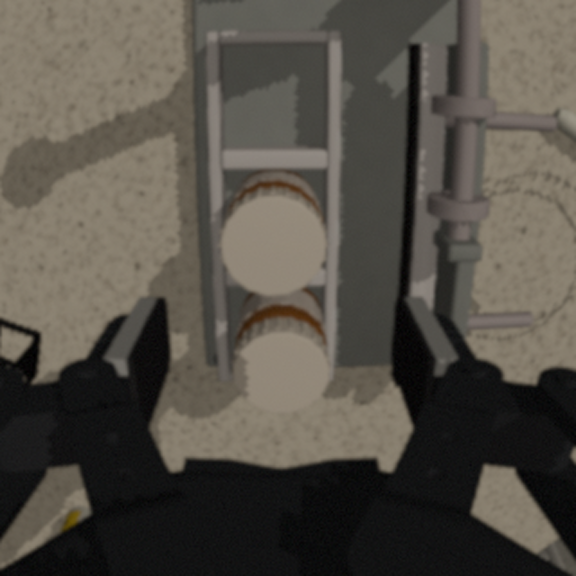

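Run:
```python
from h import *
d=load("w28.pkl"); s,tp,r=st()
print((r.inv().apply(cp(d,273.5,243,.072,1.8,160,80)-tp)*1000).round(1))
```

```text
[ 0.6 -2.5 33.4]
```

Emit:
{"fn": "send_rows", "kwargs": {"moves": [0.02,-0.08,0.8,0,0,0,62,0.02,-0.08,1.6,0,0,0,62,0.02,-0.08,2.4,0,0,0,62,0.02,-0.08,3,0,0,0,62,0.02,-0.08,3.4,0,0,0,62,0.02,-0.08,3.65,0,0,0,62,0.02,-0.08,3.65,0,0,0,62]}}

```text
t: 45.95
tcp_pos: [0.5868, -0.1294, -0.0034]
tcp_rot: [-0.0, 0.37, 0.929, -0.0]
force: [0.6, -0.4, -0.0]
opening: 0.0621
```

Emit:
{"fn": "send_rows", "kwargs": {"moves": [0,0,0,0,0,0,50,0,0,0,0,0,0,40,0,0,0,0,0,0,36,0,0,0,0,0,0,36,0,0,0,0,0,0,36,0,0,-0.6,0,0,0,36,0,0,-1.6,0,0,0,36,0,0,-3,0,0,0,36], "squeeze": 45}}

```text
t: 46.75
tcp_pos: [0.5856, -0.129, 0.0862]
tcp_rot: [-0.002, 0.37, 0.929, -0.0]
force: [0.2, -0.7, -1.2]
opening: 0.0422
```

Run:
```python
from h import *
s,tp,r=st();print(tp,s["opening"],s["force"])
go2([.46,-.13,.20],46.6); go2([.41,-.02,.2],46.6); go2([.41,.18,.2],85)
```

```text
[ 0.58563108 -0.12896189  0.08622431] 0.0421554283440409 [ 0.1686002  -0.6575445  -1.24074985]
t [ 3.03  -2.909 -3.778] w [-0.001 -0.003 -0.   ] mm 169.5
t [ 6.761 -1.391 -3.768] w [-0.001 -0.003 -0.   ] mm 235.9
t [11.344  3.451 -3.759] w [-0.    -0.004 -0.671] mm 373.2
```

Emit:
{"fn": "send_rows", "kwargs": {"moves": [0,0,-1.3,0,0,0,36,0,0,-2.6,0,0,0,36,0.3,-0.6,-3.7,0,0,0,36,1,-1.6,-3.77,0,0,0,36,2,-2.4,-3.77,0,0,0,36,3.2,-2.6,-3.77,0,0,0,36,4.4,-2.3,-3.77,0,0,0,36,5.6,-1.9,-3.77,0,0,0,36]}}

```text
t: 47.55
tcp_pos: [0.4242, -0.0548, 0.2001]
tcp_rot: [0.0, 0.371, 0.929, 0.0]
force: [1.1, 0.3, -1.5]
opening: 0.0426
```

Run:
```python
from h import *
s,tp,r=st();print(tp,s["opening"],s["force"])
go2([.41,.18,.2],85); go2([.48,.349,.13],85)
```

```text
[ 0.42423443 -0.05483355  0.20008902] 0.04257126567315172 [ 1.11424084  0.3400626  -1.5275657 ]
t [5.735e+00 5.348e+00 2.000e-03] w [ 0.     0.001 -0.672] mm 235.3
t [ 7.925 11.039  2.336] w [ 0.     0.001 -0.672] mm 413.6
```

Emit:
{"fn": "send_rows", "kwargs": {"moves": [0.9,0.7,0,0,0,0,36,2,1.7,0,0,0,-0.1,36,3.1,2.8,0,0,0,-0.2,36,4.2,3.9,0,0,0,-0.32,36,5.2,4.9,0,0,0,-0.44,36,6,6.1,0,0,0,-0.56,36,6.5,7.3,0,0,0,-0.67,36,7,8.5,0,0,0,-0.672,36]}}

```text
t: 48.35
tcp_pos: [0.4482, 0.2762, 0.2002]
tcp_rot: [0.0, 0.04, 0.999, 0.0]
force: [1.2, 0.2, -1.0]
opening: 0.0423
```

Run:
```python
from h import *
s,tp,r=st();print(tp,s["opening"],s["force"])
go2([.491,.3487,.13],85)
```

```text
[0.44819237 0.2761588  0.20024959] 0.04226794043378329 [ 1.21086918  0.24742275 -1.00963664]
t [-1.225  2.525  2.343] w [0.    0.001 0.006] mm 109.7
```

Emit:
{"fn": "send_rows", "kwargs": {"moves": [-0.4,0.9,0,0,0,0,36,-0.8,1.7,0.5,0,0,0,36,-1.2,2.4,1.2,0,0,0,36,-1.2,2.5,2.2,0,0,0,36,-1.2,2.5,3,0,0,0,36,-1.2,2.5,3.4,0,0,0,36,-1.2,2.5,3.4,0,0,0,36]}}

```text
t: 49.05
tcp_pos: [0.4898, 0.3454, 0.0965]
tcp_rot: [-0.001, 0.043, 0.999, -0.001]
force: [-0.9, 0.4, -1.0]
opening: 0.0425
```

Run:
```python
from h import *
s,tp,r=st();print(tp,s["opening"],s["force"])
d=grab("wrist"); crop(d,"pics/w29.png",80,560,0,400,1.5); save(d,"w29.pkl")
go2([.4925,.3490,-.0085],85)
```

```text
[0.48984722 0.34536965 0.09651956] 0.04247787365131029 [-0.89747874  0.37776177 -1.04618727]
t [-0.057  0.115  3.55 ] w [-0.    -0.     0.001] mm 106.6
```

View pics/w29.png

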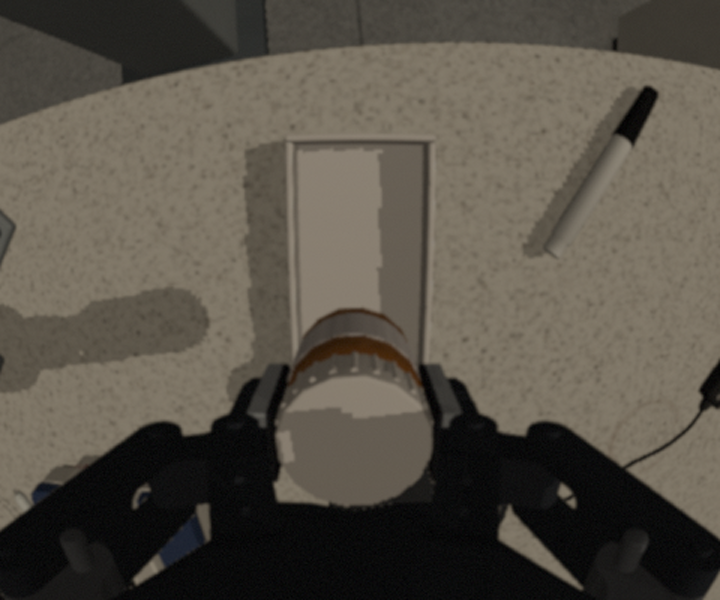

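Emit:
{"fn": "send_rows", "kwargs": {"moves": [-0.14,0.11,0.6,0,0,0,36,-0.14,0.11,1.4,0,0,0,36,-0.14,0.11,2.2,0,0,0,36,-0.14,0.11,2.8,0,0,0,36,-0.14,0.11,3.2,0,0,0,36,-0.14,0.11,3.42,0,0,0,36,-0.14,0.11,3.5,0,0,0,36,-0.14,0.11,3.5,0,0,0,36]}}

```text
t: 49.9
tcp_pos: [0.4956, 0.349, -0.0066]
tcp_rot: [0.0, 0.043, 0.999, 0.0]
force: [0.1, -0.9, -2.1]
opening: 0.0422
```

Emit:
{"fn": "send_rows", "kwargs": {"moves": [0,0,0.05,0,0,0,36,0,0,0.09,0,0,0,36,0,0,0.09,0,0,0,36]}}

```text
t: 50.2
tcp_pos: [0.4958, 0.3491, -0.008]
tcp_rot: [0.001, 0.043, 0.999, 0.001]
force: [-2.9, -1.6, 11.6]
opening: 0.0423
```

Emit:
{"fn": "send_rows", "kwargs": {"moves": [0,0,-0.03,0,0,0,46,0,0,-0.03,0,0,0,52,0,0,-0.03,0,0,0,60,0,0,-0.05,0,0,0,60,0,0,-0.6,0,0,0,60,0,0,-1.4,0,0,0,60,0,0,-2.6,0,0,0,60,0.5,0,-4,0,0,0,60]}}

```text
t: 51.0
tcp_pos: [0.4806, 0.3496, 0.1101]
tcp_rot: [-0.001, 0.043, 0.999, -0.001]
force: [0.5, 0.4, 0.2]
opening: 0.06
```

Run:
```python
from h import *
s,tp,r=st();print(tp,s["opening"],s["force"])
d=grab("wrist"); crop(d,"pics/w30.png",80,560,0,400,1.5); save(d,"w30.pkl")
W=wcloud(d).reshape(-1,3); 
for x,y in((.5456,.3442),(.4925,.349)):
    m=(np.hypot(W[:,0]-x,W[:,1]-y)<.024)&(W[:,2]>.062)&(W[:,2]<.08); print(m.sum(),W[m].mean(0),W[m].min(0),W[m].max(0))
go2([.41,.10,.17],46.6)
```

```text
[0.48063455 0.34955162 0.11007087] 0.06004815469332897 [0.5484202  0.4288418  0.16645019]
1817 [0.54538951 0.34412832 0.06555012] [0.52513661 0.32221855 0.06200523] [0.5680963  0.36639992 0.067786  ]
2215 [0.49513409 0.34895941 0.06558091] [0.474456   0.32721336 0.06200392] [0.51637811 0.37105214 0.06781169]
t [ 1.61  -8.539 -1.775] w [0.006 0.004 0.672] mm 266.1
```

View pics/w30.png

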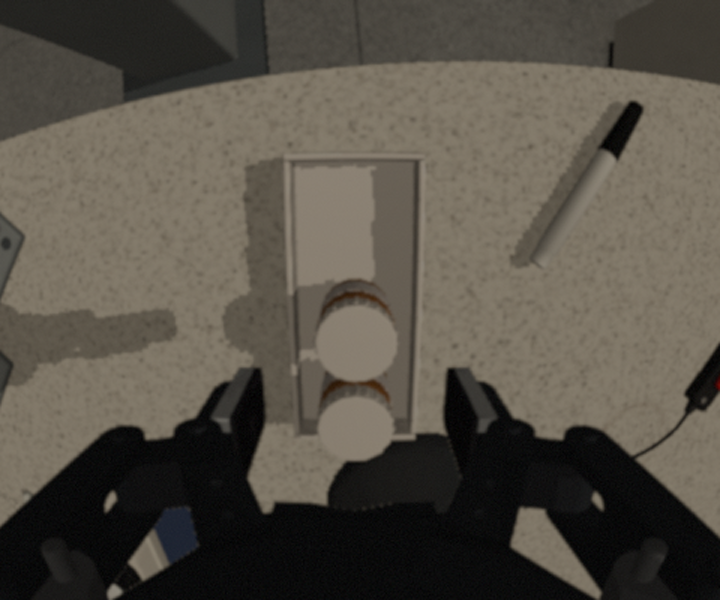

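Emit:
{"fn": "send_rows", "kwargs": {"moves": [0.3,-0.2,-0.8,0,0,0,62,0.6,-1,-1.77,0,0,0.12,62,0.9,-2.4,-1.77,0,0,0.24,62,1.1,-3.8,-1.77,0,0,0.36,62,1.3,-5.2,-1.77,0,0,0.48,62,1.5,-6.6,-1.77,0,0,0.6,62,1.6,-7.8,-1.77,0,0,0.672,62,1.6,-8.52,-1.77,0,0,0.672,62]}}

```text
t: 51.85
tcp_pos: [0.4096, 0.0976, 0.1633]
tcp_rot: [0.0, 0.372, 0.928, -0.0]
force: [1.3, -0.3, -0.1]
opening: 0.0621
```

Run:
```python
from h import *
print(st()[1])
go2([.45,-.13,.17],46.6)
go2([.629,-.1705,.107],46.6)
```

```text
[0.40960437 0.09761935 0.1632897 ]
t [-6.21  -4.562 -0.221] w [ 0.     0.001 -0.004] mm 231.3
t [-11.459  -1.422   1.882] w [ 0.     0.001 -0.004] mm 351.0
```

Emit:
{"fn": "send_rows", "kwargs": {"moves": [-0.8,-0.7,-0.2,0,0,0,62,-1.9,-1.5,-0.2,0,0,0,62,-3,-2.3,-0.2,0,0,0,62,-4.1,-3.1,-0.2,0,0,0,62,-5.3,-3.8,-0.2,0,0,0,62,-6.5,-4.1,-0.2,0,0,0,62,-7.7,-3.6,-0.2,0,0,0,62,-8.9,-2.9,-0.2,0,0,0,62]}}

```text
t: 52.65
tcp_pos: [0.5453, -0.149, 0.1693]
tcp_rot: [0.0, 0.371, 0.929, -0.0]
force: [0.4, 0.0, 0.5]
opening: 0.0618
```

Emit:
{"fn": "send_rows", "kwargs": {"moves": [-1,0.6,0,0,0,0,62,-2,1.2,0.5,0,0,0,62,-2.55,1.47,1.2,0,0,0,62,-2.55,1.47,2,0,0,0,62,-2.55,1.47,2,0,0,0,62,-2.55,1.47,2,0,0,0,62]}}

```text
t: 53.25
tcp_pos: [0.6302, -0.1676, 0.1093]
tcp_rot: [-0.0, 0.37, 0.929, 0.0]
force: [-0.6, 1.4, -0.5]
opening: 0.0621
```

Run:
```python
from h import *
s,tp,r=st();print(tp,s["force"])
d=grab("wrist"); crop(d,"pics/w31.png",160,480,80,400,1.8); save(d,"w31.pkl")
```

```text
[ 0.63018182 -0.16756313  0.10926473] [-0.56017047  1.39912218 -0.47428347]
```

View pics/w31.png

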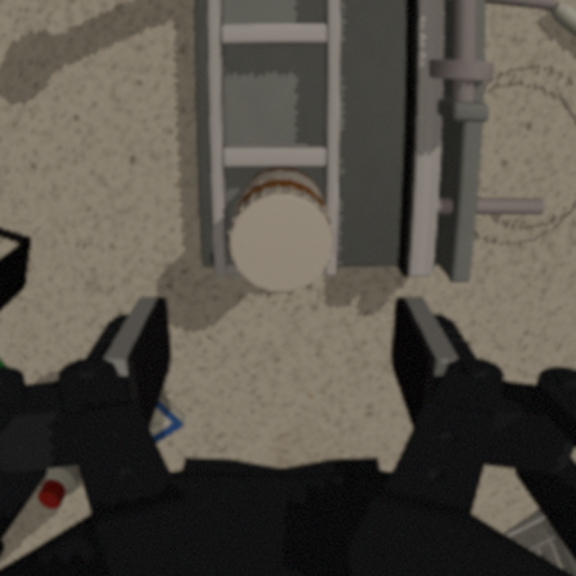

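Run:
```python
from h import *
d=load("w31.pkl"); s,tp,r=st()
print((r.inv().apply(cp(d,280,240,.072,1.8,160,80)-tp)*1000).round(1))
```

```text
[ 0.1  0.1 38.3]
```

Emit:
{"fn": "send_rows", "kwargs": {"moves": [0,0,0.8,0,0,0,62,0,0,1.6,0,0,0,62,0,0,2.4,0,0,0,62,0,0,3.1,0,0,0,62,0,0,3.6,0,0,0,62,0,0,3.85,0,0,0,62,0,0,3.85,0,0,0,62]}}

```text
t: 54.0
tcp_pos: [0.6305, -0.1678, -0.0058]
tcp_rot: [0.0, 0.37, 0.929, 0.0]
force: [-0.3, -0.8, 0.2]
opening: 0.0622
```

Emit:
{"fn": "send_rows", "kwargs": {"moves": [0,0,0,0,0,0,50,0,0,0,0,0,0,40,0,0,0,0,0,0,36,0,0,0,0,0,0,36,0,0,0,0,0,0,36,0,0,-0.6,0,0,0,36,0,0,-1.6,0,0,0,36,0,0,-3,0,0,0,36], "squeeze": 45}}

```text
t: 54.8
tcp_pos: [0.6294, -0.1672, 0.0834]
tcp_rot: [-0.002, 0.37, 0.929, 0.0]
force: [0.5, -0.1, -0.7]
opening: 0.0423
```

Run:
```python
from h import *
s,tp,r=st();print(tp,s["opening"],s["force"])
go2([.46,-.15,.20],46.6); go2([.41,-.02,.2],46.6)
```

```text
[ 0.62943352 -0.16724979  0.08337949] 0.042315114177610684 [ 0.52381502 -0.12674352 -0.72832974]
t [ 4.509 -3.468 -3.87 ] w [-0.001 -0.003 -0.   ] mm 206.4
t [ 8.698 -1.466 -3.859] w [-0.001 -0.003 -0.   ] mm 288.8
```

Emit:
{"fn": "send_rows", "kwargs": {"moves": [0,0,-1.3,0,0,0,36,0,-0.2,-2.6,0,0,0,36,0.5,-1,-3.8,0,0,0,36,1.5,-1.9,-3.86,0,0,0,36,2.7,-2.7,-3.86,0,0,0,36,4,-2.9,-3.86,0,0,0,36,5.3,-2.6,-3.86,0,0,0,36,6.6,-2.2,-3.86,0,0,0,36]}}

```text
t: 55.6
tcp_pos: [0.4399, -0.079, 0.2001]
tcp_rot: [0.001, 0.371, 0.929, 0.0]
force: [0.7, 1.4, -0.4]
opening: 0.0424
```

Run:
```python
from h import *
s,tp,r=st();print(tp,s["opening"],s["force"])
go2([.41,.18,.2],85); go2([.44,.30,.2],85)
```

```text
[ 0.43989843 -0.0789815   0.20009669] 0.042414106520444035 [ 0.7112513   1.42332323 -0.3964035 ]
t [ 6.667e+00  5.573e+00 -1.000e-03] w [ 0.     0.001 -0.672] mm 260.7
t [ 8.697  9.162 -0.   ] w [ 0.     0.001 -0.672] mm 379.0
```

Emit:
{"fn": "send_rows", "kwargs": {"moves": [0.9,0.6,0,0,0,0,36,2.1,1.6,0,0,0,-0.1,36,3.3,2.7,0,0,0,-0.2,36,4.5,3.8,0,0,0,-0.32,36,5.7,4.9,0,0,0,-0.44,36,6.8,6,0,0,0,-0.56,36,7.6,7.2,0,0,0,-0.67,36,8.3,8.5,0,0,0,-0.672,36]}}

```text
t: 56.4
tcp_pos: [0.4351, 0.279, 0.2005]
tcp_rot: [0.001, 0.04, 0.999, 0.0]
force: [1.7, -0.3, -1.3]
opening: 0.0428
```

Run:
```python
from h import *
s,tp,r=st();print(tp,s["opening"],s["force"])
go2([.442,.353,.10],85)
```

```text
[0.43505802 0.278997   0.20052578] 0.04276796846542195 [ 1.71373894 -0.31712309 -1.27404502]
t [-0.026  2.474  3.353] w [0.001 0.002 0.006] mm 125.0
```

Emit:
{"fn": "send_rows", "kwargs": {"moves": [0,0.9,0,0,0,0,36,0,1.7,0.6,0,0,0,36,0,2.3,1.4,0,0,0,36,0,2.45,2.4,0,0,0,36,0,2.45,3.2,0,0,0,36,0,2.45,3.35,0,0,0,36,0,2.45,3.35,0,0,0,36]}}

```text
t: 57.1
tcp_pos: [0.4418, 0.3499, 0.0992]
tcp_rot: [-0.0, 0.043, 0.999, -0.0]
force: [0.0, -0.2, -1.6]
opening: 0.0424
```

Run:
```python
from h import *
s,tp,r=st();print(tp,s["opening"],s["force"])
d=grab("wrist"); crop(d,"pics/w32.png",80,560,0,400,1.5); save(d,"w32.pkl")
go2([.442,.3533,-.0105],85)
```

```text
[0.44180123 0.34991529 0.09918286] 0.0423984690093491 [ 0.02575286 -0.22405007 -1.55271296]
t [0.025 0.101 3.687] w [0.001 0.001 0.001] mm 110.7
```

View pics/w32.png

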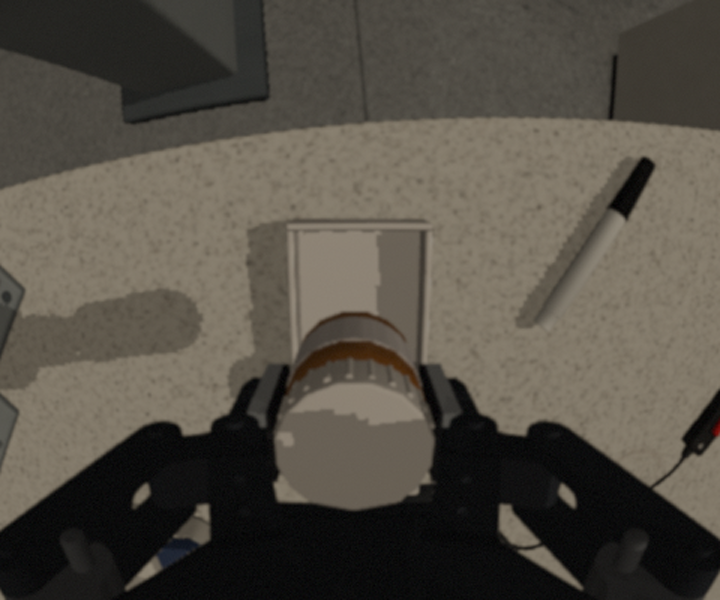

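Emit:
{"fn": "send_rows", "kwargs": {"moves": [0.02,0.1,0.6,0,0,0,36,0.02,0.1,1.4,0,0,0,36,0.02,0.1,2.2,0,0,0,36,0.02,0.1,2.9,0,0,0,36,0.02,0.1,3.3,0,0,0,36,0.02,0.1,3.55,0,0,0,36,0.02,0.1,3.65,0,0,0,36,0.02,0.1,3.65,0,0,0,36]}}

```text
t: 57.95
tcp_pos: [0.4421, 0.3532, -0.01]
tcp_rot: [0.0, 0.043, 0.999, 0.0]
force: [-0.7, 1.0, -1.0]
opening: 0.042
```

Emit:
{"fn": "send_rows", "kwargs": {"moves": [0,0,0.04,0,0,0,36,0,0,0.07,0,0,0,36,0,0,0.07,0,0,0,36]}}

```text
t: 58.25
tcp_pos: [0.4424, 0.3534, -0.0106]
tcp_rot: [0.001, 0.043, 0.999, 0.001]
force: [-3.1, -1.7, 11.8]
opening: 0.0423
```

Emit:
{"fn": "send_rows", "kwargs": {"moves": [0,0,-0.03,0,0,0,46,0,0,-0.03,0,0,0,52,0,0,-0.03,0,0,0,60,0,0,-0.05,0,0,0,60,0,0,-0.6,0,0,0,60,0,0,-1.4,0,0,0,60,0,0,-2.6,0,0,0,60,0,-0.3,-4,0,0,0,60]}}

```text
t: 59.05
tcp_pos: [0.4403, 0.3442, 0.1076]
tcp_rot: [-0.001, 0.043, 0.999, -0.0]
force: [1.3, 0.8, -0.2]
opening: 0.0605
```

Emit:
{"fn": "send_rows", "kwargs": {"moves": [0,-0.5,-1.5,0,0,0,60,0,-1,-3,0,0,0,60,0,-1,-3,0,0,0,60]}}

```text
t: 59.35
tcp_pos: [0.4403, 0.3141, 0.2035]
tcp_rot: [0.004, 0.043, 0.999, 0.002]
force: [1.2, -0.4, -0.8]
opening: 0.0598
```

Run:
```python
from h import *
s,tp,r=st();print(tp,s["opening"],s["force"])
d=grab("wrist"); crop(d,"pics/w33.png",80,560,0,400,1.5); save(d,"w33.pkl")
W=wcloud(d).reshape(-1,3); 
for x,y in((.5456,.3442),(.495,.349),(.442,.353)):
    m=(np.hypot(W[:,0]-x,W[:,1]-y)<.022)&(W[:,2]>.062)&(W[:,2]<.08); print(m.sum(),W[m].mean(0) if m.sum() else 0)
p=pr(-.062,.143,0); print(p); go2([p[0],p[1],.19],136.6)
```

```text
[0.44030436 0.31411733 0.20349789] 0.05979120020131962 [ 1.18212575 -0.3947861  -0.77690183]
925 [0.54556205 0.34391473 0.06563262]
1097 [0.49511641 0.34869195 0.06558795]
1226 [0.44264341 0.35281528 0.06561528]
[0.3750004  0.02590588 0.        ]
t [ 1.314 -9.763  0.311] w [ 0.001  0.006 -0.9  ] mm 295.7
```

View pics/w33.png

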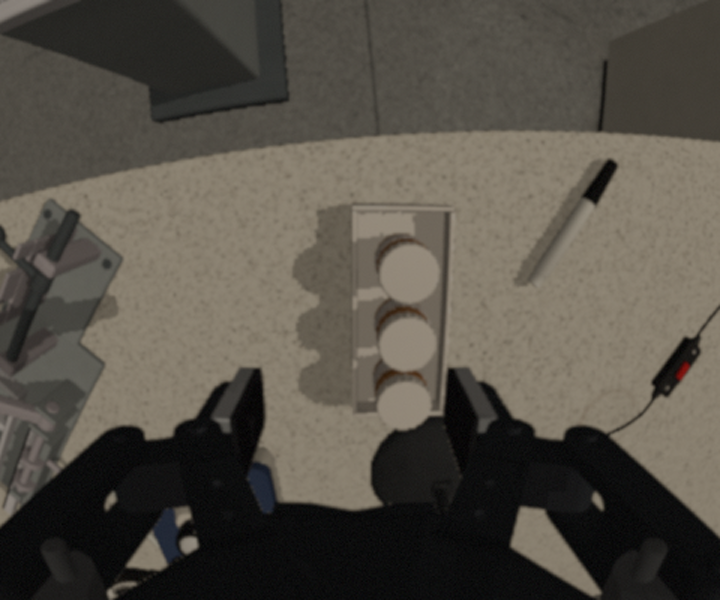

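Emit:
{"fn": "send_rows", "kwargs": {"moves": [0.1,-0.9,0,0,0,-0.12,50,0.3,-2.2,0,0,0,-0.25,50,0.5,-3.6,0,0,0,-0.38,50,0.7,-5,0,0,0,-0.51,50,0.9,-6.4,0,0,0,-0.64,50,1.1,-7.8,0,0,0,-0.77,50,1.3,-9.1,0.1,0,0,-0.9,50,1.32,-9.76,0.3,0,0,-0.9,50]}}

```text
t: 60.2
tcp_pos: [0.3727, 0.0243, 0.1876]
tcp_rot: [-0.0, -0.398, 0.918, 0.0]
force: [0.1, -0.1, 0.3]
opening: 0.0499
```

Emit:
{"fn": "send_rows", "kwargs": {"moves": [0,0,0,0,0,0,50,0,0,0,0,0,0,50]}}

```text
t: 60.4
tcp_pos: [0.3735, 0.0258, 0.1876]
tcp_rot: [-0.001, -0.395, 0.919, 0.0]
force: [0.8, 0.2, -0.1]
opening: 0.05
```

Run:
```python
from h import *
s,tp,r=st();print(tp,s["opening"],s["force"])
d=grab("wrist"); crop(d,"pics/w34.png",160,480,80,400,1.8); save(d,"w34.pkl")
go2([.3739,.0256,.0205],136.6)
```

```text
[0.37347183 0.02576015 0.18762464] 0.050040878092871076 [ 0.78271959  0.16964403 -0.05815445]
t [ 0.008 -0.025  5.578] w [ 0.001 -0.    -0.   ] mm 167.3
```

View pics/w34.png

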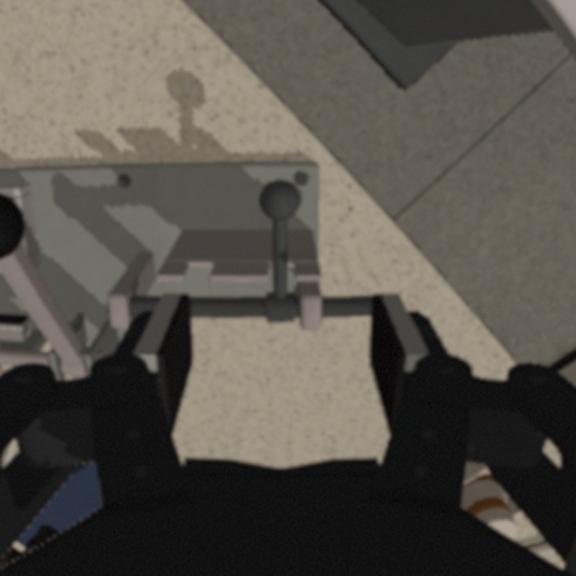

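Run:
```python
from h import *
d=load("w34.pkl"); s,tp,r=st()
print((r.inv().apply(cp(d,280.5,200,.079,1.8,160,80)-tp)*1000).round(1))
```

```text
[  0.   -1.3 108.8]
```

Emit:
{"fn": "send_rows", "kwargs": {"moves": [0,0,0.9,0,0,0,50,0,0,1.9,0,0,0,50,0,0,2.9,0,0,0,50,0,0,3.9,0,0,0,50,0,0,4.7,0,0,0,50,0,0,5.3,0,0,0,50,0,0,5.57,0,0,0,50,0,0,5.57,0,0,0,50], "squeeze": 25}}

```text
t: 61.25
tcp_pos: [0.3733, 0.0267, 0.0205]
tcp_rot: [-0.001, -0.397, 0.918, 0.001]
force: [-0.4, 0.6, -0.3]
opening: 0.0499
```

Emit:
{"fn": "send_rows", "kwargs": {"moves": [0,0,0,0,0,0,35,0,0,0,0,0,0,15,0,0,0,0,0,0,15,0,0,0,0,0,0,15,0,0,0,0,0,0,15,0,0,0,0,0,0,15]}}

```text
t: 61.85
tcp_pos: [0.3746, 0.0259, 0.0218]
tcp_rot: [0.001, -0.396, 0.918, -0.0]
force: [1.3, 2.4, 6.2]
opening: 0.0202
```

Gripped (20 mm on the ball). Lift along the arc.

Emit:
{"fn": "send_rows", "kwargs": {"moves": [-0.04,0,-0.41,0,0,0,15,-0.16,0,-0.8,0,0,0,15,-0.36,0,-1.17,0,0,0,15,-0.63,0,-1.48,0,0,0,15,-0.95,0,-1.74,0,0,0,15,-1.22,0,-1.89,0,0,0,15,-1.22,0,-1.89,0,0,0,15,-1.22,0,-1.89,0,0,0,15]}}

```text
t: 62.65
tcp_pos: [0.3991, 0.0524, 0.078]
tcp_rot: [-0.0, -0.396, 0.918, -0.0]
force: [-1.9, -3.5, 5.5]
opening: 0.0202
```

Run:
```python
from h import *
s=st();print(s[0]["force"],s[0]["opening"],s[1],topr(s[1]))
d=grab("scene"); crop(d,"pics/s35.png",210,330,140,260,5)
```

```text
[-1.92632199 -3.47048453  5.4621864 ] 0.020206703443159852 [0.39911144 0.05240497 0.07797603] [-0.02618003  0.14368872  0.07797603]
```

View pics/s35.png

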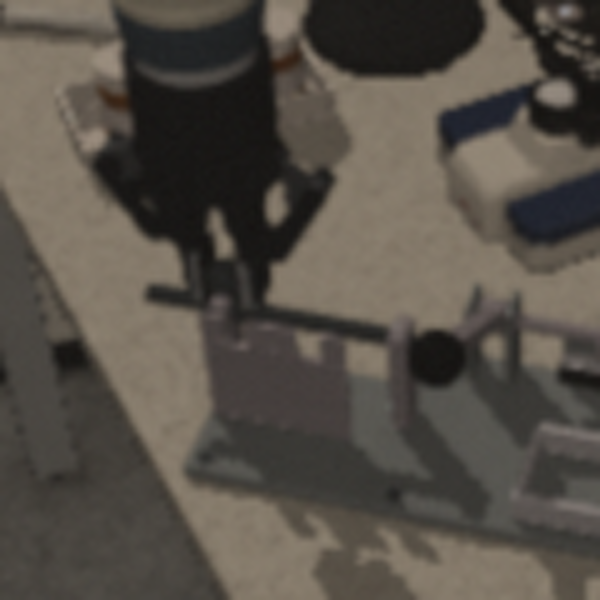

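Emit:
{"fn": "send_rows", "kwargs": {"moves": [0,-0.3,0,0,0,0,15,0,-0.6,0,0,0,0,15,0,-0.9,0,0,0,0,15,0,-1.2,0,0,0,0,15,0,-1.4,0,0,0,0,15,0,-1.52,0,0,0,0,15,0,-1.52,0,0,0,0,15]}}

```text
t: 63.4
tcp_pos: [0.4309, 0.0213, 0.0775]
tcp_rot: [-0.001, -0.396, 0.918, 0.001]
force: [-6.7, 0.8, 5.3]
opening: 0.02
```

Run:
```python
from h import *
s=st();print(s[0]["force"],s[0]["opening"],topr(s[1]))
d=grab("scene"); crop(d,"pics/s36.png",210,330,140,260,5)
```

```text
[-6.68834036  0.8466202   5.30836795] 0.019996496077684132 [-0.02695544  0.09927176  0.07749714]
```

View pics/s36.png

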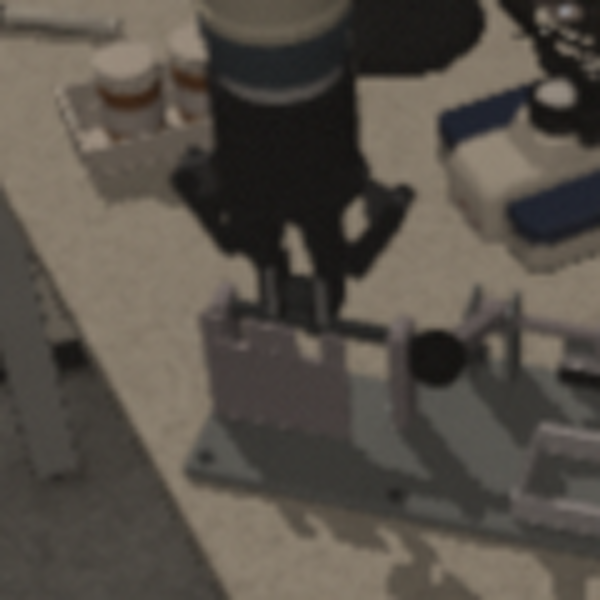

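Emit:
{"fn": "send_rows", "kwargs": {"moves": [0.27,0,0.15,0,0,0,15,0.59,0,0.41,0,0,0,15,0.86,0,0.72,0,0,0,15,1.06,0,1.08,0,0,0,15,1.18,0,1.48,0,0,0,15,1.22,0,1.8,0,0,0,15,1.22,0,1.83,0,0,0,15]}}

```text
t: 64.15
tcp_pos: [0.4061, -0.0051, 0.022]
tcp_rot: [-0.001, -0.396, 0.918, 0.001]
force: [-3.6, 2.9, 1.2]
opening: 0.0199
```

Emit:
{"fn": "send_rows", "kwargs": {"moves": [0,0,0,0,0,0,30,0,0,0,0,0,0,50,0,0,0,0,0,0,50,0,0,0,0,0,0,50,0,0,-1,0,0,0,50,0,0,-2,0,0,0,50,0,0,-3.2,0,0,0,50,0,0,-4.6,0,0,0,50]}}

```text
t: 64.95
tcp_pos: [0.4064, -0.0053, 0.1622]
tcp_rot: [-0.0, -0.396, 0.918, 0.0]
force: [0.7, -0.3, -0.4]
opening: 0.0498
```

Emit:
{"fn": "send_rows", "kwargs": {"moves": [0,0,-1,0,0,0,50,0.3,0,-2,0,0,0,50,0.3,0,-2.5,0,0,0,50,0.3,0,-2.5,0,0,0,50,0.3,0,-2.5,0,0,0,50]}}

```text
t: 65.45
tcp_pos: [0.4008, -0.012, 0.2356]
tcp_rot: [0.0, -0.396, 0.918, -0.0]
force: [-0.3, 0.0, -0.5]
opening: 0.05
```

Run:
```python
from h import *
s,tp,r=st();print(tp,s["force"],s["opening"])
d=grab("wrist"); crop(d,"pics/w37.png",0,640,0,400,1.25); save(d,"w37.pkl")
W=wcloud(d)
for k,p in dict(knob0=pr(-.062,.0984,.079),jar1=[.5455,.344,.066],jar2=[.495,.349,.066],jar3=[.4425,.353,.066]).items(): print(k,wproj(d,p))
u,v=[int(round(x)) for x in wproj(d,pr(-.062,.0984,.079))]; print(topr(W[v,u]))
g=grab("scene"); crop(g,"pics/s37.png",180,400,120,280,3.5); t=grab("top"); crop(t,"pics/t37.png",160,480,100,280,2.5)
```

```text
[ 0.40076602 -0.0119705   0.23557958] [-0.33701967  0.03899054 -0.46091273] 0.049996810541857256
knob0 (np.float64(316.7790432699306), np.float64(188.97955341044033))
jar1 (np.float64(397.89965887256346), np.float64(388.3100303753969))
jar2 (np.float64(423.52415411743397), np.float64(374.1480249404778))
jar3 (np.float64(450.11985965038616), np.float64(357.5621385255497))
[-0.06433838  0.09860691  0.08910309]
```

View pics/w37.png

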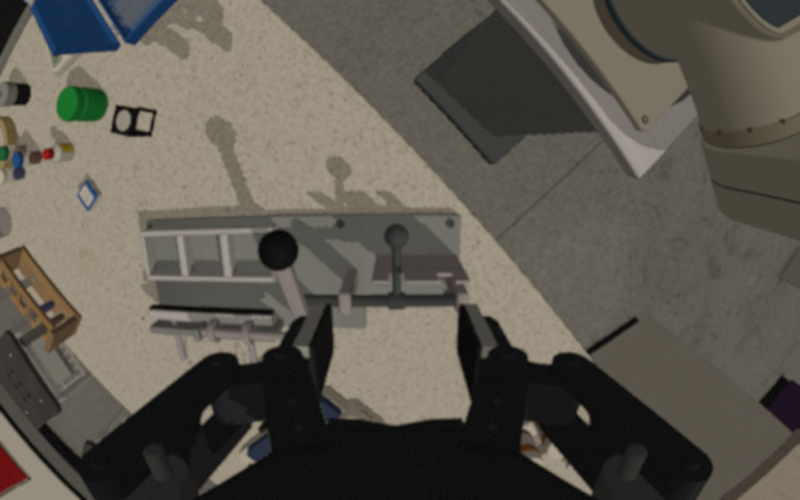

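View pics/s37.png

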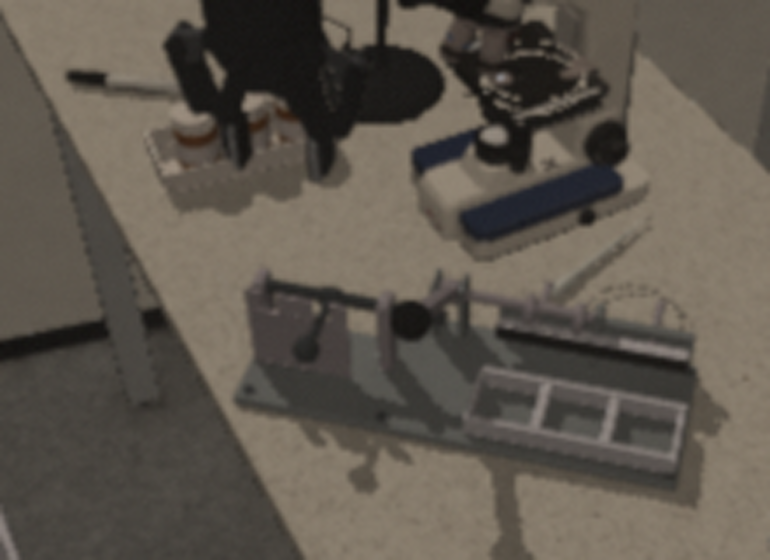

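View pics/t37.png

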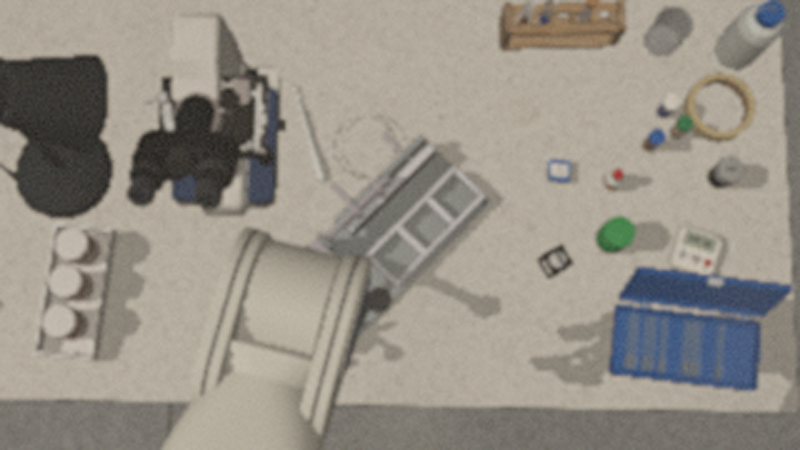

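Run:
```python
from h import *
t=grab("top");W=cloud(t).reshape(-1,3)
for x,y in((.5456,.344),(.495,.349),(.4425,.353)):
    m=(np.hypot(W[:,0]-x,W[:,1]-y)<.02)&(W[:,2]>.055)&(W[:,2]<.08); print(m.sum(),W[m].mean(0).round(4))
from cell import ticket
print(ticket.finish_job())
```

```text
107 [0.5443 0.3436 0.0636]
105 [0.4941 0.3492 0.0638]
111 [0.4418 0.3526 0.0637]
the job is handed in; nothing more can be done
None
```

I did every step in order and handed the job in at about 65 s. The system gave no verdict, so the result rests on my own checks.

**What I did:**
1. Drew the bolt to the left and dropped its handle into the left notch.
2. Stood all three white-lidded jars in the pockets. The green look-alike was left alone.
3. Pushed the lever down until it went solid at about 20 N with the arm level, then let it spring back.
4. Moved the three jars to the white tray.
5. Shot the bolt back and dropped its handle into the first notch.

**Last checks:**
- **Jars:** all three lid tops were level at about 66 mm, so the jars stand upright on the tray floor. None had moved in a final top view taken just before hand-in.
- **Bolt:** the knob was within about 0.2 mm of its starting position along the rod, with the handle level.
- **Lever and bystanders:** the lever was up, and the small box, bottle and timer looked unmoved in the top picture. The gripper was open and clear of everything.

**Disagreements:**
- **Fingertips:** they sit about 40 mm short of the reported TCP. My first try at the bolt knob closed on nothing, and I corrected the height for every grasp after that.
- **Press angle:** it measured about 46.6 degrees, not the stated 25.
- **Tray position:** the top and wrist cameras disagreed by up to 10 mm, and I used the wrist camera.

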